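Set out microscope supplies by height

ROBOT

A 6-joint arm with a two-finger parallel gripper is mounted at the origin on a cart in front of the work surface, level with it; the furniture and walls round the work are solid. World frame = base frame: x ahead of the robot, y to its left, z up, the work surface at z = 0. Lengths are in m, angles in degrees, forces in N, time in s.
With the tool pointing down it reaches from about 0.4 to 0.825 m from the base axis. Payload 7 kg.
Tool frame: the origin (TCP) lies midway between the tips of the shut fingers; the grasp point (between the pads) lies ctrl.tcp_to_grasp behind it (ctrl.tcp_to_grasp is the distance from the TCP to the grasp point, in m); y points along the fingers, z is the direction in which the jaws open and shut, and the axes are right-handed (so a half turn about y gives the same grasp; the last joint's range is limited). The gripper opens to 88 mm and grips with 3 to 60 N. Pads are 19 mm wide; open, the fingers measure 130 mm over their backs; the gripper's body (78 mm by 193 mm) begins 47 mm behind the grasp point.
Start: joints at [86.522, 20.546, 0.682, 0, -70.136, -16.507], TCP at [0.231, 0.634, 0.201] pointing down, gripper open.
Joint ranges: [-176.03, 176.03], [-82.01, 121.73], [-58.28, 71.71], [-173.87, 95.51], [-174.79, -0.11], [-173.66, 173.66]. Speed limits (degrees/s): [136.94, 136.94, 172.46, 180, 180, 180].

INTERFACE

Orientations are given as [roll, pitch, yaw] about the fixed x, y, z axes, in that order (R = Rz(yaw) Ry(pitch) Rx(roll)).
In Python, from plant import ctrl, snapshot, silhouettes gives the robot as it stands.
- The arm moves only by the shell command python3 -m pendant 'ROWS'. ROWS is JSON, a list that holds one entry, the list of rows, each a list of 7 numbers: the shift along the tool's x, y, z in cm, then the turn, a rotation vector about the tool's x, y, z in degrees, then the opening, from 0 (shut) to 1 (fully open). In form: [[[x, y, z, rx, ry, rz, hand], ...]]. A call has 1 to 12 rows; each row shifts and turns the commanded pose from where the row before left it, along the tool's axes as they then stand; what a row does not reach is not made up. A row lasts 1/12 s, in which the tool goes at most 41.7 mm and 7.16 degrees, less where a joint would pass 70% of its speed; a pose out of reach is approached as far as the arm can. A call with a gripper value outside its range is refused whole. The fingers move at their own pace and stop on an object; the grip force is fixed at half the most. Time passes only in rows, so rows that do not move let the fingers close. It gives the time, the measured TCP pose, the force and the opening at its end, in the units of the state.
- ctrl.get_obs(): the state, without advancing time (a new reading comes with each control period).
- snapshot(name): name is "scene" or "top" or "wrist"; returns a dict with "image" (420x560x3 uint8, red, green, blue), "camera_matrix" (3x3 intrinsics, pixels), "eye" and "orientation" of the camera in the world; the wrist camera has in their place "mount" (4x4, takes a point from camera to tool coordinates, whose origin is the TCP and whose axes are the tool frame's). Camera axes: x right, y down, z forward; pixel columns grow to the right and rows downward; lengths in m; the calibration is good to about 2 mm. A picture is of the moment at which its call begins: read the wrist's pose just before it. There is no depth.
- ctrl.close_job(): hands the job in, once; it reports no verdict.
Trained networks look in a picture, given as the dict that the camera call returned (one of the last four; its "shot" number tells which), for a name from the list of things; names that differ only in an ending like _2 or _b are one class to them, and where a whole thing is asked for, a point or a joint stands for the part that bears it (a point fixed in the world has none). Each returns a list of dicts, best first, with "confidence" (0 to 1); they miss things now and then, are a little off and sometimes report something else, mostly with a low value. They report only what shows in the picture. A call takes as long as a camera call. They do not tell look-alikes from the thing itself.
- silhouettes(picture, thing): "mask" (420x560 bool, what is visible of it) and "bbox" ([left, top, width, height] in pixels, round what is visible of it).
The state is a dict: "clock": time; "joint_pos": joint angles; "qvel": joint speeds; "tau": joint torques, N m; "tool_pos": TCP position; "orientation": TCP orientation; "force": force on the tool from outside, world axes, zero at the start; "moment": the same for the moment, N m; "opening": finger opening in m.
Only numpy, scipy, OpenCV 4.12 (cv2) and the standard library are available. Lean on these libraries where they do the work, as an engineer would, in place of code of your own. Each camera call takes 0.05 s, during which the arm holds its last target.

TASK

Set out the four microscope supplies (green cleaner bottle, amber oil bottle, black eyepiece, small square box of cover glasses) on the white strip, in order of height: the tallest on the pad next to the red dome, then each shorter one on the next pad, the lowest at the grey end. Stand each upright in the middle of its pad and let go of it, and leave the magnifier, the rubber blower and the wooden-handled needle where they are.

Things in the scene. Friction and masses are not known exactly. Their poses are not given: they have to be found in the camera images.
- cleaner_mid (a point): Green plastic bottle of lens cleaner with a white screw cap and a blank white label, standing upright: 88 mm tall, round body 32 mm across up to 60 mm height, then a shoulder and a cap 19 mm across. The point is on its axis, half-way up (44 mm above its foot); z axis up. Loose, about 60 g.
- oil_mid (a point): Small amber dropper bottle with a black dropper top, standing upright: 68 mm tall, round body 26 mm across up to 43 mm height, 17 mm across above. The point is on its axis, half-way up (34 mm above its foot); z axis up. Loose, about 55 g.
- eyepiece_mid (a point): Black microscope eyepiece, a round barrel standing on end: 51 mm tall, 34 mm across. The point is on its axis, half-way up (25.5 mm above its foot); z axis up. Loose, about 120 g.
- slips_mid (a point): Small square pale box of cover glasses, its lid shut and fixed: 30 x 30 mm and 17 mm high. The point is at its centre, half-way up (8.5 mm above its underside); x and y axes square to its sides, z up. It may start turned any way. Loose, about 35 g.
- pad_a: Round grey pad with a blue top, 46 mm across, 3 mm thick, fixed on the white strip (330 x 70 x 12 mm). Four such pads stand in one row at 70 mm centres, a to d. This is the left-hand end pad. Origin: centre of its underside, 12 mm above the worktop; its top is 15 mm above the worktop. y axis along the row, yaw within 0.2 rad of the world's.
- pad_b: Round grey pad with a blue top, 46 mm across, 3 mm thick, fixed on the white strip (330 x 70 x 12 mm). Second pad from the left-hand end. Origin: centre of its underside, 12 mm above the worktop; its top is 15 mm above the worktop. y axis along the row, yaw within 0.2 rad of the world's.
- pad_c: Round grey pad with a blue top, 46 mm across, 3 mm thick, fixed on the white strip (330 x 70 x 12 mm). Third pad from the left-hand end. Origin: centre of its underside, 12 mm above the worktop; its top is 15 mm above the worktop. y axis along the row, yaw within 0.2 rad of the world's.
- pad_d: Round grey pad with a blue top, 46 mm across, 3 mm thick, fixed on the white strip (330 x 70 x 12 mm). Pad at the right-hand end. Origin: centre of its underside, 12 mm above the worktop; its top is 15 mm above the worktop. y axis along the row, yaw within 0.2 rad of the world's.
- red_dome: Small red dome, 24 mm across and 13.5 mm high, fixed on the strip at one end of the row, in line with it, 41 mm beyond the centre of the end pad; it marks the tall end, which may be left or right. A like dome in grey marks the other end. Origin: centre of its underside.
- loupe_mid (a point): Bystander: small folding magnifier lying on the worktop behind the work, 27 x 44 x 15 mm, pale metal and black. The point is its centre. Leave it alone.
- blower_mid (a point): Bystander: black rubber bulb blower, 46 mm across, 95 mm tall with its nozzle upward, standing loose behind the work. The point is on its axis, half-way up. Leave it alone.
- needle_mid (a point): Bystander: needle in a brown wooden handle, 140 mm long and 9 mm thick, lying loose at the right of the work. The point is at its middle. Leave it alone.
Things that resemble listed ones, but are neither listed nor needed, are in the scene too. Leave any yellow look-alike of the part that bears eyepiece_mid alone.

How it is judged:
By the outcome, as a careful person would: the job done as asked, in the order asked, and still so for the second after the job is handed in, with the robot touching nothing.
It also fails if it takes over 112 s, if anything falls off the work surface, if the arm or the gripper's body presses on something with over 40 N, if the wrist force passes 120 N, or if a joint passes its speed limit or range.

## Working session

There is one attempt and no reset: what is moved stays moved. The work goes in short steps, Python scripts to look and compute and a shell command to move; the robot and the scene stay as the last step left them, time stands still between calls to the robot, and variables do not carry over. Pictures are saved under pics/ and viewed, and the job is handed in when it is done.

```bash
ls; mkdir -p pics
python3 - <<'E'
from plant import ctrl, snapshot
import cv2
print(ctrl.get_obs(), ctrl.tcp_to_grasp)
for n in ["scene","top","wrist"]:
    s=snapshot(n); cv2.imwrite(f"pics/{n}0.png",s["image"][:,:,::-1]); print({k:v for k,v in s.items() if k!="image"})
E
```

```text
pics
{'clock': 0.0, 'joint_pos': array([ 8.65200056e+01,  2.05916482e+01,  6.33441522e-01, -2.05050083e-02,
       -7.01348179e+01, -1.65069879e+01]), 'qvel': array([-0.0237081 , -0.04274984, -0.04806207,  0.1574321 , -0.06112011,
        0.04886947]), 'tau': array([ 1.34705337e-03, -5.82720566e+01,  2.93057781e+01,  6.99706122e+00,
        7.29577179e-03, -1.50381425e-04]), 'tool_pos': array([0.23056324, 0.63383769, 0.20001657]), 'orientation': array([-8.99053320e+01,  7.95246747e-03,  1.60006041e+02]), 'force': array([ 0.27655665,  0.02296912, -0.36867333]), 'moment': array([0.0219726 , 0.11470445, 0.00517302]), 'opening': 0.08721555822715699} 0.0188
{'camera_matrix': array([[491.16895357,   0.        , 271.75184013],
       [  0.        , 491.16895357, 204.80371293],
       [  0.        ,   0.        ,   1.        ]]), 'eye': array([ 0.24438391, -0.89143274,  0.66718778]), 'orientation': array([-1.32783712e+02, -1.29043434e-01, -3.40804176e+01]), 'shot': 1}
{'camera_matrix': array([[444.8506614 ,   0.        , 280.97215883],
       [  0.        , 444.8506614 , 205.49067352],
       [  0.        ,   0.        ,   1.        ]]), 'eye': array([ 0.49900321, -0.32991003,  0.92560318]), 'orientation': array([-173.78509802,    0.33644049,  -91.11625612]), 'shot': 2}
{'camera_matrix': array([[352.99145201,   0.        , 291.13476439],
       [  0.        , 352.99145201, 216.57290436],
       [  0.        ,   0.        ,   1.        ]]), 'mount': array([[ 1.08302551e-03,  9.64800121e-01,  2.62982041e-01,
        -7.10358596e-02],
       [-6.91270617e-04, -2.62981410e-01,  9.64800653e-01,
        -1.83931265e-01],
       [ 9.99999175e-01, -1.22669548e-03,  3.82122399e-04,
        -1.51805141e-04],
       [ 0.00000000e+00,  0.00000000e+00,  0.00000000e+00,
         1.00000000e+00]]), 'shot': 3}
```

View pics/scene0.png

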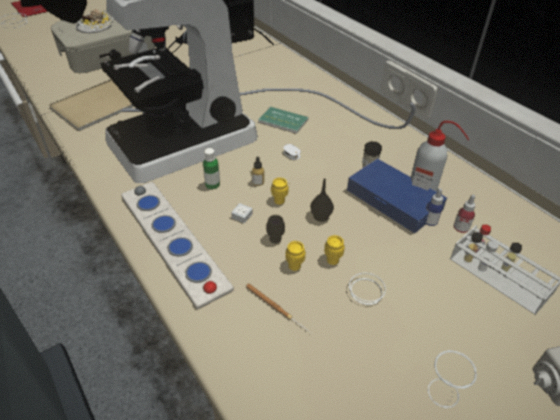

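View pics/top0.png

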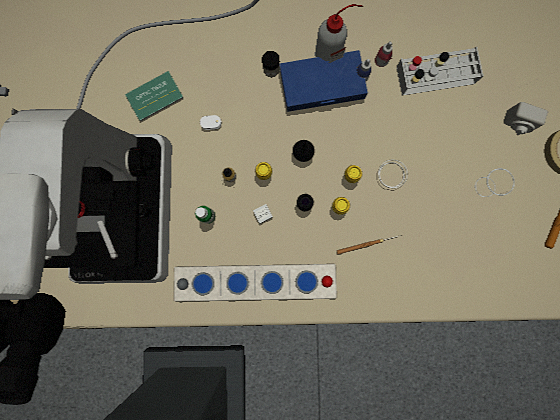

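View pics/wrist0.png

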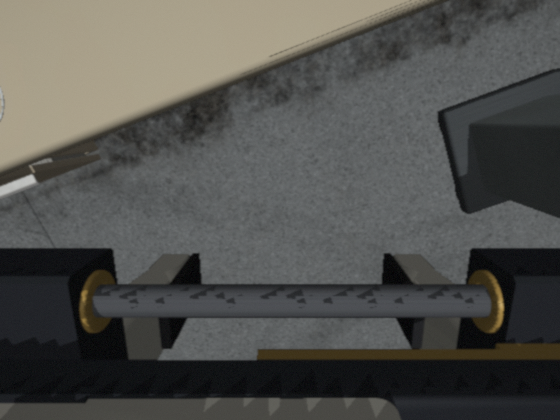

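```bash
cat > h.py <<'E'
import numpy as np, cv2
from scipy.spatial.transform import Rotation as R
from plant import ctrl, snapshot, silhouettes
def pose(o=None):
    o=o or ctrl.get_obs()
    return np.array(o["tool_pos"]), R.from_euler('xyz',o["orientation"],degrees=True).as_matrix()
def cam(s,o=None):
    if "eye" in s: return np.array(s["eye"]), R.from_euler('xyz',s["orientation"],degrees=True).as_matrix()
    p,Rt=pose(o); m=s["mount"]; return p+Rt@m[:3,3], Rt@m[:3,:3]
def ray(s,uv,o=None):
    e,Rc=cam(s,o); d=Rc@np.linalg.inv(s["camera_matrix"])@np.array([uv[0],uv[1],1.]); return e,d/np.linalg.norm(d)
def atz(s,uv,z,o=None):
    e,d=ray(s,uv,o); return e+d*(z-e[2])/d[2]
def proj(s,P,o=None):
    e,Rc=cam(s,o); q=s["camera_matrix"]@(Rc.T@(np.array(P)-e)); return q[:2]/q[2]
def tri(r1,r2):
    (a,u),(b,v)=r1,r2
    A=np.stack([u,-v],1); t=np.linalg.lstsq(A,b-a,rcond=None)[0]
    p,q=a+u*t[0],b+v*t[1]; return (p+q)/2,np.linalg.norm(p-q)
E
python3 - <<'E'
from h import *
T=snapshot("top");S=snapshot("scene")
print(atz(T,(183,284),.012),atz(T,(327,282),.012), "tableedge",atz(T,(300,322),0))
for n,uv in dict(cleaner=(204,213),oil=(229,174),eye=(305,203),slips=(263,214),mb1=(70,282),mb2=(170,135),base=(190,385)).items(): print(n,atz(T,uv,.0).round(3))
for z in (.25,.3,.35,.4): print(z,atz(T,(15,395),z).round(3),atz(T,(60,320),z).round(3),atz(T,(40,120),z).round(3))
for z in (.25,.3,.35,.4):print(z,proj(S,atz(T,(15,395),z)),proj(S,atz(T,(40,315),z)))
for th in ["cleaner_mid","oil_mid","eyepiece_mid","slips_mid","red_dome","pad_a"]:
  for nm,s in (("T",T),("S",S)):
    print(th,nm,[(d["bbox"],round(d["confidence"],2)) for d in silhouettes(s,th)])
cv2.imwrite("pics/crop.png",cv2.resize(T["image"][140:310,160:420,::-1],None,fx=3,fy=3,interpolation=cv2.INTER_CUBIC))
E
```

```text
[ 0.44233129 -0.12456026  0.012     ] [ 0.44075377 -0.41671369  0.012     ] tableedge [ 0.36071447 -0.36049947  0.        ]
cleaner [ 0.587 -0.165  0.   ]
oil [ 0.669 -0.218  0.   ]
eye [ 0.604 -0.377  0.   ]
slips [ 0.583 -0.289  0.   ]
mb1 [0.45  0.111 0.   ]
mb2 [ 0.756 -0.093  0.   ]
base [ 0.241 -0.137  0.   ]
0.25 [0.301 0.068 0.25 ] [0.408 0.005 0.25 ] [0.715 0.047 0.25 ]
0.3 [0.316 0.038 0.3  ] [ 0.414 -0.02   0.3  ] [0.699 0.019 0.3  ]
0.35 [0.331 0.009 0.35 ] [ 0.421 -0.044  0.35 ] [ 0.683 -0.009  0.35 ]
0.4 [ 0.345 -0.021  0.4  ] [ 0.428 -0.069  0.4  ] [ 0.667 -0.037  0.4  ]
0.25 [ 0.34615567 63.46277476] [68.88197079 54.22756545]
0.3 [ 2.33846245 40.8374055 ] [69.23718594 32.47970372]
0.35 [ 4.55954157 15.61401325] [69.6337883   8.19793231]
0.4 [  7.05119736 -12.68214715] [ 70.07945853 -19.08799394]
cleaner_mid T [([192.8, 205.9, 21.5, 15.7], 0.75)]
cleaner_mid S [([202.0, 147.0, 14.6, 39.8], 0.75)]
oil_mid T [([220.0, 169.1, 13.7, 12.3], 0.7)]
oil_mid S [([250.1, 156.5, 13.8, 28.1], 0.55)]
eyepiece_mid T [([344.3, 165.4, 18.2, 15.0], 0.7), ([257.1, 161.0, 14.7, 19.5], 0.6), ([291.7, 194.3, 21.9, 19.2], 0.51)]
eyepiece_mid S [([286.4, 240.3, 18.6, 33.8], 0.91), ([268.2, 217.1, 19.3, 24.7], 0.67), ([271.4, 178.1, 14.6, 25.3], 0.63), ([325.6, 232.9, 18.3, 30.0], 0.56)]
slips_mid T [([261.4, 270.4, 19.9, 26.5], 0.7), ([251.7, 207.4, 20.0, 14.0], 0.53), ([293.4, 195.1, 21.5, 18.9], 0.19)]
slips_mid S [([230.2, 205.9, 23.2, 14.4], 0.69)]
red_dome T [([322.0, 277.5, 9.5, 10.8], 0.53)]
red_dome S [([204.3, 279.0, 10.9, 13.5], 0.73)]
pad_a T [([191.6, 273.7, 19.4, 22.5], 0.9), ([293.5, 273.8, 26.9, 19.4], 0.81)]
pad_a S [([137.7, 195.6, 23.5, 16.0], 0.73), ([151.2, 215.0, 26.5, 14.4], 0.73), ([183.3, 262.8, 28.9, 19.2], 0.58), ([168.7, 237.0, 20.1, 20.4], 0.57)]
```

View pics/crop.png

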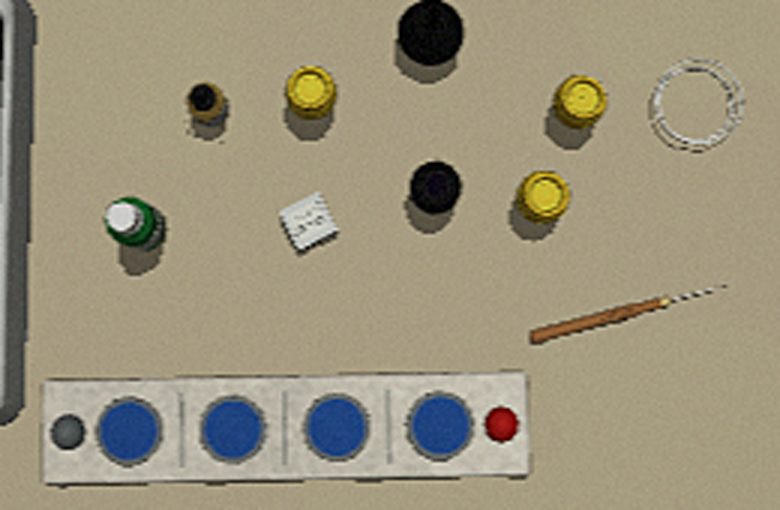

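```bash
python3 -m pendant '[[[0,-4,0,0,0,0,1],[0,-4,0,0,0,0,1],[0,-4,0,0,0,0,1],[0,-4,0,0,0,0,1],[0,-4,0,0,0,0,1],[0,-4,0,0,0,0,1],[0,-4,0,0,0,0,1],[0,-4,0,0,0,0,1],[0,-3,0,0,0,0,1]]]'
cat > mv.py <<'E'
# usage: mv.py x y z yaw : suggests tool-frame total shift from the present pose, keeping tool down
import sys; from h import *
x,y,z,yaw=map(float,sys.argv[1:5])
p,Rt=pose(); o=ctrl.get_obs(); d=Rt.T@(np.array([x,y,z])-p)
tgt=R.from_euler('xyz',[-90,0,yaw],degrees=True).as_matrix()
rv=R.from_matrix(Rt.T@tgt).as_rotvec(degrees=True)
print("pose",p.round(4),o["orientation"].round(2),"j",o["joint_pos"].round(1),"t",o["clock"],"F",o["force"].round(1),"op",round(o["opening"],4))
print("shift cm",(d*100).round(2),"turn",rv.round(2),"rows>=",round(max(np.linalg.norm(d)/.0417,np.linalg.norm(rv)/7.16),1))
E
python3 mv.py 0.2 0.5 .55 160
```

```text
clock: 1.6
tool_pos: [0.231, 0.6334, 0.5551]
orientation: [-90.2, -0.0, 160.0]
force: [0.7, 1.2, 1.1]
opening: 0.0876
pose [0.231  0.6334 0.5551] [-9.0220e+01 -2.0000e-02  1.5999e+02] j [  86.5   22.3   48.3    0.  -115.8  -16.5] t 1.6 F [0.7 1.2 1.1] op 0.0876
shift cm [-1.65  0.46 13.59] turn [ 0.22 -0.01  0.02] rows>= 3.3
```

```bash
python3 -m pendant '[[[0,0,4,0,0,0,1],[0,0,4,0,0,0,1],[-4,0,0.1,0,4,0,1],[-4,0,0.1,0,4,0,1],[-4,0,0.1,0,4,0,1],[-4,0,0.1,0,4,0,1],[-4,0,0.1,0,4,0,1],[-4,0,0.1,0,4,0,1],[-4,0,0.1,0,4,0,1],[-4,0,0.1,0,4,0,1]]]'; python3 mv.py .55 -.2 .45 90
```

```text
clock: 2.43
tool_pos: [0.4622, 0.3747, 0.5506]
orientation: [-90.0, 0.0, 127.8]
force: [0.4, 1.4, -0.4]
opening: 0.0874
pose [0.4622 0.3747 0.5506] [-8.9970e+01  1.0000e-02  1.2782e+02] j [  57.8   12.6   33.9   -0.  -111.3  -20. ] t 2.4333 F [ 0.4  1.4 -0.4] op 0.0874
shift cm [-50.78  10.08  28.3 ] turn [-3.000e-02  3.782e+01 -2.000e-02] rows>= 14.1
```

Run:
```python
from h import *
for n in ("scene","top","wrist"):
    s=snapshot(n); cv2.imwrite(f"pics/{n}1.png",s["image"][:,:,::-1])
```

```text
(no output)
```

View pics/top1.png

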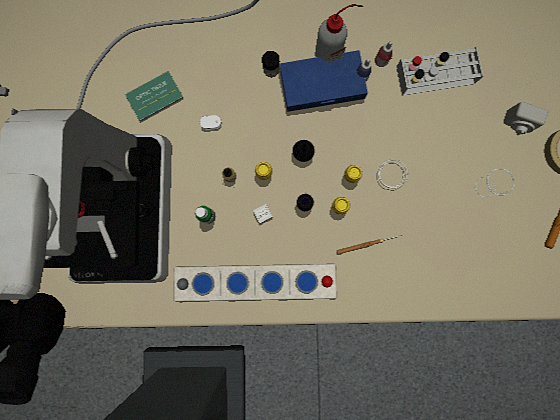

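View pics/wrist1.png

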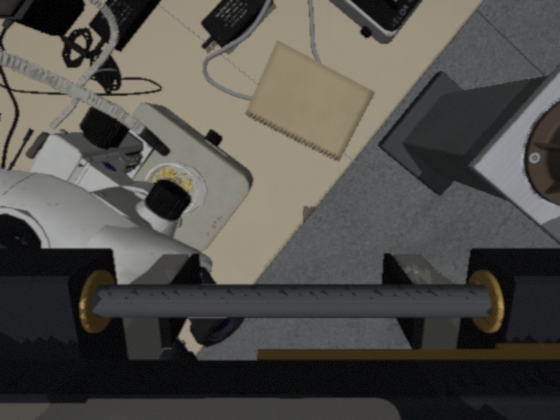

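View pics/scene1.png

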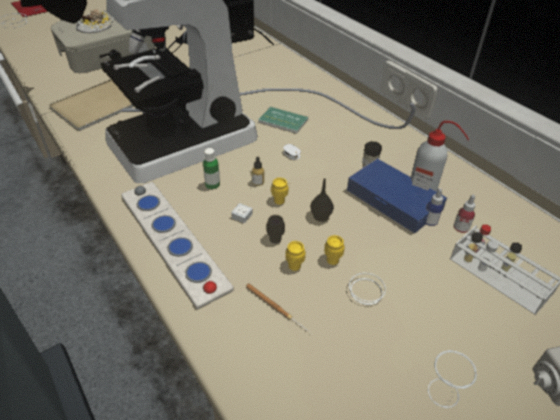

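Run:
```python
from h import *
o=ctrl.get_obs(); s=snapshot("wrist"); c=cam(s,o); print("cam",c[0])
for z in (0,.1,.2,.3,.4,.5): print(z,proj(s,[0,0,z],o).round(0),"px at base:",atz(s,(535,155),z,o).round(3),"white:",atz(s,(100,230),z,o).round(3),"dark",atz(s,(215,325),z,o).round(3), "dish",atz(s,(180,190),z,o).round(3))
T=snapshot("top")
for z in (0,.1,.2,.3): print(z, proj(T,[0,0,z]), proj(T,[.15,0,z]))
```

```text
cam [0.50609371 0.31764003 0.73537639]
0 [581. 150.] px at base: [0.067 0.065 0.   ] white: [0.696 0.755 0.   ] dark [0.364 0.796 0.   ] dish [0.606 0.574 0.   ]
0.1 [626. 154.] px at base: [0.127 0.099 0.1  ] white: [0.67  0.696 0.1  ] dark [0.383 0.731 0.1  ] dish [0.592 0.539 0.1  ]
0.2 [686. 160.] px at base: [0.186 0.134 0.2  ] white: [0.644 0.636 0.2  ] dark [0.403 0.666 0.2  ] dish [0.579 0.504 0.2  ]
0.3 [774. 169.] px at base: [0.246 0.168 0.3  ] white: [0.618 0.577 0.3  ] dark [0.422 0.601 0.3  ] dish [0.565 0.469 0.3  ]
0.4 [911. 183.] px at base: [0.306 0.202 0.4  ] white: [0.592 0.517 0.4  ] dark [0.441 0.536 0.4  ] dish [0.552 0.435 0.4  ]
0.5 [1159.  208.] px at base: [0.365 0.237 0.5  ] white: [0.567 0.458 0.5  ] dark [0.461 0.471 0.5  ] dish [0.538 0.4   0.5  ]
0 [119.56712711 514.65731626] [121.0648783  433.90828044]
0.1 [ 98.33180685 548.41000406] [100.45956733 456.72446272]
0.2 [ 70.78069931 592.2013818 ] [ 73.87130664 486.16554242]
0.3 [ 33.60394441 651.29233903] [ 38.25172388 525.60697063]
```

```bash
python3 -m pendant '[[[-4,0,0.1,0,4,0,1],[-4,0,0.1,0,4,0,1],[-4,0,0.1,0,4,0,1],[-4,0,0.1,0,4,0,1],[-4,0,0.1,0,4,0,1],[-4,0,0.1,0,4,0,1],[0,0,0,0,0,0,1]]]'
python3 - <<'E'
from h import *
for n in ("wrist",):
    s=snapshot(n); cv2.imwrite(f"pics/{n}2.png",s["image"][:,:,::-1])
print(ctrl.get_obs())
E
```

```text
clock: 3.27
tool_pos: [0.5684, 0.1588, 0.5516]
orientation: [-90.0, 0.1, 103.6]
force: [-0.5, 1.9, 0.3]
opening: 0.0875
{'clock': 3.3167, 'joint_pos': array([ 3.48110487e+01,  1.20821154e+01,  3.33094408e+01,  2.32593536e-02,
       -1.11200363e+02, -2.09486339e+01]), 'qvel': array([ 3.08539712,  0.21355898, -0.01969474, -0.91210963,  0.37265167,
        0.08496614]), 'tau': array([-1.94622919e+00, -4.60195577e+01,  2.88539976e+01,  7.19162866e+00,
       -8.67570355e-02, -3.18949996e-02]), 'tool_pos': array([0.56790908, 0.16107708, 0.55136065]), 'orientation': array([-9.00329335e+01,  1.06076635e-02,  1.03853995e+02]), 'force': array([ 0.90909629,  0.4964728 , -0.42324872]), 'moment': array([ 0.19744055, -0.00044918, -0.00502763]), 'opening': 0.08776987208095459}
```

View pics/wrist2.png

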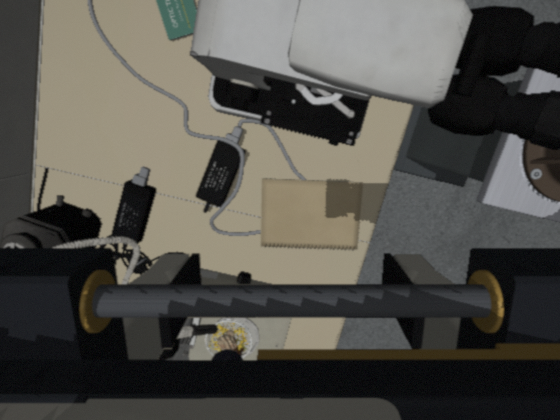

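```bash
python3 - <<'E'
from h import *
o=ctrl.get_obs(); s=snapshot("wrist"); T=snapshot("top")
for z in (.2,.25,.3,.35,.4,.45):
  print(z,"headfront T",atz(T,(30,298),z).round(3)[:2],"W",atz(s,(462,60),z,o).round(3)[:2],"| seam T",atz(T,(30,178),z).round(3)[:2],"W",atz(s,(297,40),z,o).round(3)[:2],"| right edge T",atz(T,(47,240),z).round(3)[:2],"W left edge",atz(s,(400,100),z,o).round(3)[:2],"Tpillar right",atz(T,(80,115),z).round(3)[:2])
E
python3 - <<'E'
import cv2
a=cv2.imread("pics/top0.png")[90:410,0:190]; cv2.imwrite("pics/m.png",cv2.resize(a,None,fx=1.8,fy=1.8,interpolation=cv2.INTER_CUBIC))
E
```

```text
0.2 headfront T [0.436 0.08 ] W [ 0.372 -0.044] | seam T [0.632 0.088] W [ 0.603 -0.014] | right edge T [0.529 0.056] W left edge [0.44  0.027] Tpillar right [0.738 0.008]
0.25 headfront T [0.441 0.051] W [ 0.392 -0.031] | seam T [0.623 0.059] W [ 0.601 -0.004] | right edge T [0.527 0.029] W left edge [0.453 0.033] Tpillar right [ 0.722 -0.015]
0.3 headfront T [0.445 0.023] W [ 0.412 -0.019] | seam T [0.614 0.03 ] W [0.6   0.006] | right edge T [0.525 0.003] W left edge [0.467 0.039] Tpillar right [ 0.705 -0.039]
0.35 headfront T [ 0.449 -0.005] W [ 0.432 -0.006] | seam T [0.605 0.001] W [0.598 0.016] | right edge T [ 0.523 -0.024] W left edge [0.48  0.046] Tpillar right [ 0.689 -0.062]
0.4 headfront T [ 0.454 -0.033] W [0.452 0.007] | seam T [ 0.596 -0.027] W [0.596 0.026] | right edge T [ 0.521 -0.051] W left edge [0.494 0.052] Tpillar right [ 0.672 -0.085]
0.45 headfront T [ 0.458 -0.061] W [0.472 0.02 ] | seam T [ 0.586 -0.056] W [0.595 0.036] | right edge T [ 0.519 -0.077] W left edge [0.508 0.058] Tpillar right [ 0.656 -0.108]
```

View pics/m.png

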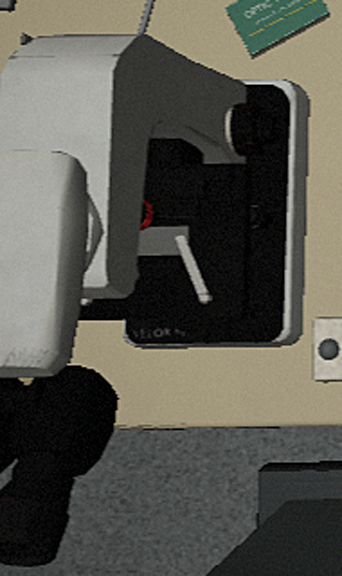

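```bash
python3 -m pendant '[[[-4,0,0.1,0,4,0,1],[-4,0,0.1,0,4,0,1],[-4,0,0.1,0,4,0,1],[-4,0,0.1,0,2,0,1],[-4,0,0.1,0,0,0,1],[-4,0,0.1,0,0,0,1],[-4,0,0.1,0,0,0,1],[-4,0,0.1,0,0,0,1],[-4,0,0.1,0,0,0,1],[-4,0,0.1,0,0,0,1],[-4,0,0.1,0,0,0,1],[-4,0,0.1,0,0,0,1]]]'; python3 mv.py .5 -.35 .3 90
python3 - <<'E'
from h import *
for n in ("wrist","top","scene"):
    s=snapshot(n); cv2.imwrite(f"pics/{n}3.png",s["image"][:,:,::-1])
E
```

```text
clock: 4.42
tool_pos: [0.5789, -0.3151, 0.5509]
orientation: [-90.0, -0.0, 90.3]
force: [1.2, 0.1, -0.0]
opening: 0.0876
pose [ 0.5789 -0.3151  0.5509] [-9.001e+01 -1.000e-02  9.027e+01] j [ -11.7   20.3   44.6   -0.  -114.4   11.9] t 4.4167 F [ 1.2  0.1 -0. ] op 0.0876
shift cm [-3.45 25.09  7.91] turn [0.01 0.27 0.01] rows>= 6.4
```

View pics/scene3.png

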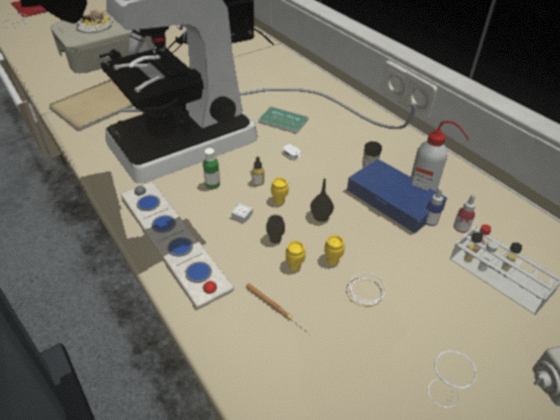

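View pics/wrist3.png

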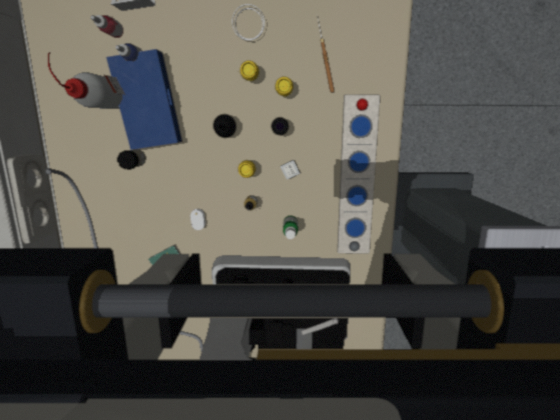

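View pics/top3.png

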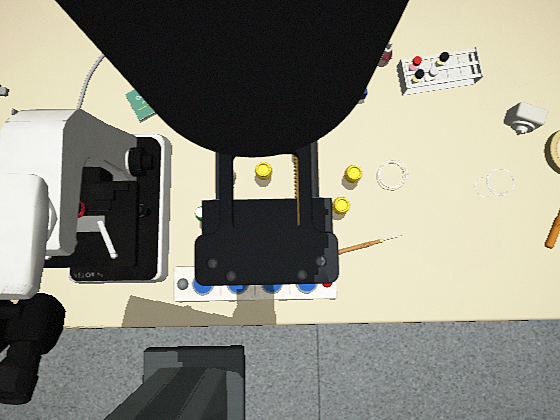

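```bash
cat > loc.py <<'E'
from h import *
from scipy.optimize import least_squares
t=np.linspace(0,2*np.pi,24,endpoint=False)
def rings(prof): return np.array([[r*np.cos(a),r*np.sin(a),z] for z,r in prof for a in t])
M=dict(cleaner_mid=rings([(0,.016),(.06,.016),(.070,.0095),(.088,.0095)]),
 oil_mid=rings([(0,.013),(.043,.013),(.046,.0085),(.068,.0085)]),
 eyepiece_mid=rings([(0,.017),(.051,.017)]),
 blower_mid=rings([(0,.02),(.02,.023),(.05,.018),(.095,.003)]),
 pad_a=rings([(.012,.023),(.015,.023)]), red_dome=rings([(.012,.012),(.0255,.003)]))
def fit(views,name,z0=0):
    # views: list of (pic,obs,bbox)
    P=M[name]
    def res(v):
        out=[]
        for s,o,b in views:
            q=np.array([proj(s,p+[v[0],v[1],z0],o) for p in P]); l,tp=q.min(0); r,bt=q.max(0)
            out+=[l-b[0],tp-b[1],r-b[0]-b[2],bt-b[1]-b[3]]
        return out
    s,o,b=views[0]; x0=atz(s,(b[0]+b[2]/2,b[1]+b[3]/2),.025+z0,o)[:2]
    f=least_squares(res,x0,loss='soft_l1'); return f.x, np.array(res(f.x)).round(1)
E
cat > l1.py <<'E'
from loc import *
o=ctrl.get_obs(); W=snapshot("wrist"); S=snapshot("scene"); 
D={}
for th in ["cleaner_mid","oil_mid","eyepiece_mid","slips_mid","pad_a","red_dome","blower_mid"]:
    D[th]=[[(d["bbox"],round(d["confidence"],2)) for d in silhouettes(s,th)] for s in (W,S)]
    print(th,D[th])
for th in ["cleaner_mid","oil_mid","blower_mid","red_dome"]:
    try:
        for v in ([(W,o,D[th][0][0][0])],[(S,None,D[th][1][0][0])],[(W,o,D[th][0][0][0]),(S,None,D[th][1][0][0])]): print(th,*fit(v,th))
    except Exception as e: print(th,e)
for i,l in enumerate(D["eyepiece_mid"]):
    for b,c in l: print("eye","WS"[i],b,*fit([((W,o,b),(S,None,b))[i]],"eyepiece_mid"))
for i,l in enumerate(D["pad_a"]):
    for b,c in l: print("pad","WS"[i],b,*fit([((W,o,b),(S,None,b))[i]],"pad_a"))
m=[d for d in silhouettes(W,"slips_mid")]
for d in m[:1]:
    c,_=cv2.findContours(d["mask"].astype('uint8'),0,1); r=cv2.minAreaRect(max(c,key=cv2.contourArea)); print("slips rect",r,[atz(W,p,.017,o).round(3) for p in cv2.boxPoints(r)],"ctr",atz(W,r[0],.012,o).round(4))
cv2.imwrite("pics/c3.png",cv2.resize(W["image"][80:260,180:400,::-1],None,fx=3.3,fy=3.3,interpolation=cv2.INTER_CUBIC))
E
python3 l1.py
```

```text
cleaner_mid [[([283.2, 220.2, 15.3, 16.6], 0.66)], [([204.9, 147.4, 10.5, 42.5], 0.94)]]
oil_mid [[([245.0, 196.6, 12.7, 15.8], 0.71)], [([249.9, 155.1, 14.7, 32.2], 0.52)]]
eyepiece_mid [[([269.8, 116.6, 18.9, 21.9], 0.69), ([275.6, 77.9, 21.9, 16.8], 0.67), ([236.4, 162.6, 18.5, 15.7], 0.66), ([238.5, 61.2, 20.1, 19.4], 0.62)], [([266.6, 213.9, 18.6, 29.7], 0.88), ([286.3, 241.1, 19.7, 33.8], 0.82), ([324.0, 233.5, 22.3, 33.4], 0.73), ([271.8, 178.4, 15.1, 26.7], 0.59)]]
slips_mid [[([281.8, 160.6, 17.8, 19.2], 0.46)], [([230.5, 204.9, 22.7, 16.6], 0.51), ([266.3, 214.4, 18.6, 29.2], 0.21)]]
pad_a [[([346.5, 179.8, 22.9, 26.2], 0.93), ([347.5, 218.8, 15.9, 18.0], 0.69), ([349.7, 119.1, 22.5, 19.5], 0.65), ([344.6, 149.0, 26.8, 23.5], 0.61)], [([182.5, 263.7, 29.2, 18.9], 0.9), ([139.5, 194.2, 20.2, 16.7], 0.67), ([154.6, 213.9, 25.1, 20.8], 0.52), ([249.3, 157.8, 11.9, 29.9], 0.44), ([263.6, 215.2, 21.8, 26.5], 0.42)]]
red_dome [[], []]
blower_mid [[([212.5, 116.8, 21.2, 20.9], 0.75)], [([314.1, 180.9, 19.5, 42.2], 0.94)]]
cleaner_mid [ 0.5789386  -0.17588172] [-0.4 -5.8  0.4  2.1]
[... 1509 characters left out ...]
1.9  0.2 -1.9 -0.3]
pad S [182.5, 263.7, 29.2, 18.9] [ 0.44033042 -0.37757418] [ 0.9 -1.7 -0.9  1.5]
pad S [139.5, 194.2, 20.2, 16.7] [ 0.44593941 -0.16725282] [-1.8 -0.1  1.9  0.1]
pad S [154.6, 213.9, 25.1, 20.8] [ 0.44836751 -0.2421387 ] [ 0.1  1.3 -0.1 -1.1]
pad S [249.3, 157.8, 11.9, 29.9] [ 0.66460259 -0.21239279] [-4.7  9.9  5.3 -5. ]
pad S [263.6, 215.2, 21.8, 26.5] [ 0.60834788 -0.36527268] [-1.4  4.7  1.5 -3. ]
slips rect ((289.60003662109375, 169.7000274658203), (15.20526123046875, 14.758047103881836), 63.43495178222656) [array([ 0.601, -0.297,  0.017]), array([ 0.575, -0.311,  0.017]), array([ 0.561, -0.283,  0.017]), array([ 0.588, -0.27 ,  0.017])] ctr [ 0.5813 -0.2895  0.012 ]
```

View pics/c3.png

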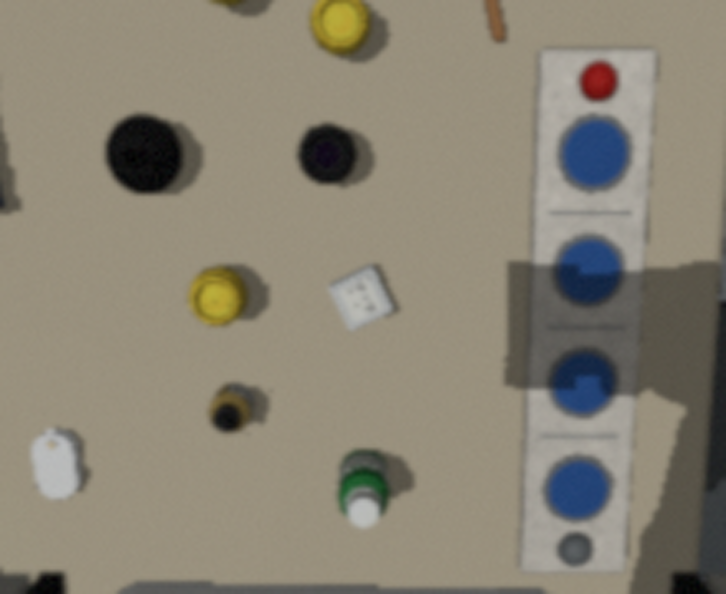

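```bash
python3 -m pendant '[[[-1,3.5,-0.4,0,6,0,1],[-1,3.5,-0.4,0,6,0,1],[-1,3.5,-0.4,0,6,0,1],[-1,3.5,-0.4,0,6,0,1],[-1,3.5,-0.4,0,6,0,1],[-1,3.5,-0.4,0,5,0,1],[0,3.5,0,0,5,0,1],[0,3.5,0,0,5,0,1],[0,0,0,0,0,0,1]]]'; python3 mv.py .602 -.375 .25 45
python3 - <<'E'
from h import *
for n in ("wrist","top","scene"):
    s=snapshot(n); cv2.imwrite(f"pics/{n}4.png",s["image"][:,:,::-1])
E
```

```text
clock: 6.17
tool_pos: [0.5821, -0.377, 0.2624]
orientation: [-89.3, 0.2, 44.7]
force: [-0.3, 0.5, -2.1]
opening: 0.0873
pose [ 0.5821 -0.377   0.2624] [-89.31   0.18  44.72] j [-17.   21.2   9.6  -0.2 -79.1 -28.3] t 6.1667 F [-0.3  0.5 -2.1] op 0.0873
shift cm [ 1.56  1.22 -1.27] turn [-0.69 -0.28 -0.18] rows>= 0.6
```

View pics/scene4.png

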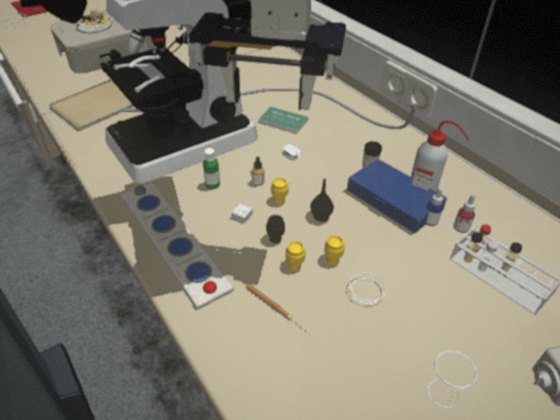

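View pics/top4.png

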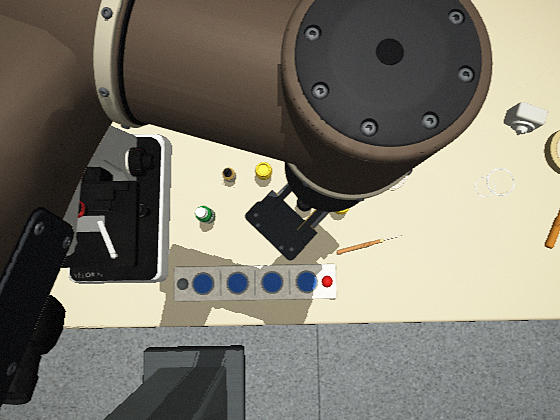

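Run:
```python
from h import *
T=snapshot("top")
for z in (.6,.65,.7,.72,.74,.76,.8):
    c=np.array([.582,-.377,z]); print(z,proj(T,c).round(0),"disc r px:",np.linalg.norm(proj(T,c+[0,.05,0])-proj(T,c)).round(0), "link edge x's",atz(T,(200,150),z)[:2].round(3),"ring left",atz(T,(100,60),z)[:2].round(3),atz(T,(135,60),z)[:2].round(3), "pt bottom body",atz(T,(390,195),z)[:2].round(3))
```

```text
0.6 [344. 141.] disc r px: 67.0 link edge x's [ 0.577 -0.269] ring left [ 0.649 -0.192] [ 0.649 -0.219] pt bottom body [ 0.541 -0.409]
0.65 [355. 121.] disc r px: 79.0 link edge x's [ 0.565 -0.278] ring left [ 0.626 -0.214] [ 0.626 -0.236] pt bottom body [ 0.534 -0.397]
0.7 [370.  93.] disc r px: 95.0 link edge x's [ 0.553 -0.288] ring left [ 0.603 -0.235] [ 0.603 -0.253] pt bottom body [ 0.528 -0.385]
0.72 [378.  78.] disc r px: 104.0 link edge x's [ 0.549 -0.291] ring left [ 0.594 -0.243] [ 0.594 -0.26 ] pt bottom body [ 0.525 -0.38 ]
0.74 [388.  60.] disc r px: 115.0 link edge x's [ 0.544 -0.295] ring left [ 0.585 -0.252] [ 0.584 -0.267] pt bottom body [ 0.523 -0.375]
0.76 [400.  37.] disc r px: 128.0 link edge x's [ 0.539 -0.299] ring left [ 0.575 -0.26 ] [ 0.575 -0.274] pt bottom body [ 0.52 -0.37]
0.8 [435. -27.] disc r px: 166.0 link edge x's [ 0.529 -0.306] ring left [ 0.557 -0.277] [ 0.557 -0.287] pt bottom body [ 0.515 -0.36 ]
```

```bash
cat > mv.py <<'E'
# usage: mv.py x y z yaw tilt back : ref point (back m behind TCP) to be put at x,y,z
import sys; from h import *
x,y,z,yaw,tilt,back=map(float,sys.argv[1:7])
tgt=(R.from_euler('xyz',[-90,0,yaw],degrees=True)*R.from_rotvec([0,0,-tilt],degrees=True)).as_matrix()
o=ctrl.get_obs(); p,Rt=pose(o); P=np.array([x,y,z])+back*tgt[:,1]; d=Rt.T@(P-p)
rv=R.from_matrix(Rt.T@tgt).as_rotvec(degrees=True)
print("pose",p.round(4),"j",o["joint_pos"].round(1),"t",round(o["clock"],2),"F",o["force"].round(1),"op",round(o["opening"],4))
up=Rt.T@[0,0,1]
print("target TCP",P.round(4),"world d cm",((P-p)*100).round(2),"up in tool",up.round(3))
print("shift cm (now axes)",(d*100).round(2),"(target axes)",(tgt.T@(P-p)*100).round(2),"horizontal part only",((d-up*(P-p)[2])*100).round(2),"turn",rv.round(2),"rows>=",round(max(np.linalg.norm(d)/.0417,np.linalg.norm(rv)/7.16),1))
E
python3 -m pendant '[[[2,0,2,0,5.6,0,1],[2,0,2,0,5.6,0,1],[2,0,2,0,5.6,0,1],[0,0,0,0,0,-6.7,1],[0,0,0,0,0,-6.7,1],[0,0,0,0,0,-6.6,1],[0,0,0,0,0,0,1],[0,0,0,0,0,0,1]]]'; python3 mv.py .5813 -.2895 .1 28 20 .005
cat > l2.py <<'E'
from loc import *
import sys
o=ctrl.get_obs(); W=snapshot("wrist")
cv2.imwrite(f"pics/{sys.argv[1]}.png",W["image"][:,:,::-1])
m=silhouettes(W,"slips_mid")
for d in m:
    c,_=cv2.findContours(d["mask"].astype('uint8'),0,1); c=max(c,key=cv2.contourArea); r=cv2.minAreaRect(c)
    print(d["confidence"],r); B=[atz(W,p,.017,o)[:2] for p in cv2.boxPoints(r)]; print(np.round(B,4),"top ctr",np.mean(B,0).round(4),"ang",[np.degrees(np.arctan2(*(B[i+1]-B[i])[::-1])).round(1) for i in (0,1)],[np.linalg.norm(B[i+1]-B[i]).round(4) for i in (0,1)])
E
python3 l2.py w5
```

```text
clock: 7.03
tool_pos: [0.5938, -0.2964, 0.2753]
orientation: [-90.3, -20.2, 28.3]
force: [-0.5, 0.4, 0.1]
opening: 0.0879
pose [ 0.5938 -0.2964  0.2753] j [-19.3  11.1   0.8 -15.9 -66.4 -37.7] t 7.03 F [-0.5  0.4  0.1] op 0.0879
target TCP [ 0.5828 -0.2887  0.0953] world d cm [ -1.09   0.77 -18.  ] up in tool [ 0.345 -0.939 -0.005]
shift cm (now axes) [-6.78 16.68  1.29] (target axes) [-6.73 16.71  1.19] horizontal part only [-0.56 -0.21  1.2 ] turn [0.21 0.27 0.19] rows>= 4.3
0.8 ((304.0, 96.0), (30.0, 26.0), 90.0)
[[ 0.5727 -0.3099]
 [ 0.5591 -0.2845]
 [ 0.5881 -0.2673]
 [ 0.6025 -0.294 ]] top ctr [ 0.5806 -0.2889] ang [np.float64(118.2), np.float64(30.6)] [np.float64(0.0289), np.float64(0.0337)]
```

View pics/w5.png

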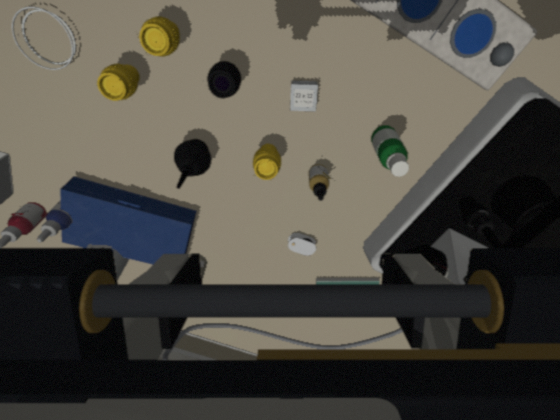

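```bash
python3 -m pendant '[[[-1.26,3.19,0.17,0,0,0,0.7],[-1.26,3.19,0.17,0,0,0,0.7],[-1.26,3.19,0.17,0,0,0,0.7],[-1.26,3.19,0.17,0,0,0,0.7],[-1.26,3.19,0.17,0,0,0,0.7],[-1.26,3.19,0.17,0,0,0,0.7],[-1.26,3.19,0.17,0.2,0.3,0.2,0.7],[0,0,0,0,0,0,0.7],[0,0,0,0,0,0,0.7]]]'; python3 mv.py .581 -.289 .0107 28.5 20 .005; python3 l2.py w6
```

```text
clock: 7.88
tool_pos: [0.5825, -0.2865, 0.0296]
orientation: [-89.5, -19.6, 28.0]
force: [0.8, 0.1, 0.8]
opening: 0.0612
pose [ 0.5825 -0.2865  0.0296] j [-19.6  23.  -14.9 -22.6 -41.2 -26.7] t 7.88 F [0.8 0.1 0.8] op 0.0612
target TCP [ 0.5825 -0.2882  0.006 ] world d cm [ 0.01 -0.17 -2.36] up in tool [ 0.336 -0.942  0.008]
shift cm (now axes) [-0.86  2.19 -0.17] (target axes) [-0.88  2.19 -0.15] horizontal part only [-0.07 -0.03 -0.15] turn [-0.29 -0.49 -0.38] rows>= 0.6
0.92 ((288.1848449707031, 227.54281616210938), (53.333438873291016, 57.32564926147461), 3.5763344764709473)
[[ 0.6027 -0.2975]
 [ 0.565  -0.313 ]
 [ 0.5534 -0.2866]
 [ 0.59   -0.2676]] top ctr [ 0.5777 -0.2912] ang [np.float64(-157.5), np.float64(113.6)] [np.float64(0.0408), np.float64(0.0289)]
```

View pics/w6.png

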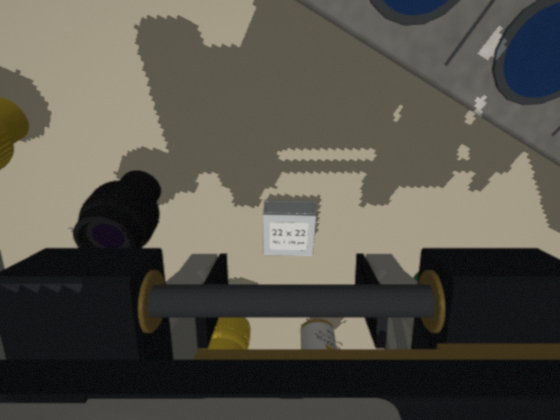

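```bash
python3 -m pendant '[[[-0.43,1.1,-0.1,-0.3,-0.5,-0.4,0.7],[-0.43,1.1,-0.1,0,0,0,0.7],[0,0,0,0,0,0,0.7],[0,0,0,0,0,0,0],[0,0,0,0,0,0,0],[0,0,0,0,0,0,0],[0,0,0,0,0,0,0],[0,0,0,0,0,0,0],[0,0,0,0,0,0,0]]]'; python3 mv.py .581 -.289 .0107 28.5 20 .005;  python3 - <<'E'
from h import *
for n in ("wrist","scene"):
    s=snapshot(n); cv2.imwrite(f"pics/{n}7.png",s["image"][:,:,::-1])
E
```

```text
clock: 8.73
tool_pos: [0.5829, -0.2893, 0.0076]
orientation: [-90.2, -20.2, 28.4]
force: [0.4, 0.0, 0.3]
opening: 0.0268
pose [ 0.5829 -0.2893  0.0076] j [-20.1  24.6 -15.6 -24.3 -38.6 -23.8] t 8.73 F [0.4 0.  0.3] op 0.0268
target TCP [ 0.5825 -0.2882  0.006 ] world d cm [-0.04  0.11 -0.16] up in tool [ 0.345 -0.938 -0.003]
shift cm (now axes) [-0.04  0.16  0.12] (target axes) [-0.04  0.16  0.12] horizontal part only [0.01 0.   0.12] turn [ 0.21 -0.06  0.21] rows>= 0.0
```

View pics/wrist7.png

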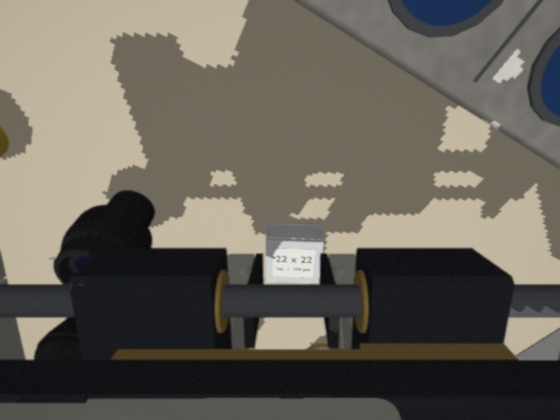

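View pics/scene7.png

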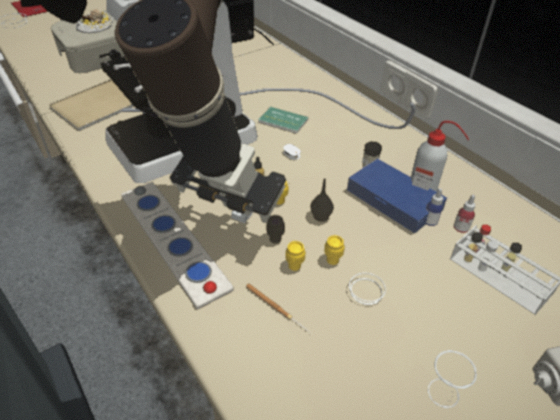

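```bash
python3 -m pendant '[[[0,0,0,0,0,0,0],[0.5,-1.4,0,0,0,0,0],[1.1,-3.1,0,0,0,0,0],[1.1,-3.1,0,0,0,0,0],[0,0,0,0,0,0,0]]]'; python3 mv.py .581 -.289 .0107 28.5 20 .005;  python3 - <<'E'
from h import *
for n in ("wrist",):
    s=snapshot(n); cv2.imwrite(f"pics/{n}8.png",s["image"][:,:,::-1])
E
```

```text
clock: 9.25
tool_pos: [0.5854, -0.2917, 0.0965]
orientation: [-90.8, -20.5, 28.7]
force: [1.1, 0.2, 0.5]
opening: 0.0003
pose [ 0.5854 -0.2917  0.0965] j [-19.7  18.2 -12.7 -20.4 -46.4 -29.2] t 9.25 F [1.1 0.2 0.5] op 0.0003
target TCP [ 0.5825 -0.2882  0.006 ] world d cm [-0.29  0.36 -9.05] up in tool [ 0.35  -0.937 -0.012]
shift cm (now axes) [-3.25  8.44  0.56] (target axes) [-3.18  8.47  0.45] horizontal part only [-0.08 -0.04  0.45] turn [0.69 0.18 0.5 ] rows>= 2.2
```

View pics/wrist8.png

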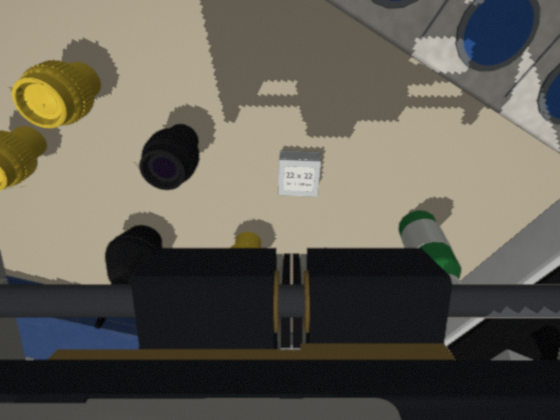

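Run:
```python
from h import *
o=ctrl.get_obs(); W=snapshot("wrist"); S=snapshot("scene")
print(atz(W,(299,177),.017,o), "front-bottom edge",atz(W,(299,152),0,o),"top edges",atz(W,(299,160),.017,o),atz(W,(299,196),.017,o))
print("TCP px",proj(W,pose(o)[0],o))
m=silhouettes(S,"slips_mid"); print([(d["bbox"],d["confidence"]) for d in m])
for P in ([.581,-.289,.0085],): print(proj(S,P))
cv2.imwrite("pics/s8.png",cv2.resize(S["image"][140:300,140:360,::-1],None,fx=3.5,fy=3.5,interpolation=cv2.INTER_CUBIC))
```

```text
[ 0.57839787 -0.28885951  0.017     ] front-bottom edge [ 5.68155193e-01 -2.94411005e-01 -2.77555756e-17] top edges [ 0.56651485 -0.29546965  0.017     ] [ 0.59261374 -0.28095168  0.017     ]
TCP px [291.70031602 251.96942905]
[([232.5, 204.6, 20.1, 18.3], 0.53)]
[240.66146973 213.21053091]
```

View pics/s8.png

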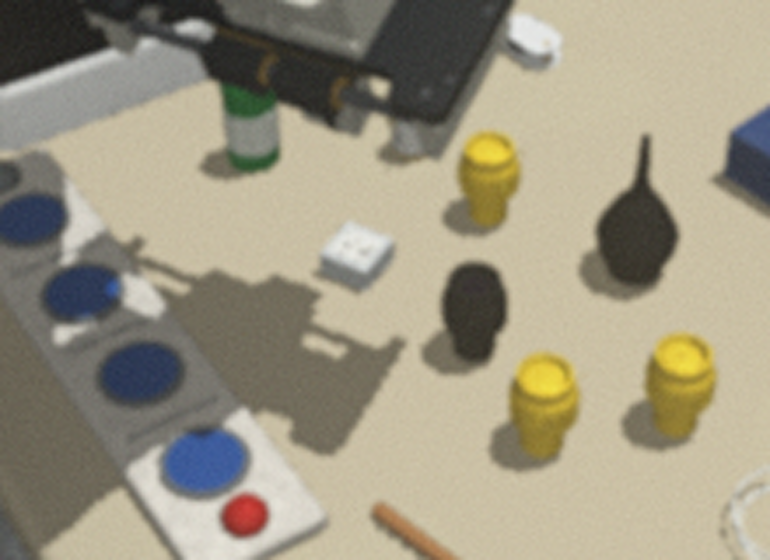

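Run:
```python
from h import *
S=snapshot("scene"); im=cv2.imread("pics/scene7.png")
for P in ([.5829,-.2893,.0076],[.5805,-.2885,.0085]): print(proj(S,P))
cv2.imwrite("pics/s7c.png",cv2.resize(im[160:250,170:320],None,fx=5,fy=5,interpolation=cv2.INTER_CUBIC))
print(proj(S,pose()[0]))
```

```text
[241.59753816 213.25600973]
[240.30644924 213.16214185]
[239.13902187 181.90854781]
```

View pics/s7c.png

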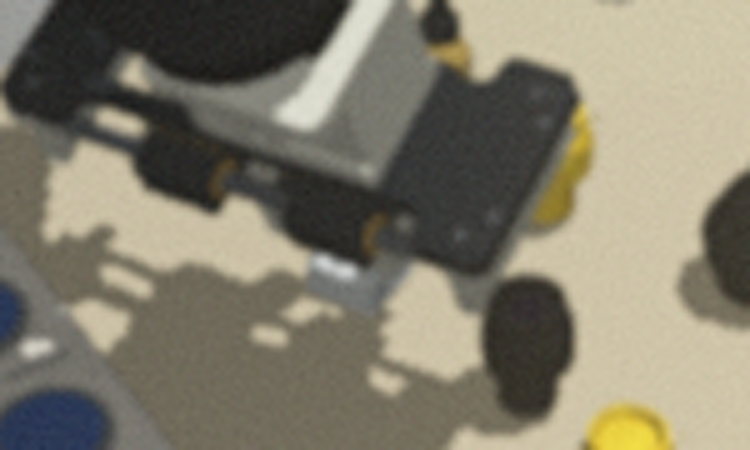

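```bash
python3 -m pendant '[[[0,0,0,0.7,0.2,5.5,0.6],[0,0,0,0,0,0,0.6],[0,0,0,0,0,0,0.6],[0,0,0,0,0,0,0.6],[0,0,0,0,0,0,0.6]]]'; python3 mv.py .580 -.2887 .01 29 15 .007; python3 l2.py w9
```

```text
clock: 9.92
tool_pos: [0.5813, -0.2892, 0.0871]
orientation: [-89.3, -14.7, 28.2]
force: [-0.0, -0.4, -0.2]
opening: 0.0285
pose [ 0.5813 -0.2892  0.0871] j [-16.7  19.8 -12.4 -14.4 -48.7 -36.3] t 9.92 F [-0.  -0.4 -0.2] op 0.0285
target TCP [ 0.5816 -0.2878  0.0032] world d cm [ 0.03  0.14 -8.39] up in tool [ 0.254 -0.967  0.011]
shift cm (now axes) [-2.04  8.14  0.02] (target axes) [-2.08  8.13  0.11] horizontal part only [0.09 0.02 0.11] turn [-0.46 -0.76 -0.31] rows>= 2.0
0.69 ((291.0, 191.5), (45.0, 42.0), 90.0)
[[ 0.57   -0.3116]
 [ 0.5562 -0.2857]
 [ 0.5875 -0.2677]
 [ 0.6022 -0.2955]] top ctr [ 0.5789 -0.2901] ang [np.float64(118.1), np.float64(30.0)] [np.float64(0.0293), np.float64(0.0362)]
```

```bash
python3 -m pendant '[[[0,0,0,-0.5,-0.8,-0.3,0.6],[0,0,0,0,0,0,0.6],[0,0,0,0,0,0,0.6],[0,0,0,0,0,0,0.6],[-0.5,2,0.03,0,0,0,0.6],[-0.5,2,0.03,0,0,0,0.6],[-0.5,2,0.03,0,0,0,0.6],[-0.4,1.6,0.03,0,0,0,0.6],[0,0,0,0,0,0,0.6]]]'; python3 mv.py .580 -.2887 .01 29 15 .007; python3 l2.py w10
```

```text
clock: 10.77
tool_pos: [0.5803, -0.2869, 0.0059]
orientation: [-89.9, -14.8, 29.0]
force: [-0.3, -0.6, 0.2]
opening: 0.0528
pose [ 0.5803 -0.2869  0.0059] j [-16.6  25.1 -16.2 -16.8 -39.6 -32.3] t 10.77 F [-0.3 -0.6  0.2] op 0.0528
target TCP [ 0.5816 -0.2878  0.0032] world d cm [ 0.13 -0.09 -0.27] up in tool [ 0.256 -0.967  0.002]
shift cm (now axes) [-0.    0.28 -0.14] (target axes) [-0.    0.28 -0.14] horizontal part only [ 0.07  0.02 -0.14] turn [-0.13 -0.05 -0.19] rows>= 0.1
0.85 ((288.0, 253.5), (59.0, 56.0), 90.0)
[[ 0.5661 -0.3127]
 [ 0.5528 -0.2885]
 [ 0.5851 -0.2691]
 [ 0.5999 -0.2959]] top ctr [ 0.576  -0.2915] ang [np.float64(118.9), np.float64(31.0)] [np.float64(0.0276), np.float64(0.0377)]
```

View pics/w10.png

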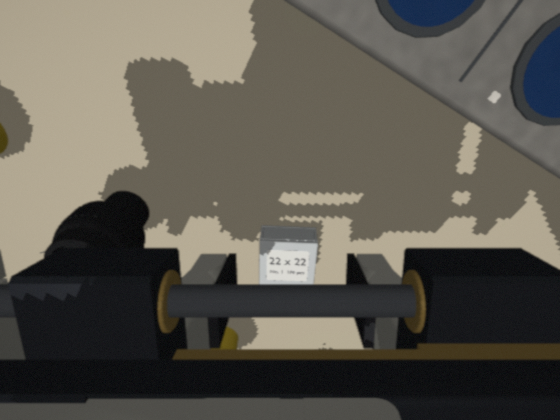

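```bash
python3 -m pendant '[[[0,0.3,-0.1,0,0,0,0.6],[0,0,0,0,0,0,0],[0,0,0,0,0,0,0],[0,0,0,0,0,0,0],[0,0,0,0,0,0,0],[0,0,0,0,0,0,0],[0,0,0,0,0,0,0],[0,0,0,0,0,0,0]]]'; python3 mv.py .580 -.2887 .01 29 15 .007; python3 l2.py w11
```

```text
clock: 11.53
tool_pos: [0.5838, -0.2884, 0.0069]
orientation: [-90.1, -15.0, 29.1]
force: [0.3, -0.5, 0.5]
opening: 0.0115
pose [ 0.5838 -0.2884  0.0069] j [-16.6  25.1 -16.  -16.8 -39.4 -32.2] t 11.53 F [ 0.3 -0.5  0.5] op 0.0115
target TCP [ 0.5816 -0.2878  0.0032] world d cm [-0.22  0.06 -0.37] up in tool [ 0.259 -0.966 -0.002]
shift cm (now axes) [-0.25  0.31  0.16] (target axes) [-0.25  0.31  0.16] horizontal part only [-0.16 -0.04  0.16] turn [0.12 0.06 0.01] rows>= 0.1
0.77 ((294.0, 251.5), (63.0, 58.0), 90.0)
[[ 0.5668 -0.3128]
 [ 0.5529 -0.2879]
 [ 0.5873 -0.2667]
 [ 0.6029 -0.2946]] top ctr [ 0.5775 -0.2905] ang [np.float64(119.1), np.float64(31.6)] [np.float64(0.0286), np.float64(0.0404)]
```

View pics/w11.png

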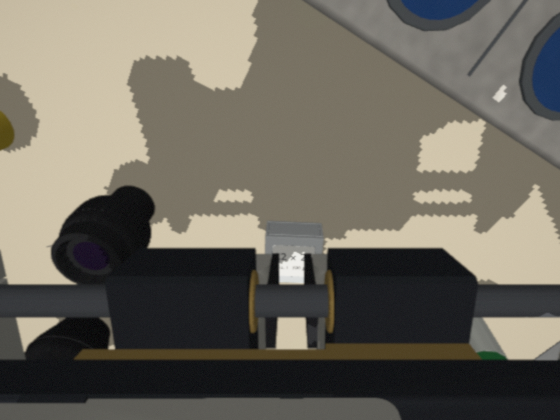

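Run:
```python
from h import *
for n,a in (("w11","a"),("w10","b")):
    im=cv2.imread(f"pics/{n}.png"); cv2.imwrite(f"pics/z{a}.png",cv2.resize(im[200:380,180:400],None,fx=3.4,fy=3.3,interpolation=cv2.INTER_CUBIC))
S=snapshot("scene");cv2.imwrite("pics/s11.png",cv2.resize(S["image"][160:250,170:320,::-1],None,fx=5,fy=5,interpolation=cv2.INTER_CUBIC))
print(pose()[0],ctrl.get_obs()["opening"])
```

```text
[ 0.5837391  -0.28840595  0.00675441] 0.0018205744338410565
```

View pics/za.png

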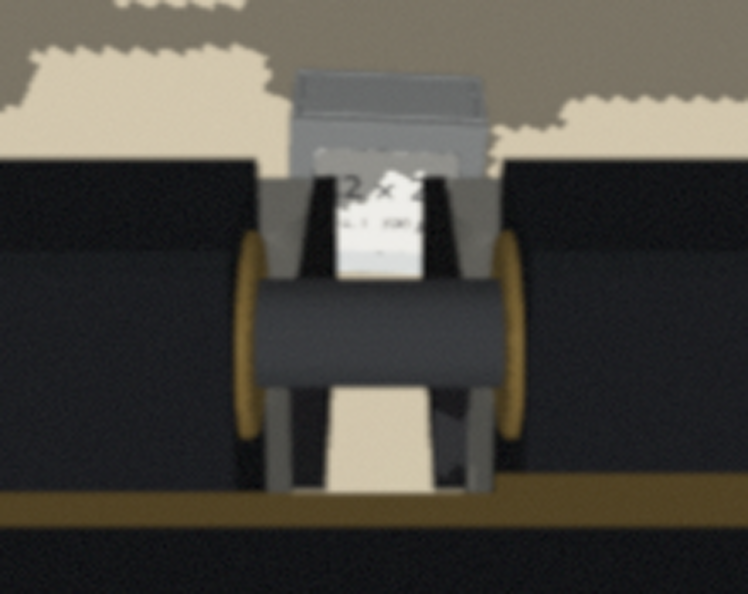

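View pics/s11.png

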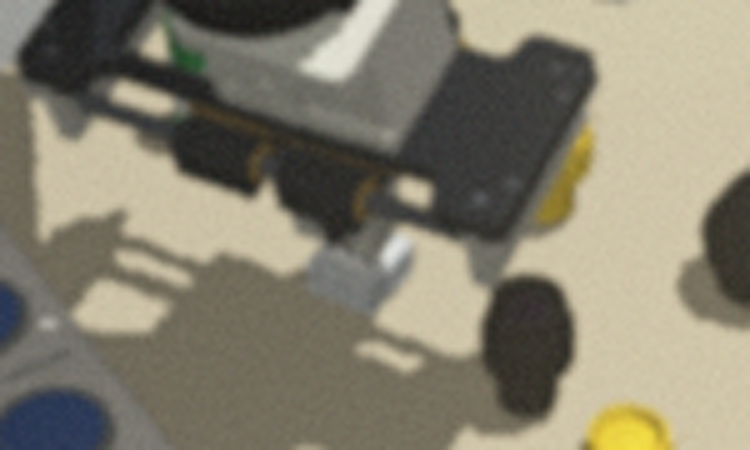

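Run:
```python
from h import *
o=ctrl.get_obs(); W=snapshot("wrist"); K=W["camera_matrix"]; m=W["mount"]
def pt(P):
    q=K@(m[:3,:3].T@(np.array(P)-m[:3,3])); return (q[:2]/q[2]).round(0), q[2].round(3)
for b in (0,.01,.0188,.03,.04,.05): print(b,[pt([x,-b,.015]) for x in (-.0095,0,.0095)])
p,Rt=pose(o)
# box top corners
B=[np.array([.580,-.2887,z])+R.from_euler('z',29,degrees=True).apply([a,b,0]) for z in (0,.017) for a,b in ((-.015,-.015),(-.015,.015),(.015,.015),(.015,-.015))]
for q in B: print(q.round(3),proj(W,q,o).round(0), (Rt.T@(q-p)).round(4))
```

```text
0 [(array([319., 236.]), np.float64(0.193)), (array([319., 252.]), np.float64(0.196)), (array([318., 268.]), np.float64(0.198))]
0.01 [(array([321., 242.]), np.float64(0.184)), (array([320., 259.]), np.float64(0.186)), (array([320., 275.]), np.float64(0.189))]
0.0188 [(array([322., 248.]), np.float64(0.175)), (array([321., 265.]), np.float64(0.178)), (array([321., 283.]), np.float64(0.18))]
0.03 [(array([324., 256.]), np.float64(0.164)), (array([323., 275.]), np.float64(0.167)), (array([323., 293.]), np.float64(0.169))]
0.04 [(array([326., 264.]), np.float64(0.155)), (array([325., 284.]), np.float64(0.157)), (array([325., 303.]), np.float64(0.16))]
0.05 [(array([328., 274.]), np.float64(0.145)), (array([328., 295.]), np.float64(0.148)), (array([327., 315.]), np.float64(0.15))]
[ 0.574 -0.309  0.   ] [267. 217.] [-0.0195  0.0018 -0.0134]
[ 0.56  -0.283  0.   ] [322. 217.] [-0.0195  0.0017  0.0166]
[ 0.586 -0.268  0.   ] [320. 261.] [0.0095 0.0095 0.0166]
[ 0.6   -0.295  0.   ] [269. 261.] [ 0.0094  0.0095 -0.0134]
[ 0.574 -0.309  0.017] [265. 234.] [-0.0151 -0.0146 -0.0135]
[ 0.56  -0.283  0.017] [325. 234.] [-0.0151 -0.0147  0.0165]
[ 0.586 -0.268  0.017] [322. 280.] [ 0.0139 -0.0069  0.0165]
[ 0.6   -0.295  0.017] [267. 280.] [ 0.0138 -0.0069 -0.0135]
```

```bash
python3 -m pendant '[[[0,0,0,0,0,0,0.6],[0,0,0,0,0,0,0.6],[0,0,0,0,0,0,0.6],[0,0,0,0,0,0,0.6],[0,0,0,0,0,0,0.6],[0,0,0,0,0,0,0.6],[0,0,0,0,0,0,0.6],[-0.1,0.2,0,0,0,0,0.6],[0,0,0,0,0,0,0.6]]]'; python3 -m pendant '[[[-0.05,0.2,0,0,0,0,0.6],[0,0,0,0,0,0,0.6]]]';python3 -m pendant '[[[-0.05,0.2,0,0,0,0,0.6],[0,0,0,0,0,0,0.6]]]'; python3 l2.py w12
```

```text
clock: 12.48
tool_pos: [0.5831, -0.2885, 0.0042]
orientation: [-90.1, -15.0, 29.1]
force: [0.4, -0.2, -0.0]
opening: 0.0511
clock: 12.65
tool_pos: [0.5831, -0.2885, 0.002]
orientation: [-90.1, -15.0, 29.1]
force: [0.5, 0.4, -0.0]
opening: 0.0527
clock: 12.82
tool_pos: [0.5832, -0.2885, 0.0]
orientation: [-90.1, -15.0, 29.1]
force: [-0.1, 0.4, -1.0]
opening: 0.0531
0.79 ((294.0, 255.5), (55.0, 60.0), 90.0)
[[ 0.5666 -0.3128]
 [ 0.5527 -0.2878]
 [ 0.5817 -0.27  ]
 [ 0.597  -0.2975]] top ctr [ 0.5745 -0.292 ] ang [np.float64(119.1), np.float64(31.7)] [np.float64(0.0286), np.float64(0.0341)]
```

View pics/w12.png

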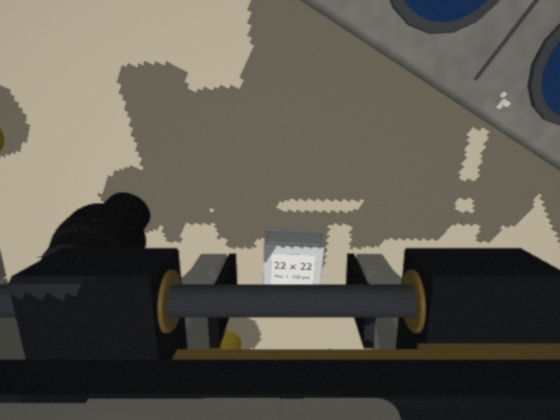

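```bash
for i in 1 2; do python3 -m pendant '[[[-0.08,0.3,0,0,0,0,0.55],[0,0,0,0,0,0,0.55]]]' | egrep 'pos|force'; done
```

```text
tool_pos: [0.5832, -0.2885, -0.0032]
force: [0.9, 0.1, 0.4]
tool_pos: [0.5831, -0.2885, -0.0064]
force: [-0.8, -0.5, -0.2]
```

```bash
for i in 1 2; do python3 -m pendant '[[[-0.08,0.3,0,0,0,0,0.55],[0,0,0,0,0,0,0.55]]]' | egrep 'pos|force'; done
```

```text
tool_pos: [0.5831, -0.2885, -0.0095]
force: [-0.2, 0.2, 0.8]
tool_pos: [0.5831, -0.2885, -0.0126]
force: [0.5, -0.8, 0.6]
```

```bash
for i in 1 2; do python3 -m pendant '[[[-0.08,0.3,0,0,0,0,0.55],[0,0,0,0,0,0,0.55]]]' | egrep 'pos|force'; done;  python3 l2.py w13
```

```text
tool_pos: [0.5831, -0.2885, -0.0157]
force: [-0.4, 0.1, -1.1]
tool_pos: [0.5832, -0.2885, -0.0188]
force: [-1.4, 0.2, -0.6]
0.82 ((293.5, 266.5), (35.0, 67.0), 90.0)
[[ 0.5657 -0.3137]
 [ 0.5517 -0.2886]
 [ 0.5683 -0.2783]
 [ 0.5832 -0.305 ]] top ctr [ 0.5672 -0.2964] ang [np.float64(119.1), np.float64(31.9)] [np.float64(0.0287), np.float64(0.0195)]
```

View pics/w13.png

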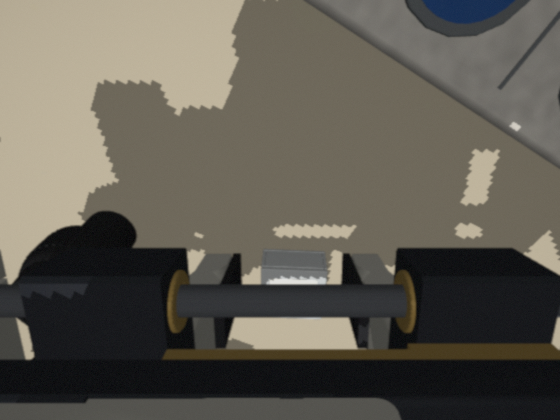

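```bash
python3 -m pendant '[[[0.2,0.1,0,0,0,0,0.55],[0,0,0,0,0,0,0.55],[0,0,0,0,0,0,0],[0,0,0,0,0,0,0],[0,0,0,0,0,0,0],[0,0,0,0,0,0,0],[0,0,0,0,0,0,0],[0,0,0,0,0,0,0],[0,0,0,0,0,0,0]]]';  python3 l2.py w14;  python3 mv.py .580 -.2887 .01 29 15 .007
```

```text
clock: 14.77
tool_pos: [0.5854, -0.2875, -0.0186]
orientation: [-90.1, -15.0, 29.1]
force: [1.0, 0.8, 0.5]
opening: 0.0303
0.68 ((292.5, 264.5), (39.0, 67.0), 90.0)
[[ 0.5663 -0.314 ]
 [ 0.5524 -0.289 ]
 [ 0.5708 -0.2776]
 [ 0.5857 -0.3044]] top ctr [ 0.5688 -0.2962] ang [np.float64(119.1), np.float64(31.8)] [np.float64(0.0285), np.float64(0.0217)]
pose [ 0.5854 -0.2876 -0.0186] j [-16.6  27.2 -16.5 -17.8 -36.9 -31. ] t 14.87 F [-0.3 -0.3  1.1] op 0.0297
target TCP [ 0.5816 -0.2878  0.0032] world d cm [-0.38 -0.03  2.18] up in tool [ 0.259 -0.966 -0.002]
shift cm (now axes) [ 0.23 -2.2   0.15] (target axes) [ 0.23 -2.19  0.16] horizontal part only [-0.33 -0.09  0.16] turn [0.11 0.07 0.  ] rows>= 0.5
```

View pics/w14.png

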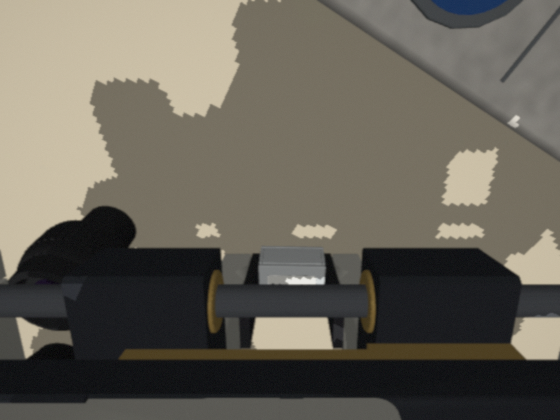

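```bash
python3 -m pendant '[[[0.3,-1,0,0,0,0,0],[0.7,-2.7,0,0,0,0,0],[0.9,-3.4,0,0,0,0,0],[0.9,-3.4,0,0,0,0,0],[0.5,-2,0,0,0,0,0],[0,0,0,0,0,0,0]]]';  python3 l2.py w15;  python3 mv.py .442 -.166 .1 90 15 .0257
```

```text
clock: 15.37
tool_pos: [0.5877, -0.2891, 0.1179]
orientation: [-90.6, -15.3, 29.2]
force: [0.6, -0.3, -0.4]
opening: 0.0305
0.93 ((292.5, 264.5), (37.0, 67.0), 90.0)
[[ 0.6617 -0.2828]
 [ 0.6321 -0.2304]
 [ 0.6689 -0.2075]
 [ 0.7007 -0.2635]] top ctr [ 0.6658 -0.2461] ang [np.float64(119.5), np.float64(31.9)] [np.float64(0.0602), np.float64(0.0434)]
pose [ 0.5853 -0.2877  0.1126] j [-16.2  18.1 -11.5 -13.7 -50.3 -36.9] t 15.47 F [-0.3  0.3 -0.5] op 0.0301
target TCP [ 0.442  -0.1593  0.0752] world d cm [-14.33  12.83  -3.74] up in tool [ 0.261 -0.965 -0.004]
shift cm (now axes) [-7.04  1.89 18.19] (target axes) [11.43  6.93 14.33] horizontal part only [-6.06 -1.72 18.17] turn [ 1.605e+01 -5.882e+01 -2.000e-02] rows>= 8.5
```

View pics/w15.png

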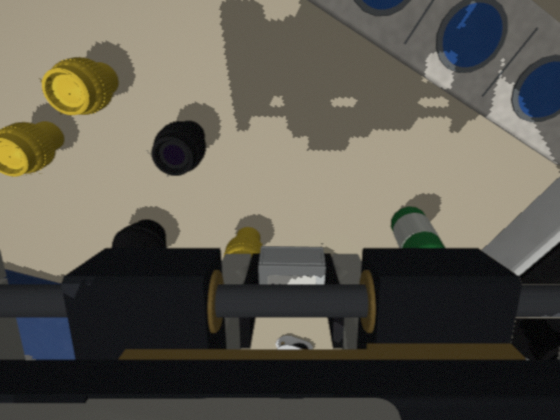

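```bash
python3 -m pendant '[[[-1.2,-0.35,3.6,0,0,0,0],[-1.2,-0.35,3.6,0,0,0,0],[-1.2,-0.35,3.6,0,0,0,0],[-1.2,-0.35,3.6,0,0,0,0],[-1.2,-0.35,3.6,0,0,0,0],[0,0,0,1.77,-6.53,0,0],[0,0,0,1.77,-6.53,0,0],[0,0,0,1.77,-6.53,0,0],[0,0,0,1.77,-6.53,0,0],[0,0,0,1.77,-6.53,0,0],[0,0,0,1.77,-6.53,0,0],[0,0,0,1.77,-6.53,0,0]]]'; python3 -m pendant '[[[0,0,0,1.77,-6.53,0,0],[0,0,0,1.77,-6.53,0,0],[0,0,0,0,0,0,0]]]'; python3 mv.py .442 -.166 .06 90 15 .0257;python3 - <<'E'
from h import *
for n in ("wrist","top","scene"):
    s=snapshot(n); cv2.imwrite(f"pics/{n}16.png",s["image"][:,:,::-1])
E
```

```text
clock: 16.47
tool_pos: [0.4419, -0.1604, 0.1106]
orientation: [-89.8, -15.0, 76.6]
force: [-0.1, -0.3, -0.3]
opening: 0.0303
clock: 16.72
tool_pos: [0.4428, -0.1606, 0.1102]
orientation: [-89.8, -15.0, 90.2]
force: [0.2, -0.9, -0.1]
opening: 0.0298
pose [ 0.4428 -0.1606  0.1102] j [-10.   11.2 -20.2 -16.6 -62.5  18.4] t 16.72 F [ 0.2 -0.9 -0.1] op 0.0298
target TCP [ 0.442  -0.1593  0.0352] world d cm [-0.08  0.12 -7.5 ] up in tool [ 0.259 -0.966  0.004]
shift cm (now axes) [-1.83  7.28  0.05] (target axes) [-1.83  7.28  0.08] horizontal part only [0.12 0.03 0.08] turn [-0.28  0.16  0.  ] rows>= 1.8
```

View pics/wrist16.png

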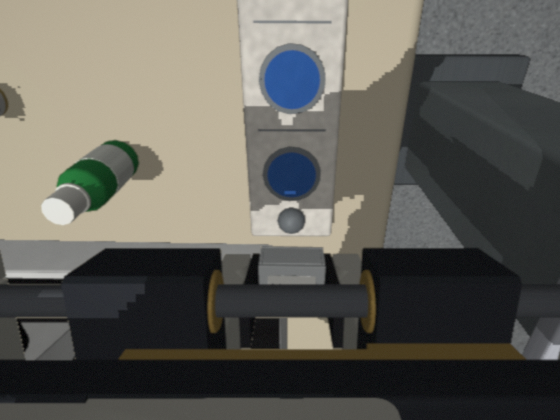

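View pics/scene16.png

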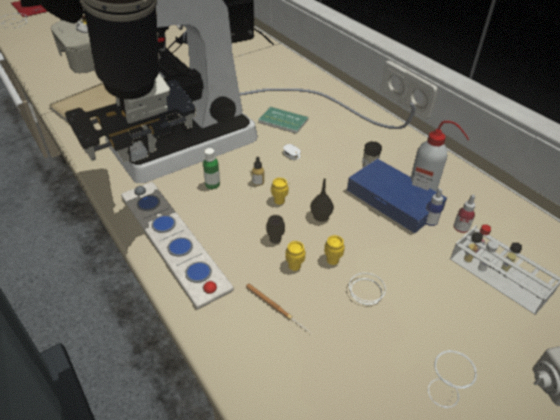

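View pics/top16.png

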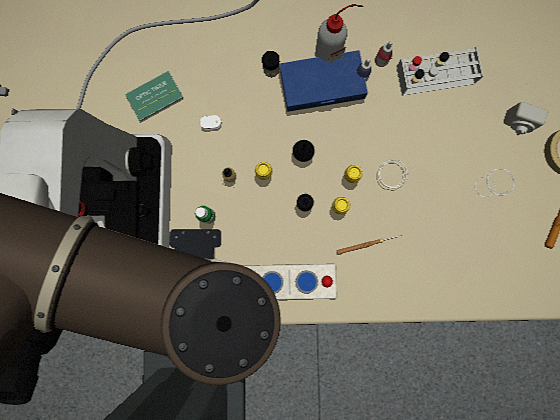

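Run:
```python
from h import *
T=snapshot("top"); p,Rt=pose()
for b in (.40,.42,.44,.46,.48,.5):
    P=p-b*Rt[:,1]; print(b,P.round(3),proj(T,P).round(0),"px/m",np.linalg.norm(proj(T,P+[.01,0,0])-proj(T,P))*100)
# candidate offset axis: j5 axis horizontal-ish perpendicular to tool y; forearm plane normal
o=ctrl.get_obs(); j=np.radians(o["joint_pos"]); 
e=j[2]-j[1]; f=np.array([np.cos(j[0])*np.cos(e),np.sin(j[0])*np.cos(e),np.sin(e)])
el=.585*np.array([np.sin(j[1])*np.cos(j[0]),np.sin(j[1])*np.sin(j[0]),np.cos(j[1])])
n=np.array([-np.sin(j[0]),np.cos(j[0]),0]) # left at j4=0
for s in (1,-1):
    a=R.from_rotvec(f*j[3]*s).apply(n); print("j5 axis",a.round(3),"dot tool y",(a@Rt[:,1]).round(3))
for L in (.40,.42,.44):
    for s in (1,-1):
        a=R.from_rotvec(f*j[3]*s).apply(n); W=p-L*Rt[:,1]+.192*a; print(L,s,"wrist",W.round(3),proj(T,W).round(0), "FK wrist",(el+.468*f+[0,0,L-.19]).round(3))
```

```text
0.4 [ 0.443 -0.264  0.498] [215. 315.] px/m 1079.0342228943396
0.42 [ 0.443 -0.269  0.517] [217. 318.] px/m 1131.4405038454895
0.44 [ 0.443 -0.274  0.536] [220. 321.] px/m 1189.1966044623227
0.46 [ 0.443 -0.279  0.555] [223. 325.] px/m 1253.1656820668338
0.48 [ 0.443 -0.284  0.575] [226. 328.] px/m 1324.4071094594533
0.5 [ 0.443 -0.29   0.594] [230. 333.] px/m 1404.2355815085102
j5 axis [ 0.019  0.969 -0.245] dot tool y 0.488
j5 axis [0.314 0.917 0.245] dot tool y -0.0
0.4 1 wrist [ 0.446 -0.078  0.45 ] [ 45. 309.] FK wrist [ 0.503 -0.089  0.541]
0.4 -1 wrist [ 0.503 -0.088  0.545] [  0. 255.] FK wrist [ 0.503 -0.089  0.541]
0.42 1 wrist [ 0.446 -0.083  0.47 ] [ 40. 311.] FK wrist [ 0.503 -0.089  0.561]
0.42 -1 wrist [ 0.503 -0.093  0.564] [ -9. 255.] FK wrist [ 0.503 -0.089  0.561]
0.44 1 wrist [ 0.446 -0.088  0.489] [ 34. 314.] FK wrist [ 0.503 -0.089  0.581]
0.44 -1 wrist [ 0.503 -0.098  0.583] [-18. 255.] FK wrist [ 0.503 -0.089  0.581]
```

```bash
python3 -m pendant '[[[-2,-0.54,-2.8,0,0,0,0],[-2,-0.54,-2.8,0,0,0,0],[-2,-0.54,-2.8,0,0,0,0],[-2,-0.54,-2.8,0,0,0,0],[-0.78,2.9,0,0,0,0,0],[-0.78,2.9,0,0,0,0,0],[-0.78,2.9,0,0,0,0,0],[-0.5,1.9,0,0,0,0,0],[0,0,0,0,0,0,0]]]'; python3 mv.py .555 -.25 .0075 90 15 .0257
```

```text
clock: 17.67
tool_pos: [0.551, -0.2421, -0.0027]
orientation: [-89.5, -15.2, 89.6]
force: [-1.2, 0.5, -0.3]
opening: 0.0297
pose [ 0.551  -0.2421 -0.0027] j [-15.8  30.   -8.5 -17.2 -57.4  25.6] t 17.67 F [-1.2  0.5 -0.3] op 0.0297
target TCP [ 0.555  -0.2433 -0.0173] world d cm [ 0.4  -0.12 -1.47] up in tool [ 0.261 -0.965  0.009]
shift cm (now axes) [-0.5   1.38 -0.41] (target axes) [-0.5   1.39 -0.4 ] horizontal part only [-0.11 -0.03 -0.4 ] turn [-0.43 -0.39  0.16] rows>= 0.4
```

```bash
python3 -m pendant '[[[-0.2,0.7,-0.2,0,0,0,0],[-0.2,0.7,-0.2,0,0,0,0],[0,0,0,0,0,0,0],[0,0,0,0,0,0,0.55],[0,0,0,0,0,0,0.55],[0,0,0,0,0,0,0.55],[0,0,0,0,0,0,0.55],[0.8,-2.9,0,0,0,0,0.55],[0.3,-1,0,0,0,-6.5,0.55],[0,0,0,0,0,-6.5,0.55],[0,0,0,0,0,0,0.55]]]'; python3 l2.py w17;  python3 mv.py .555 -.25 .0075 90 28 .0257
```

```text
clock: 18.58
tool_pos: [0.5583, -0.2462, 0.0273]
orientation: [-89.9, -28.3, 89.7]
force: [0.5, -0.2, -1.5]
opening: 0.0481
0.62 ((290.5, 227.0), (54.0, 53.0), 90.0)
[[ 0.5726 -0.2758]
 [ 0.5451 -0.2756]
 [ 0.5432 -0.2326]
 [ 0.5752 -0.2328]] top ctr [ 0.559  -0.2542] ang [np.float64(179.6), np.float64(92.6)] [np.float64(0.0275), np.float64(0.0431)]
pose [ 0.5581 -0.245   0.0269] j [-23.9  33.9   2.5 -26.7 -72.7  34.8] t 18.68 F [ 0.7  0.  -0.2] op 0.0481
target TCP [ 0.555  -0.2379 -0.0152] world d cm [-0.31  0.7  -4.21] up in tool [ 0.469 -0.883  0.003]
shift cm (now axes) [-1.36  4.05  0.3 ] (target axes) [-1.36  4.05  0.31] horizontal part only [0.62 0.33 0.31] turn [-0.   -0.3  -0.02] rows>= 1.0
```

View pics/w17.png

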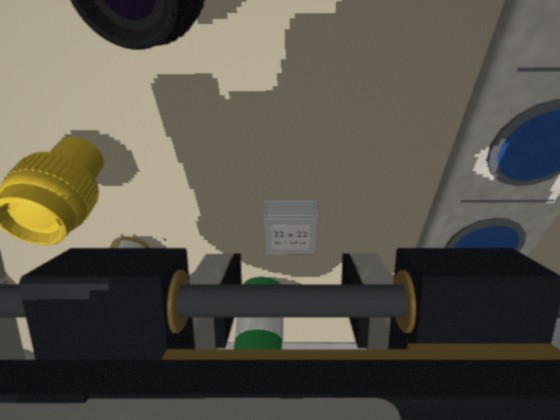

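```bash
python3 - <<'E'
from h import *
o=ctrl.get_obs(); W=snapshot("wrist")
c=[atz(W,q,.017,o) for q in ((264,215),(317,215),(317,254.5),(264,254.5))]; print(np.round(c,4),np.mean(c,0))
E
python3 mv.py .558 -.252 .0075 90 28 .0257
```

```text
[[ 0.573  -0.2642  0.017 ]
 [ 0.5445 -0.264   0.017 ]
 [ 0.543  -0.2315  0.017 ]
 [ 0.5749 -0.2318  0.017 ]] [ 0.55886106 -0.24785359  0.017     ]
pose [ 0.5582 -0.2441  0.0273] j [-23.8  33.8   2.4 -26.7 -72.6  34.8] t 18.73 F [0.1 0.2 0.5] op 0.0485
target TCP [ 0.558  -0.2399 -0.0152] world d cm [-0.02  0.41 -4.25] up in tool [ 0.468 -0.883  0.002]
shift cm (now axes) [-1.62  3.95  0.01] (target axes) [-1.63  3.95  0.02] horizontal part only [0.37 0.19 0.02] turn [-0.03 -0.22 -0.06] rows>= 1.0
```

```bash
python3 -m pendant '[[[-0.6,1.8,0,0,0,0,0.55],[-0.7,2.2,0,0,0,0,0.55],[0,0,0,0,0,0,0.55],[0,0,0,0,0,0,0.55]]]'; python3 mv.py .5588 -.2485 .0075 90 28 .0257; python3 l2.py w18
```

```text
clock: 19.07
tool_pos: [0.5577, -0.2347, -0.0139]
orientation: [-89.8, -28.0, 89.9]
force: [0.8, -0.4, 0.7]
opening: 0.048
pose [ 0.5577 -0.2347 -0.0139] j [-23.1  36.2   0.6 -27.5 -68.8  36.5] t 19.07 F [ 0.8 -0.4  0.7] op 0.048
target TCP [ 0.5588 -0.2364 -0.0152] world d cm [ 0.11 -0.18 -0.13] up in tool [ 0.469 -0.883  0.004]
shift cm (now axes) [-0.22  0.03 -0.11] (target axes) [-0.22  0.03 -0.11] horizontal part only [-0.16 -0.08 -0.11] turn [-0.2  -0.09 -0.01] rows>= 0.1
0.6 ((289.5, 261.0), (46.0, 67.0), 90.0)
[[ 0.5725 -0.2791]
 [ 0.5453 -0.279 ]
 [ 0.5434 -0.2478]
 [ 0.5746 -0.248 ]] top ctr [ 0.559  -0.2635] ang [np.float64(179.7), np.float64(93.5)] [np.float64(0.0272), np.float64(0.0313)]
```

View pics/w18.png

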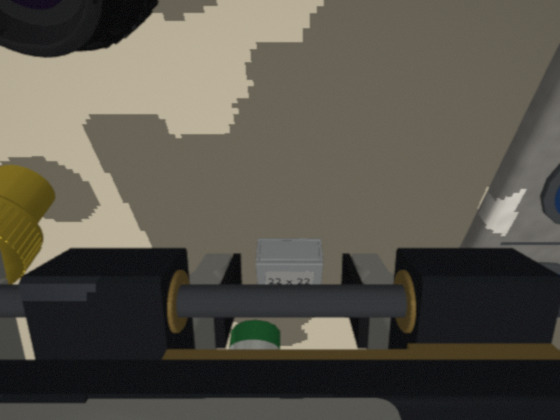

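```bash
python3 -m pendant '[[[-0.1,0.05,-0.1,0,0,0,0.55],[0,0,0,0,0,0,0],[0,0,0,0,0,0,0],[0,0,0,0,0,0,0],[0,0,0,0,0,0,0],[0,0,0,0,0,0,0],[0,0,0,0,0,0,0]]]'; python3 mv.py .5588 -.2485 .0075 90 28 .0257
```

```text
clock: 19.75
tool_pos: [0.5597, -0.2368, -0.014]
orientation: [-89.9, -28.0, 89.9]
force: [-0.6, -0.4, 3.6]
opening: 0.0297
pose [ 0.5597 -0.2368 -0.014 ] j [-23.3  36.3   0.9 -27.5 -68.8  36.5] t 19.75 F [-0.6 -0.4  3.6] op 0.0297
target TCP [ 0.5588 -0.2364 -0.0152] world d cm [-0.09  0.04 -0.12] up in tool [ 0.469 -0.883  0.001]
shift cm (now axes) [-0.02  0.12  0.09] (target axes) [-0.02  0.12  0.09] horizontal part only [0.03 0.02 0.09] turn [-0.02 -0.09 -0.03] rows>= 0.0
```

Run:
```python
from h import *
T=snapshot("top");S=snapshot("scene");W=snapshot("wrist")
o=dict(tool_pos=np.array([.5789,-.3151,.5509]),orientation=np.array([-90.01,-.01,90.27]))
for n,s,oo in (("top0",T,None),("scene0",S,None),("wrist3",W,o)):
    im=cv2.imread(f"pics/{n}.png").astype(int); m=((im[:,:,0]>im[:,:,2]+45)&(im[:,:,0]>im[:,:,1]+25)).astype('uint8')
    k,l,st,c=cv2.connectedComponentsWithStats(m)
    P=[]
    for i in range(1,k):
        if st[i,4]>60:
            q=atz(s,c[i],.015,oo)
            if .4<q[0]<.48: P.append((q[1],q[0],st[i,4]))
    print(n,np.round(sorted(P)[::-1],4).tolist())
```

```text
top0 [[-0.1647, 0.4432, 279.0], [-0.2348, 0.443, 278.0], [-0.3048, 0.4431, 281.0], [-0.375, 0.4431, 282.0]]
scene0 [[-0.1661, 0.4433, 193.0], [-0.2361, 0.4432, 213.0], [-0.3063, 0.4429, 248.0], [-0.3763, 0.443, 291.0]]
wrist3 [[-0.166, 0.4433, 227.0], [-0.2345, 0.4433, 213.0], [-0.3073, 0.4429, 236.0], [-0.3757, 0.4431, 284.0]]
```

```bash
python3 -m pendant '[[[0.6,-1.2,0,0,0,0,0],[1.6,-3,0,0,0,0,0],[1.4,-2.6,0,0,0,0,0],[0.9,0.5,2.9,0,0,0,0],[1.8,1,2.9,0,0,0,0],[2.2,1.2,2.9,0,0,0,0],[2.2,1.2,2.9,0,0,0,0],[0,0,0,0,0,0,0]]]'; python3 mv.py .4431 -.1656 .025 90 28 .0257;python3 - <<'E'
from h import *
for n in ("wrist","top","scene"):
    s=snapshot(n); cv2.imwrite(f"pics/{n}19.png",s["image"][:,:,::-1])
E
```

```text
clock: 20.57
tool_pos: [0.4377, -0.1512, 0.0623]
orientation: [-89.7, -28.2, 89.8]
force: [-1.6, 0.1, -1.3]
opening: 0.0301
pose [ 0.4377 -0.1512  0.0623] j [-20.3  20.2 -15.6 -28.5 -67.7  34.3] t 20.57 F [-1.6  0.1 -1.3] op 0.0301
target TCP [ 0.4431 -0.1535  0.0023] world d cm [ 0.54 -0.24 -6.  ] up in tool [ 0.472 -0.881  0.005]
shift cm (now axes) [-3.04  5.18 -0.57] (target axes) [-3.03  5.19 -0.54] horizontal part only [-0.21 -0.11 -0.54] turn [-0.2  -0.2   0.18] rows>= 1.4
```

View pics/wrist19.png

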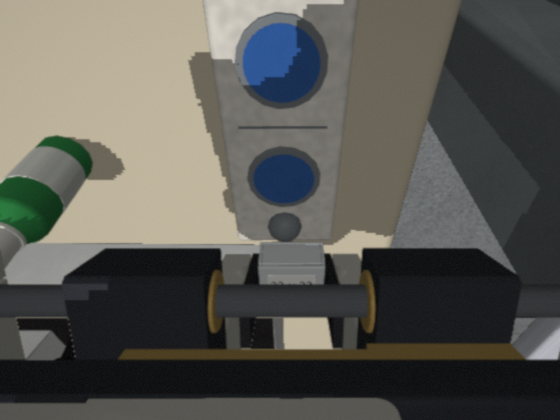

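View pics/top19.png

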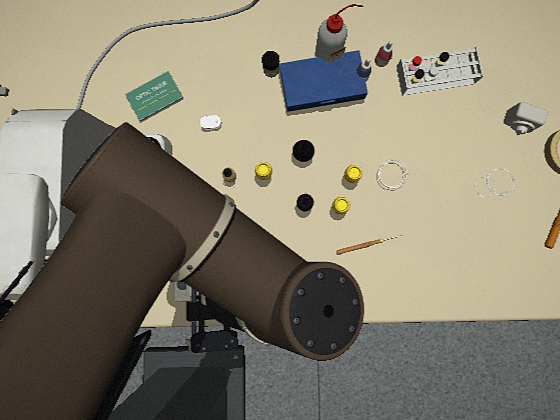

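View pics/scene19.png

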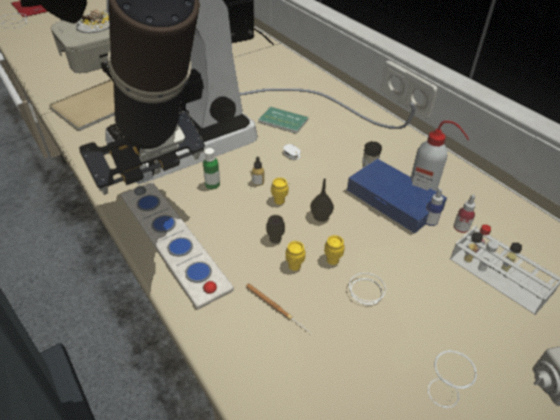

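```bash
cat > wr.py <<'E'
from h import *
T=snapshot("top"); p,Rt=pose(); o=ctrl.get_obs(); j=np.radians(o["joint_pos"])
e=j[2]-j[1]; f=np.array([np.cos(j[0])*np.cos(e),np.sin(j[0])*np.cos(e),np.sin(e)]); n=np.array([-np.sin(j[0]),np.cos(j[0]),0])
a=R.from_rotvec(-f*j[3]).apply(n); L=.41
for d in (0,.1,.192,.25,.28):
    P=p-L*Rt[:,1]+d*a; print(d,P.round(3),proj(T,P).round(0),"px/m",np.linalg.norm(proj(T,P+[.01,0,0])-proj(T,P))*100)
W=p-L*Rt[:,1]+.192*a
for d in (.1,.2,.3): print("forearm back",d,(W-d*f).round(3),proj(T,W-d*f).round(0))
E
python3 wr.py
```

```text
0 [ 0.444 -0.348  0.424] [301. 303.] px/m 918.1283600110538
0.1 [ 0.501 -0.275  0.463] [231. 253.] px/m 969.9504149635968
0.192 [ 0.553 -0.208  0.499] [157. 201.] px/m 1023.05923963199
0.25 [ 0.585 -0.166  0.521] [105. 163.] px/m 1059.6396996775263
0.28 [ 0.602 -0.144  0.533] [ 76. 143.] px/m 1079.6116787742549
forearm back 0.1 [ 0.476 -0.18   0.557] [101. 285.]
forearm back 0.2 [ 0.4   -0.151  0.615] [ 21. 407.]
forearm back 0.3 [ 0.324 -0.123  0.673] [-104.  598.]
```

```bash
python3 -m pendant '[[[-0.1,-0.1,-0.57,0,0,0,0],[-1,1.8,0,0,0,0,0],[-1,1.8,0,0,0,0,0],[-0.7,1.3,0,0,0,0,0],[0,0,0,0,0,0,0],[0,0,0,0,0,0,0]]]'; python3 mv.py .4431 -.1656 .025 90 28 .0257; python3 l2.py w20
python3 - <<'E'
from h import *
S=snapshot("scene"); cv2.imwrite("pics/s20.png",cv2.resize(S["image"][120:260,90:270,::-1],None,fx=4.2,fy=4.2,interpolation=cv2.INTER_CUBIC))
E
```

```text
clock: 21.27
tool_pos: [0.4492, -0.158, 0.0051]
orientation: [-89.7, -28.0, 89.8]
force: [0.3, 0.1, -0.6]
opening: 0.0305
pose [ 0.4492 -0.158   0.0051] j [-20.6  25.7 -16.  -29.7 -62.5  37.7] t 21.27 F [ 0.3  0.1 -0.6] op 0.0305
target TCP [ 0.4431 -0.1535  0.0023] world d cm [-0.61  0.44 -0.28] up in tool [ 0.47  -0.883  0.004]
shift cm (now axes) [0.26 0.46 0.61] (target axes) [0.26 0.46 0.61] horizontal part only [0.39 0.21 0.61] turn [-0.16 -0.18  0.03] rows>= 0.2
0.85 ((291.8336181640625, 262.5130615234375), (42.18796920776367, 66.18335723876953), 88.87670135498047)
[[ 0.4657 -0.1795]
 [ 0.4334 -0.1802]
 [ 0.4308 -0.1458]
 [ 0.4675 -0.1449]] top ctr [ 0.4493 -0.1626] ang [np.float64(-178.7), np.float64(94.3)] [np.float64(0.0323), np.float64(0.0344)]
```

View pics/w20.png

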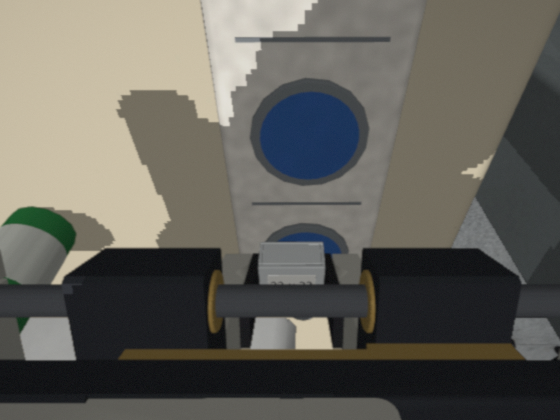

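View pics/s20.png

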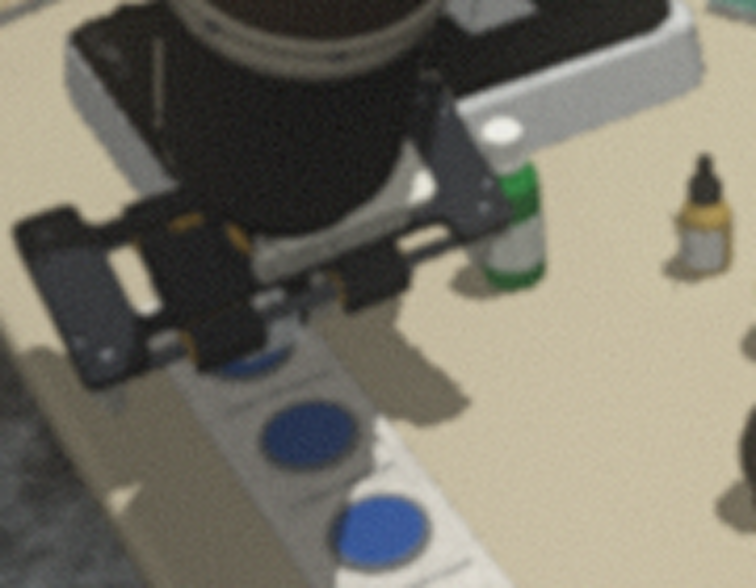

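```bash
python3 -m pendant '[[[0.35,0.25,0.6,0,0,0,0],[-0.05,0.15,0,0,0,0,0],[0,0,0,0,0,0,0],[0,0,0,0,0,0,0]]]'; python3 mv.py .4431 -.1656 .025 90 28 .0257; python3 l2.py w21
```

```text
clock: 21.75
tool_pos: [0.4434, -0.1532, 0.0043]
orientation: [-89.9, -28.0, 89.9]
force: [0.7, -0.2, -0.5]
opening: 0.03
pose [ 0.4434 -0.1532  0.0043] j [-20.4  25.2 -17.  -29.9 -61.8  38. ] t 21.75 F [ 0.7 -0.2 -0.5] op 0.03
target TCP [ 0.4431 -0.1535  0.0023] world d cm [-0.03 -0.03 -0.2 ] up in tool [ 0.469 -0.883  0.001]
shift cm (now axes) [-0.12  0.16  0.03] (target axes) [-0.12  0.16  0.03] horizontal part only [-0.03 -0.01  0.03] turn [-0.01 -0.08 -0.04] rows>= 0.0
0.78 ((291.5, 262.5), (41.0, 65.0), 90.0)
[[ 0.4594 -0.1756]
 [ 0.4278 -0.1755]
 [ 0.4258 -0.1423]
 [ 0.4616 -0.1424]] top ctr [ 0.4437 -0.1589] ang [np.float64(179.8), np.float64(93.5)] [np.float64(0.0316), np.float64(0.0333)]
```

View pics/w21.png

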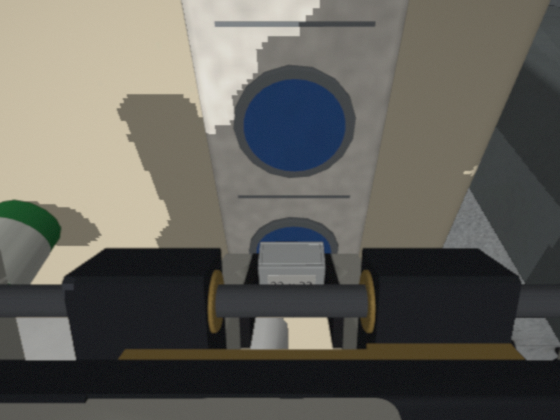

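```bash
python3 - <<'E'
from h import *
o=ctrl.get_obs(); W=snapshot("wrist")
print(atz(W,(292,242.5),.0183,o), atz(W,(292,266),.0353,o), "pad edge",atz(W,(293,217),.015,o))
E
python3 -m pendant '[[[-0.12,0.2,0,0,0,0,0],[0,0,0,0,0,0,0],[0,0,0,0,0,0,0]]]'
```

```text
[ 0.44351086 -0.17684728  0.0183    ] [ 0.44355009 -0.18013327  0.0353    ] pad edge [ 0.44303397 -0.19056396  0.015     ]
clock: 22.15
tool_pos: [0.4433, -0.1534, 0.0013]
orientation: [-89.9, -28.0, 89.9]
force: [0.2, -0.0, 0.3]
opening: 0.03
```

```bash
python3 -m pendant '[[[-0.27,-0.14,0,0,0,0,0],[0,0,0,0,0,0,0],[-0.05,0.1,0,0,0,0,0],[0,0,0,0,0,0,0],[0,0,0,0,0,0,0]]]'
python3 - <<'E'
from h import *
o=ctrl.get_obs(); W=snapshot("wrist"); cv2.imwrite("pics/w22.png",cv2.resize(W["image"][190:330,200:390,::-1],None,fx=4,fy=4,interpolation=cv2.INTER_CUBIC))
E
```

```text
clock: 22.57
tool_pos: [0.4435, -0.1568, 0.0009]
orientation: [-89.9, -28.0, 89.9]
force: [-1.5, -1.1, 5.5]
opening: 0.03
```

View pics/w22.png

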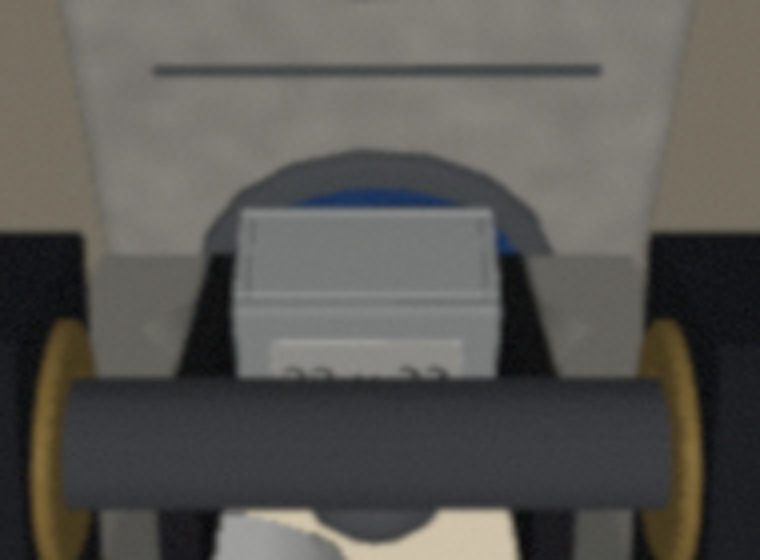

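```bash
python3 - <<'E'
from h import *
o=ctrl.get_obs(); W=snapshot("wrist")
a=atz(W,(292,242),.015,o);b=atz(W,(292,227.7),.015,o); print(a,b,"ideal 8mm gap:",a[1]-b[1])
E
python3 -m pendant '[[[0,0,0,0,0,0,0.5],[0,0,0,0,0,0,0.5],[0,0,0,0,0,0,0.5],[0,0,0,0,0,0,0.5],[0,0,0,0,0,0,0.5],[1.4,-2.6,0,0,0,0,0.5],[1.8,-3.5,0,0,0,0,0.5],[1.8,-3.5,0,0,0,0,0.7],[0,0,0,0,0,0,0.7]]]'
python3 - <<'E'
from h import *
o=ctrl.get_obs(); W=snapshot("wrist"); cv2.imwrite("pics/w23.png",W["image"][:,:,::-1]); S=snapshot("scene"); cv2.imwrite("pics/s23.png",cv2.resize(S["image"][140:320,90:310,::-1],None,fx=3.4,fy=3.3,interpolation=cv2.INTER_CUBIC))
E
```

```text
[ 0.44353032 -0.18059507  0.015     ] [ 0.44352624 -0.19029613  0.015     ] ideal 8mm gap: 0.009701066891011856
clock: 23.42
tool_pos: [0.4469, -0.1596, 0.1154]
orientation: [-90.5, -27.6, 90.2]
force: [1.3, -0.8, 0.1]
opening: 0.0519
```

View pics/w23.png

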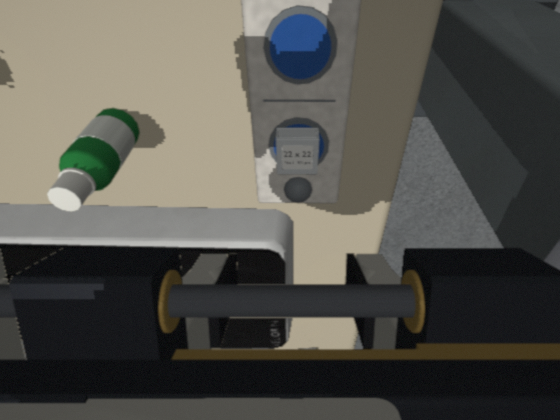

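View pics/s23.png

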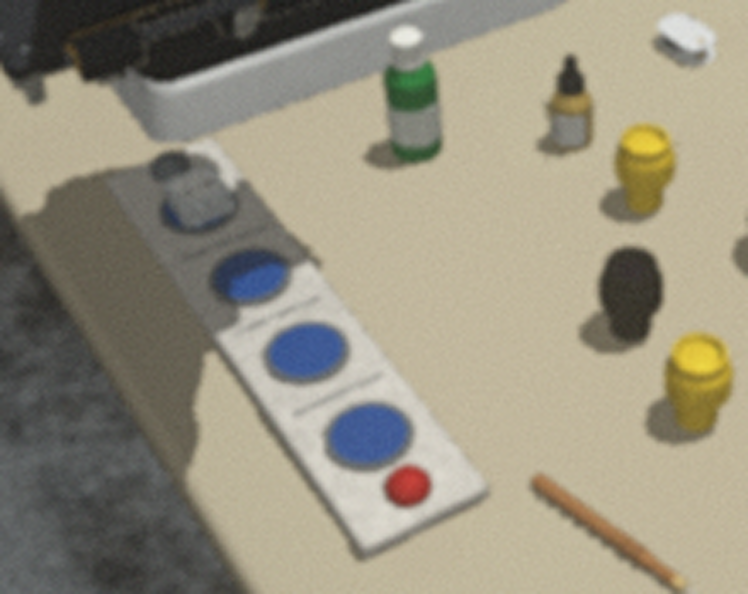

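```bash
python3 -m pendant '[[[-2.7,-1.4,-2.2,0,0,4.8,0.7],[-2.8,-1.1,-2.2,0,0,4.8,0.7],[-2.85,-0.93,-2.2,1.93,5.95,0,0.7],[-2.85,-0.93,-1.8,1.93,5.95,0,0.7],[-2.2,-0.7,-2.6,1.93,5.95,0,0.7],[-2.2,-0.7,-2.6,1.93,5.95,0,0.7],[0,0,0,0,0,0,0.7],[0,0,0,0,0,0,0.7]]]'; python3 mv.py .602 -.3745 .022 65 18 .0257;python3 - <<'E'
from loc import *
o=ctrl.get_obs();s=snapshot("wrist"); cv2.imwrite("pics/w24.png",s["image"][:,:,::-1])
for d in silhouettes(s,"eyepiece_mid"): print(d["bbox"],d["confidence"],*fit([(s,o,d["bbox"])],"eyepiece_mid"))
E
```

```text
clock: 24.18
tool_pos: [0.5635, -0.3359, 0.0916]
orientation: [-74.3, -15.2, 65.0]
force: [-0.6, 1.4, -0.4]
opening: 0.0616
pose [ 0.5635 -0.3359  0.0916] j [-23.7  35.4  12.9 -15.1 -83.7   4.6] t 24.18 F [-0.6  1.4 -0.4] op 0.0616
target TCP [ 0.6054 -0.3673 -0.0024] world d cm [ 4.19 -3.14 -9.4 ] up in tool [ 0.262 -0.929  0.261]
shift cm (now axes) [-3.51  7.08 -7.31] (target axes) [-3.93  8.61 -5.12] horizontal part only [-1.04 -1.65 -4.86] turn [-15.67  -0.35  -2.78] rows>= 2.6
[1.1, 27.5, 29.1, 65.7] 0.92 [ 0.628092   -0.45834454] [-0.9 -2.6 77.2 17.6]
[94.4, 20.2, 79.5, 71.5] 0.72 [ 0.59056786 -0.44876872] [-0.3 -5.1  0.5  4.8]
[159.5, 141.3, 62.3, 74.1] 0.57 [ 0.60159814 -0.37580858] [ 0.9 -4.3 -0.9  2.2]
```

View pics/w24.png

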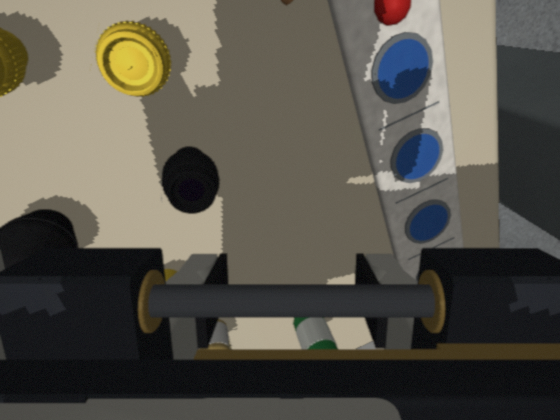

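```bash
python3 -m pendant '[[[0,0,0,-5.2,-0.1,-0.95,0.7],[0,0,0,-5.2,-0.1,-0.95,0.7],[0,0,0,-5.2,-0.1,-0.9,0.7],[-0.5,-0.15,-2.5,0,0,0,0.7],[-0.5,-0.15,-2.6,0,0,0,0.7],[0,0,0,0,0,0,0.7],[0,0,0,0,0,0,0.7]]]'; python3 mv.py .602 -.3752 .022 65 18 .0257;python3 - <<'E'
from loc import *
o=ctrl.get_obs();s=snapshot("wrist"); cv2.imwrite("pics/w25.png",s["image"][:,:,::-1])
for d in silhouettes(s,"eyepiece_mid"): print(d["bbox"],d["confidence"],*fit([(s,o,d["bbox"])],"eyepiece_mid"))
E
```

```text
clock: 24.87
tool_pos: [0.6064, -0.3662, 0.0995]
orientation: [-90.6, -18.0, 65.3]
force: [0.1, 0.8, 0.0]
opening: 0.0612
pose [ 0.6064 -0.3662  0.0995] j [-26.6  30.1   7.7 -19.4 -68.7   9. ] t 24.87 F [0.1 0.8 0. ] op 0.0612
target TCP [ 0.6054 -0.368  -0.0024] world d cm [ -0.1   -0.18 -10.2 ] up in tool [ 0.309 -0.951 -0.01 ]
shift cm (now axes) [-3.34  9.64  0.12] (target axes) [-3.34  9.64  0.02] horizontal part only [-0.19 -0.06  0.02] turn [ 0.51  0.28 -0.01] rows>= 2.4
[270.4, 147.1, 50.9, 65.9] 0.64 [ 0.60159323 -0.37125415] [-0.2 -2.6  0.2  6.3]
[242.3, 253.3, 43.3, 32.1] 0.64 [ 0.66824125 -0.28966352] [ 0.2 -2.9 -0.2 34.3]
[226.0, 44.5, 64.0, 62.1] 0.61 [ 0.58982991 -0.44754283] [  0.2 -10.   -0.2   4.6]
[102.7, 48.1, 75.0, 61.2] 0.58 [ 0.65613486 -0.47075072] [-1.4 -1.8  9.4 13.4]
```

View pics/w25.png

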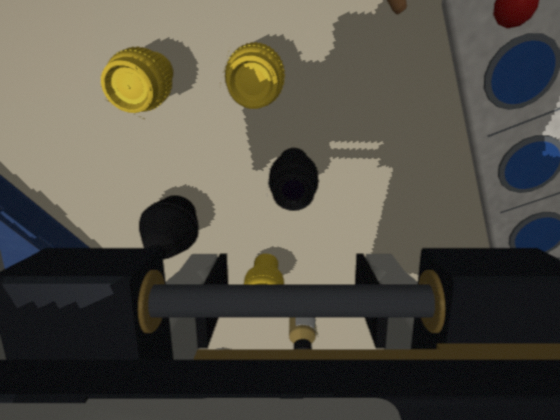

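```bash
python3 -m pendant '[[[-1.1,3.2,0.03,0.5,0.3,0,0.7],[-1.1,3.2,0.03,0,0,0,0.7],[-1,3,0.03,0,0,0,0.7],[0,0,0,0,0,0,0.7],[0,0,0,0,0,0,0.7]]]'; python3 mv.py .602 -.3745 .022 65 18 .0257;python3 - <<'E'
from loc import *
s=snapshot("wrist"); cv2.imwrite("pics/w26.png",s["image"][:,:,::-1])
E
```

```text
clock: 25.38
tool_pos: [0.6035, -0.3665, -0.0022]
orientation: [-89.6, -18.0, 64.8]
force: [-0.7, -0.1, 0.9]
opening: 0.0613
pose [ 0.6035 -0.3665 -0.0022] j [-26.8  36.    3.9 -20.8 -60.5  12.4] t 25.38 F [-0.7 -0.1  0.9] op 0.0613
target TCP [ 0.6054 -0.3673 -0.0024] world d cm [ 0.19 -0.08 -0.03] up in tool [ 0.309 -0.951  0.006]
shift cm (now axes) [-0.    0.03 -0.2 ] (target axes) [-0.    0.03 -0.2 ] horizontal part only [ 0.01  0.   -0.2 ] turn [-0.31 -0.15 -0.01] rows>= 0.0
```

View pics/w26.png

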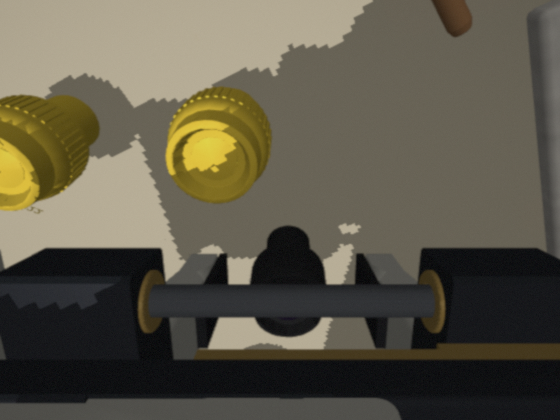

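```bash
python3 -m pendant '[[[0,0,-0.15,0,0,0,0.7],[0,0,0,0,0,0,0],[0,0,0,0,0,0,0],[0,0,0,0,0,0,0],[0,0,0,0,0,0,0],[0,0,0,0,0,0,0],[0,0,0,0,0,0,0],[0,0,0,0,0,0,0]]]'; python3 mv.py .602 -.3745 .022 65 18 .0257;python3 - <<'E'
from loc import *
s=snapshot("wrist"); cv2.imwrite("pics/w27.png",s["image"][:,:,::-1])
E
```

```text
clock: 26.1
tool_pos: [0.6063, -0.3683, -0.0008]
orientation: [-89.9, -18.0, 64.9]
force: [-1.6, 1.0, 3.7]
opening: 0.0333
pose [ 0.6063 -0.3683 -0.0008] j [-26.8  36.    4.2 -20.7 -60.6  12.4] t 26.1 F [-1.6  1.   3.7] op 0.0333
target TCP [ 0.6054 -0.3673 -0.0024] world d cm [-0.09  0.1  -0.16] up in tool [ 0.309 -0.951  0.002]
shift cm (now axes) [-0.01  0.17  0.13] (target axes) [-0.01  0.17  0.13] horizontal part only [0.04 0.01 0.13] turn [-0.1  -0.1  -0.02] rows>= 0.1
```

View pics/w27.png

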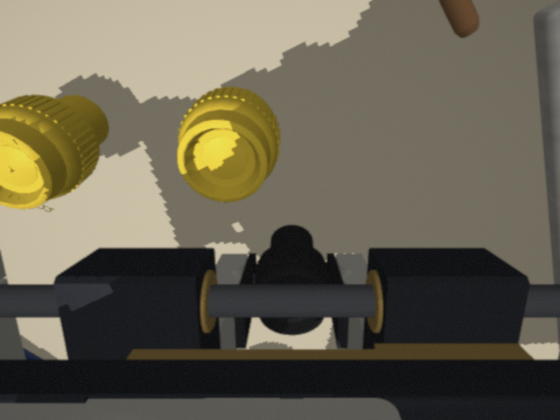

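```bash
python3 -m pendant '[[[0.4,-1.2,0,0,0,0,0],[1,-3,0,0,0,0,0],[1,-3,0,0,0,0,0],[0.92,0.3,3.45,0,0,0,0],[0.92,0.3,3.45,0,0,0,0],[0.92,0.3,3.45,0,0,0,0],[0.92,0.3,3.45,0,0,0,0],[0.92,0.3,3.45,0,0,0,0],[0.92,0.3,3.45,0,0,0,0],[0,0,0,1.93,-5.94,0,0],[0,0,0,1.93,-5.94,0,0],[0,0,0,1.93,-5.94,0,0]]]'; python3 -m pendant '[[[0,0,0,1.93,-5.94,0,0],[0,0,0,0,0,0,0],[0,0,0,0,0,0,0]]]'; python3 mv.py .4431 -.2281 .0145 90 18 0; python3 wr.py
python3 - <<'E'
from loc import *
s=snapshot("wrist"); cv2.imwrite("pics/w28.png",s["image"][:,:,::-1])
E
```

```text
clock: 27.15
tool_pos: [0.4435, -0.2274, 0.0764]
orientation: [-90.0, -18.0, 84.0]
force: [0.6, 0.3, -1.0]
opening: 0.0331
clock: 27.4
tool_pos: [0.4442, -0.2273, 0.0751]
orientation: [-89.8, -18.0, 89.7]
force: [-0.3, -1.2, -0.8]
opening: 0.0338
pose [ 0.4442 -0.2273  0.0751] j [-19.7  18.3 -15.8 -19.  -63.6  29.1] t 27.4 F [-0.3 -1.2 -0.8] op 0.0338
target TCP [ 0.4431 -0.2281  0.0145] world d cm [-0.11 -0.08 -6.06] up in tool [ 0.31  -0.951  0.003]
shift cm (now axes) [-1.95  5.74  0.09] (target axes) [-1.95  5.74  0.11] horizontal part only [-0.07 -0.02  0.11] turn [-0.08 -0.24  0.04] rows>= 1.5
0 [ 0.444 -0.354  0.465] [309. 308.] px/m 1000.6384953494882
0.1 [ 0.493 -0.271  0.492] [223. 261.] px/m 1037.5830796352388
0.192 [ 0.539 -0.195  0.517] [137. 214.] px/m 1074.2394687147691
0.25 [ 0.567 -0.147  0.532] [ 78. 182.] px/m 1098.8315176215972
0.28 [ 0.582 -0.122  0.54 ] [ 47. 164.] px/m 1112.0454012263217
forearm back 0.1 [ 0.461 -0.167  0.573] [ 76. 307.]
forearm back 0.2 [ 0.383 -0.139  0.629] [-12. 443.]
forearm back 0.3 [ 0.305 -0.111  0.685] [-152.  659.]
```

View pics/w28.png

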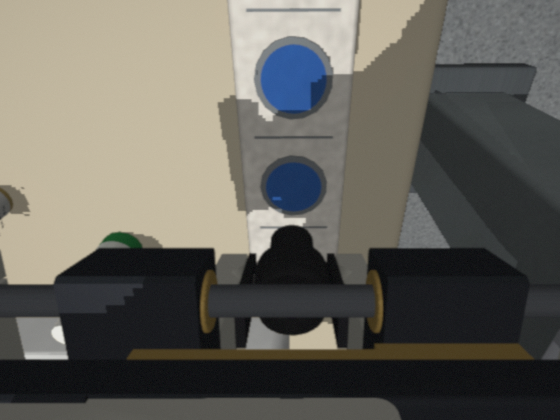

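```bash
python3 -m pendant '[[[-0.9,2.8,0.1,0,-0.2,0,0],[-0.9,2.7,0,0,0,0,0],[0,0,0,0,0,0,0],[0,0,0,0,0,0,0]]]'; python3 mv.py .4431 -.2281 .0145 90 18 0
python3 - <<'E'
from loc import *
o=ctrl.get_obs();W=s=snapshot("wrist"); cv2.imwrite("pics/w29.png",cv2.resize(s["image"][170:350,180:400,::-1],None,fx=3.5,fy=3.3,interpolation=cv2.INTER_CUBIC))
for y in (-.2356,): print([proj(W,[.4431,y+d,.015],o).round(1) for d in (-.023,0,.023)])
E
```

```text
clock: 27.83
tool_pos: [0.4416, -0.2273, 0.0169]
orientation: [-89.8, -18.1, 89.9]
force: [0.3, -0.4, -0.5]
opening: 0.0337
pose [ 0.4416 -0.2273  0.0169] j [-20.   22.5 -18.4 -20.2 -57.3  32.2] t 27.83 F [ 0.3 -0.4 -0.5] op 0.0337
target TCP [ 0.4431 -0.2281  0.0145] world d cm [ 0.15 -0.08 -0.24] up in tool [ 0.311 -0.951  0.004]
shift cm (now axes) [-0.15  0.2  -0.15] (target axes) [-0.15  0.2  -0.15] horizontal part only [-0.08 -0.03 -0.15] turn [-0.22 -0.07  0.1 ] rows>= 0.1
[array([289. , 202.4]), array([289.2, 238.5]), array([289.3, 270.1])]
```

View pics/w29.png

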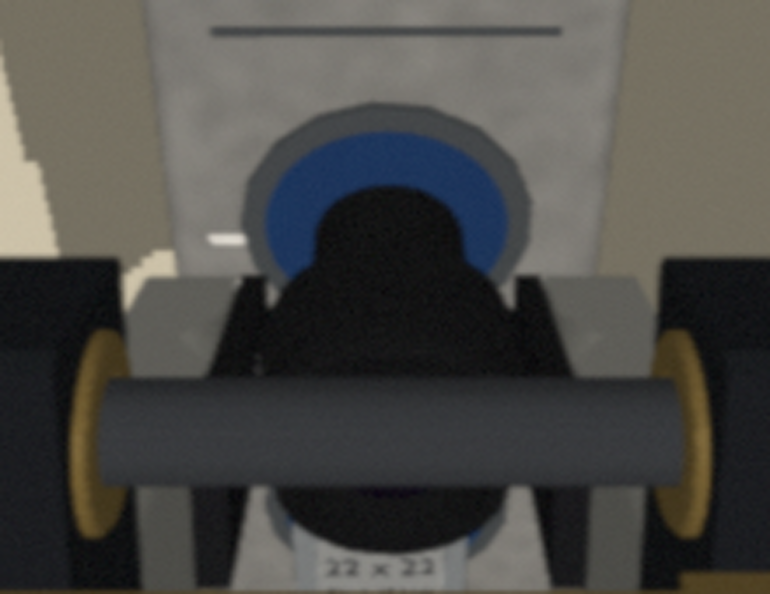

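Run:
```python
from loc import *
o=ctrl.get_obs();W=snapshot("wrist")
for z in (.015,.017): print(atz(W,(290,226),z,o), atz(W,(290,201),.015,o))
```

```text
[ 0.44340135 -0.24357471  0.015     ] [ 0.44336807 -0.25918617  0.015     ]
[ 0.4433971  -0.24496534  0.017     ] [ 0.44336807 -0.25918617  0.015     ]
```

```bash
python3 -m pendant '[[[-0.28,-0.09,0,0,0,0,0],[0,0,0,0,0,0,0],[-0.05,0.15,0,0,0,0,0],[0,0,0,0,0,0,0],[0,0,0,0,0,0,0]]]'
```

```text
clock: 28.35
tool_pos: [0.4427, -0.2304, 0.0158]
orientation: [-89.9, -18.0, 90.1]
force: [-0.5, -0.1, -1.4]
opening: 0.0336
```

```bash
python3 -m pendant '[[[-0.03,0.1,0,0,0,0,0],[0,0,0,0,0,0,0],[0,0,0,0,0,0,0]]]';  python3 - <<'E'
from loc import *
o=ctrl.get_obs();W=s=snapshot("wrist"); cv2.imwrite("pics/w30.png",cv2.resize(s["image"][170:350,180:400,::-1],None,fx=3.5,fy=3.3,interpolation=cv2.INTER_CUBIC))
E
```

```text
clock: 28.6
tool_pos: [0.4426, -0.2303, 0.0144]
orientation: [-89.9, -18.1, 90.1]
force: [-0.1, -0.1, -1.7]
opening: 0.0335
```

View pics/w30.png

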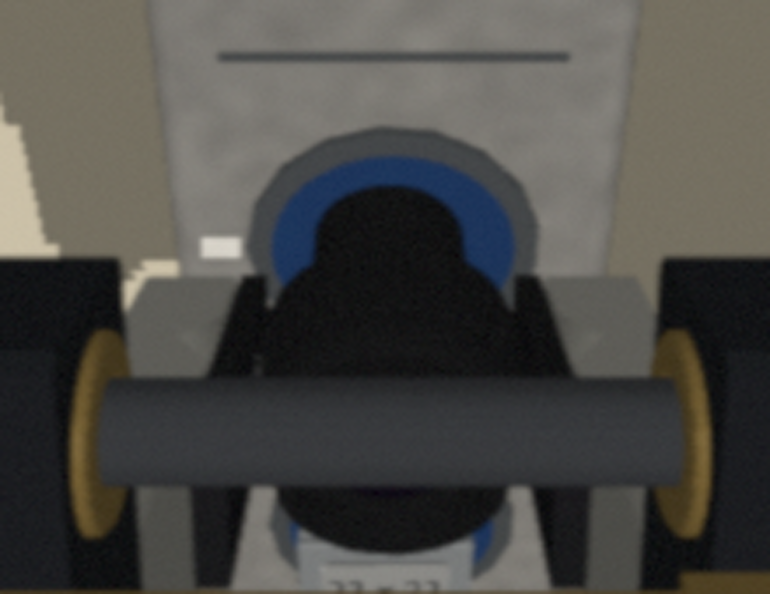

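```bash
python3 -m pendant '[[[-0.03,0.1,0,0,0,0,0],[0,0,0,0,0,0,0]]]'|egrep 'pos|force'; python3 -m pendant '[[[-0.02,0.07,0,0,0,0,0],[0,0,0,0,0,0,0]]]'|egrep 'pos|force'
```

```text
tool_pos: [0.4426, -0.2303, 0.0133]
force: [-0.4, -0.7, -0.9]
tool_pos: [0.4427, -0.2304, 0.0127]
force: [-0.0, -0.3, -0.3]
```

```bash
python3 -m pendant '[[[-0.02,0.06,0,0,0,0,0],[0,0,0,0,0,0,0]]]'|egrep 'pos|force'; python3 -m pendant '[[[0,0,0,0,0,0,0.6],[0,0,0,0,0,0,0.6],[0,0,0,0,0,0,0.6],[0,0,0,0,0,0,0.6],[0,0,0,0,0,0,0.6],[1,-2.9,0,0,0,0,0.6],[1.2,-3.5,0,0,0,0,0.7],[1.2,-3.5,0,0,0,0,0.7],[0,0,0,0,0,0,0.7]]]'
python3 - <<'E'
from h import *
o=ctrl.get_obs(); W=snapshot("wrist"); cv2.imwrite("pics/w31.png",W["image"][:,:,::-1]); S=snapshot("scene"); cv2.imwrite("pics/s31.png",cv2.resize(S["image"][140:320,90:310,::-1],None,fx=3.4,fy=3.3,interpolation=cv2.INTER_CUBIC))
E
```

```text
tool_pos: [0.4428, -0.2305, 0.0126]
force: [-1.3, -0.2, 4.3]
clock: 29.9
tool_pos: [0.4462, -0.2309, 0.1236]
orientation: [-90.5, -17.7, 90.3]
force: [1.8, -0.9, 0.6]
opening: 0.0609
```

View pics/w31.png

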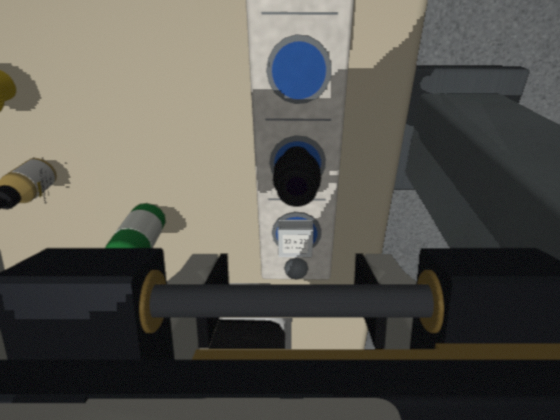

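View pics/s31.png

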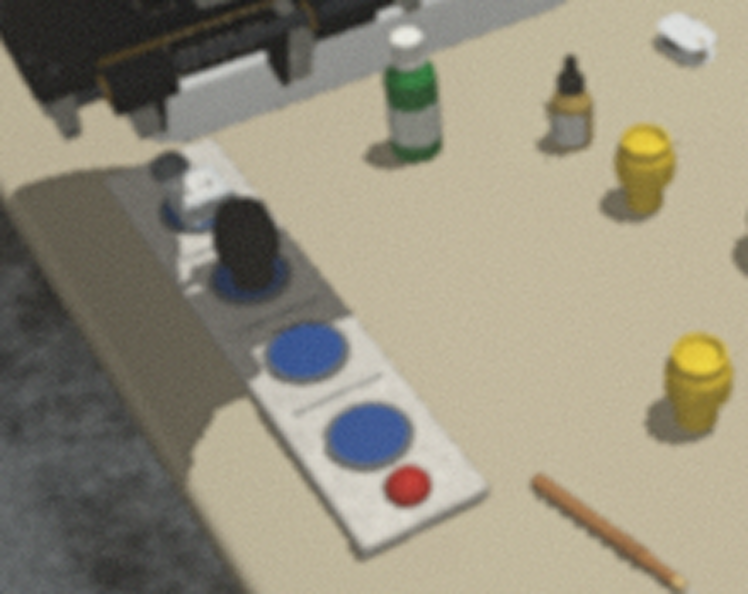

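Run:
```python
from h import *
T=snapshot("top"); W=snapshot("wrist"); K=W["camera_matrix"]; m=W["mount"]
p=np.array([.5789,-.3151,.5509]); Rt=R.from_euler('xyz',[-90,0,90.3],degrees=True).as_matrix()
for b in (.05,.06,.07,.08,.09):
    r=[]
    for x in (-.035,-.03,-.025,-.02,-.015,0):
        q=K@(m[:3,:3].T@(np.array([x,-b,0])-m[:3,3])); r.append((x,int(q[1]/q[2])))
    print(b,"wrist rows",r,"top cols",[(x,int(proj(T,p+Rt@[x,-b,0])[0])) for x in (-.035,-.03,-.025,-.02,0,.02,.025,.03,.035)])
im=cv2.imread("pics/top3.png"); cv2.imwrite("pics/t3c.png",cv2.resize(im[130:300,170:360],None,fx=4,fy=3.5,interpolation=cv2.INTER_CUBIC))
```

```text
0.05 wrist rows [(-0.035, 214), (-0.03, 226), (-0.025, 238), (-0.02, 250), (-0.015, 262), (0, 295)] top cols [(-0.035, 308), (-0.03, 301), (-0.025, 295), (-0.02, 288), (0, 261), (0.02, 234), (0.025, 228), (0.03, 221), (0.035, 214)]
0.06 wrist rows [(-0.035, 221), (-0.03, 234), (-0.025, 247), (-0.02, 260), (-0.015, 272), (0, 307)] top cols [(-0.035, 309), (-0.03, 302), (-0.025, 295), (-0.02, 288), (0, 260), (0.02, 233), (0.025, 226), (0.03, 219), (0.035, 212)]
0.07 wrist rows [(-0.035, 229), (-0.03, 243), (-0.025, 257), (-0.02, 271), (-0.015, 284), (0, 321)] top cols [(-0.035, 310), (-0.03, 302), (-0.025, 295), (-0.02, 288), (0, 260), (0.02, 231), (0.025, 224), (0.03, 217), (0.035, 210)]
0.08 wrist rows [(-0.035, 239), (-0.03, 254), (-0.025, 269), (-0.02, 283), (-0.015, 297), (0, 338)] top cols [(-0.035, 310), (-0.03, 303), (-0.025, 296), (-0.02, 288), (0, 259), (0.02, 229), (0.025, 222), (0.03, 215), (0.035, 207)]
0.09 wrist rows [(-0.035, 251), (-0.03, 267), (-0.025, 283), (-0.02, 298), (-0.015, 314), (0, 357)] top cols [(-0.035, 311), (-0.03, 304), (-0.025, 296), (-0.02, 289), (0, 258), (0.02, 228), (0.025, 220), (0.03, 212), (0.035, 205)]
```

View pics/t3c.png

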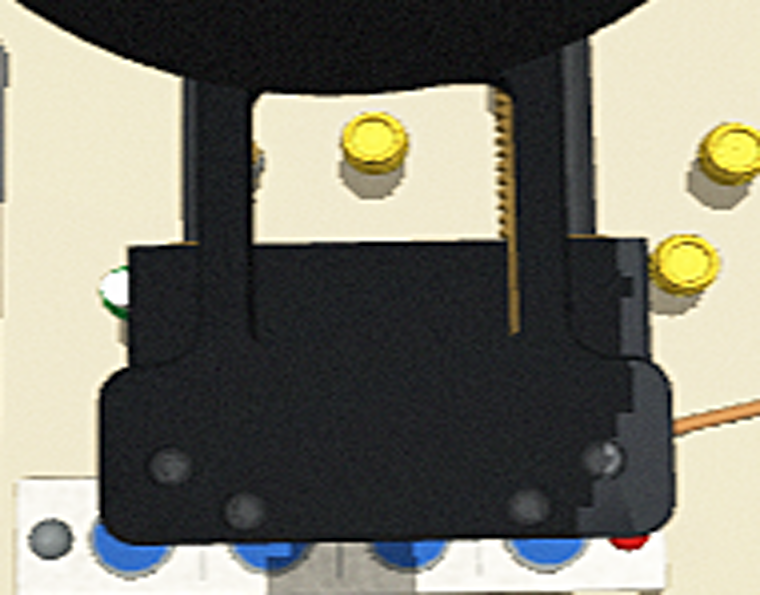

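```bash
python3 -m pendant '[[[0,0,-3.6,0,0,-4,0.6],[0,0,-3.6,0,0,0,0.6],[0,0,-3.6,0,0,0,0.6],[0,0,-3.6,0,0,0,0.6],[0.4,0.2,-3.6,0,0,0,0.6],[0.4,0.2,-3.3,0,0,0,0.6],[0,0,0,0,0,0,0.6],[0,0,0,0,0,0,0.6]]]'; python3 mv.py .661 -.222 .018 90 22 .0257;python3 - <<'E'
from loc import *
o=ctrl.get_obs();s=snapshot("wrist"); cv2.imwrite("pics/w32.png",s["image"][:,:,::-1])
for d in silhouettes(s,"oil_mid"): print(d["bbox"],d["confidence"],*fit([(s,o,d["bbox"])],"oil_mid"))
E
```

```text
clock: 30.77
tool_pos: [0.656, -0.2182, 0.1122]
orientation: [-89.6, -22.1, 90.0]
force: [-0.5, 0.4, -1.0]
opening: 0.0525
pose [ 0.656  -0.2182  0.1122] j [-15.7  32.2  12.7 -21.7 -78.   21.8] t 30.77 F [-0.5  0.4 -1. ] op 0.0525
target TCP [ 0.661  -0.2124 -0.0058] world d cm [  0.5    0.59 -11.8 ] up in tool [ 0.377 -0.926  0.006]
shift cm (now axes) [-3.91 11.15 -0.57] (target axes) [-3.88 11.17 -0.5 ] horizontal part only [ 0.54  0.22 -0.5 ] turn [-0.37  0.04  0.14] rows>= 2.8
[266.2, 142.9, 35.4, 62.1] 0.66 [ 0.66115988 -0.22057523] [-0.7 -3.6  0.7  8.5]
```

View pics/w32.png

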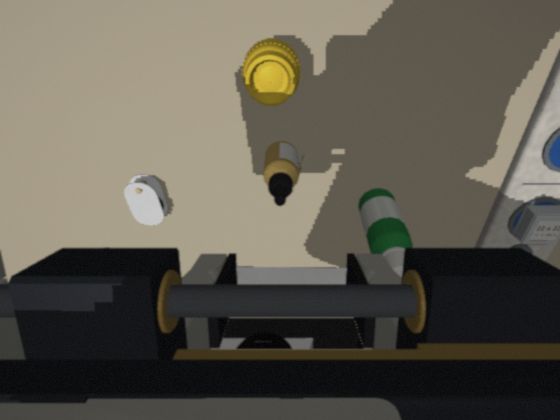

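```bash
python3 -m pendant '[[[-0.7,2.9,-0.5,0,0,0,0.6],[-1,2.8,0,0,0,0,0.6],[-1.1,2.7,0,0,0,0,0.6],[-1.1,2.7,0,0,0,0,0.6],[0,0,0,0,0,0,0.6],[0,0,0,0,0,0,0.6]]]'; python3 mv.py .661 -.2215 .018 90 22 .0257;python3 - <<'E'
from loc import *
o=ctrl.get_obs();s=snapshot("wrist"); cv2.imwrite("pics/w33.png",s["image"][:,:,::-1])
E
```

```text
clock: 31.37
tool_pos: [0.6586, -0.214, -0.0029]
orientation: [-89.7, -22.1, 89.9]
force: [1.0, -0.3, 0.1]
opening: 0.0527
pose [ 0.6586 -0.214  -0.0029] j [-15.5  38.3   7.8 -23.  -67.7  25.8] t 31.37 F [ 1.  -0.3  0.1] op 0.0527
target TCP [ 0.661  -0.2119 -0.0058] world d cm [ 0.24  0.21 -0.29] up in tool [ 0.376 -0.926  0.005]
shift cm (now axes) [ 0.09  0.35 -0.24] (target axes) [ 0.09  0.35 -0.24] horizontal part only [ 0.2   0.08 -0.24] turn [-0.3  -0.06  0.1 ] rows>= 0.1
```

View pics/w33.png

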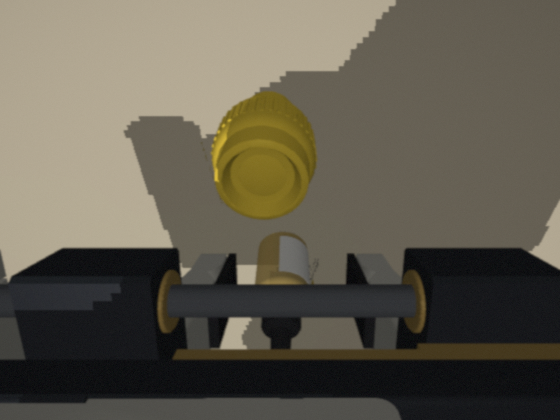

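```bash
python3 -m pendant '[[[0.1,0.3,-0.35,0,0,0,0.6],[0,0,0,0,0,0,0.6],[0,0,0,0,0,0,0],[0,0,0,0,0,0,0],[0,0,0,0,0,0,0],[0,0,0,0,0,0,0],[0,0,0,0,0,0,0],[0,0,0,0,0,0,0],[0,0,0,0,0,0,0]]]'; python3 mv.py .661 -.2215 .018 90 22 .0257;python3 - <<'E'
from loc import *
o=ctrl.get_obs();s=snapshot("wrist"); cv2.imwrite("pics/w34.png",s["image"][:,:,::-1])
E
```

```text
clock: 32.17
tool_pos: [0.6642, -0.2119, -0.0039]
orientation: [-89.9, -22.0, 90.1]
force: [-1.3, 0.7, 1.9]
opening: 0.0253
pose [ 0.6642 -0.2119 -0.0039] j [-15.2  38.5   8.2 -23.  -67.5  25.7] t 32.17 F [-1.3  0.7  1.9] op 0.0253
target TCP [ 0.661  -0.2119 -0.0058] world d cm [-0.32 -0.   -0.19] up in tool [ 0.375 -0.927  0.001]
shift cm (now axes) [-0.07  0.18  0.32] (target axes) [-0.07  0.18  0.32] horizontal part only [-0.    0.    0.32] turn [-0.1   0.07  0.05] rows>= 0.1
```

View pics/w34.png

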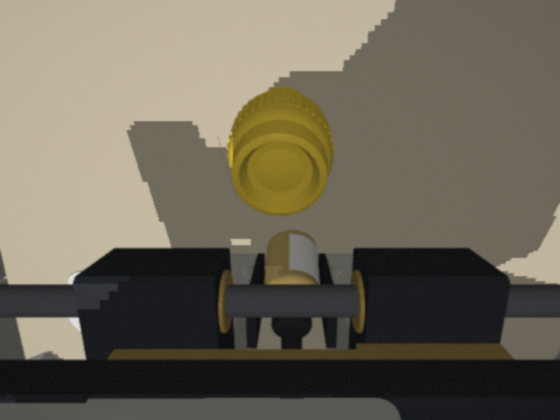

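```bash
python3 -m pendant '[[[0.5,-1.2,0,0,0,0,0],[1.2,-2.9,0,0,0,0,0],[1.2,-2.9,0,0,0,0,0],[0.8,-1.9,0,0,0,0,0],[-1.1,-0.45,3.15,0,0,0,0],[-1.1,-0.45,3.15,0,0,0,0],[-1.1,-0.45,3.15,0,0,0,0],[-1.1,-0.45,3.15,0,0,0,0],[-1.1,-0.45,3.15,0,0,0,0],[-1.1,-0.45,3.15,0,0,0,0],[-1.1,-0.45,3.15,0,0,0,0],[0,0,0,0,0,0,0]]]'; python3 -m pendant '[[[0,0,0,0,0,0,0]]]'; python3 mv.py .4431 -.296 .0111 90 22 0
python3 - <<'E'
from loc import *
s=snapshot("wrist"); cv2.imwrite("pics/w35.png",s["image"][:,:,::-1])
E
```

```text
clock: 33.22
tool_pos: [0.4393, -0.296, 0.094]
orientation: [-89.9, -22.0, 89.9]
force: [0.5, 0.1, -1.2]
opening: 0.025
clock: 33.3
tool_pos: [0.4428, -0.2955, 0.094]
orientation: [-90.0, -22.0, 90.0]
force: [1.2, -0.1, 0.1]
opening: 0.0256
pose [ 0.4428 -0.2955  0.094 ] j [-28.6  22.7  -6.8 -20.2 -72.5  36.7] t 33.3 F [ 1.2 -0.1  0.1] op 0.0256
target TCP [ 0.4431 -0.296   0.0111] world d cm [ 0.03 -0.05 -8.29] up in tool [ 0.375 -0.927  0.   ]
shift cm (now axes) [-3.15  7.66 -0.03] (target axes) [-3.15  7.66 -0.03] horizontal part only [-0.05 -0.02 -0.03] turn [-0.01 -0.05  0.  ] rows>= 2.0
```

View pics/w35.png

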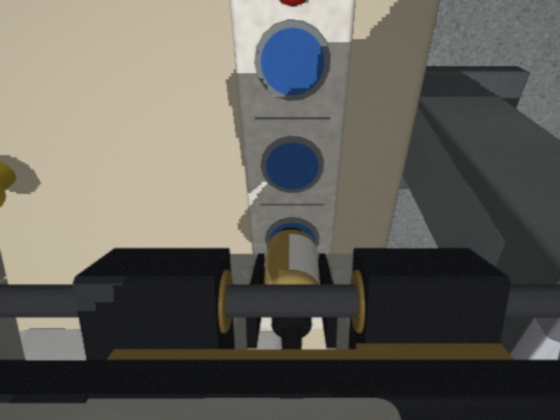

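Lower to about 3 mm above the pad.

```bash
python3 -m pendant '[[[-1,2.5,0,0,0,0,0],[-1,2.5,0,0,0,0,0],[-1,2.4,0,0,0,0,0],[0,0,0,0,0,0,0],[0,0,0,0,0,0,0]]]'; python3 mv.py .4431 -.296 .0111 90 22 0
python3 - <<'E'
from loc import *
o=ctrl.get_obs();W=s=snapshot("wrist"); cv2.imwrite("pics/w36.png",cv2.resize(s["image"][170:350,180:400,::-1],None,fx=3.5,fy=3.3,interpolation=cv2.INTER_CUBIC))
print([proj(W,[.4431,-.3056+d,.015],o).round(1) for d in (-.023,0,.023)])
E
```

```text
clock: 33.77
tool_pos: [0.4442, -0.2939, 0.0121]
orientation: [-89.8, -22.1, 90.1]
force: [-0.3, -0.3, -0.4]
opening: 0.0253
pose [ 0.4442 -0.2939  0.0121] j [-28.5  28.2 -10.1 -21.4 -64.4  40.1] t 33.77 F [-0.3 -0.3 -0.4] op 0.0253
target TCP [ 0.4431 -0.296   0.0111] world d cm [-0.11 -0.21 -0.1 ] up in tool [ 0.376 -0.926  0.003]
shift cm (now axes) [-0.23  0.02  0.11] (target axes) [-0.23  0.02  0.11] horizontal part only [-0.19 -0.08  0.11] turn [-0.23  0.08  0.11] rows>= 0.1
[array([294.4, 204.4]), array([294.1, 239.9]), array([293.8, 270.5])]
```

View pics/w36.png

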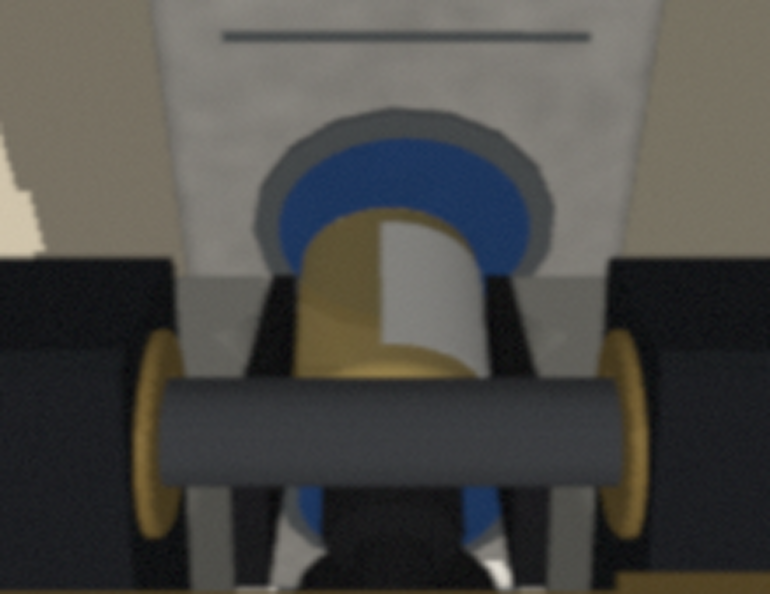

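Run:
```python
from loc import *
o=ctrl.get_obs();W=snapshot("wrist")
for z in (.015,.0165): print(atz(W,(292,233),z,o), atz(W,(294,202.7),.015,o))
```

```text
[ 0.44449319 -0.30997178  0.015     ] [ 0.44357518 -0.32934555  0.015     ]
[ 0.44450284 -0.31122832  0.0165    ] [ 0.44357518 -0.32934555  0.015     ]
```

Run:
```python
from loc import *
o=ctrl.get_obs();S=snapshot("scene");T=snapshot("top")
cv2.imwrite("pics/s37.png",cv2.resize(S["image"][160:310,110:290,::-1],None,fx=4.2,fy=4,interpolation=cv2.INTER_CUBIC))
for d in silhouettes(S,"oil_mid"): print(d["bbox"],d["confidence"])
print("pad c edge px", [proj(S,[.4431+.023*np.cos(a),-.3056+.023*np.sin(a),.015]).round(1).tolist() for a in (0,np.pi/2,np.pi,-np.pi/2)])
for y in (-.298,-.3056):
    q=np.array([proj(S,p+[.4445,y,.0165]) for p in M["oil_mid"]]); print(y,q.min(0),q.max(0), [(int((u-110)*4.2),int((v-160)*4)) for u,v in (q.min(0),q.max(0))])
```

```text
[177.0, 229.1, 9.8, 16.8] 0.65
pad c edge px [[191.1, 240.4], [174.0, 237.9], [167.9, 251.0], [185.5, 253.6]]
-0.298 [167.68337447 211.54459494] [185.61269721 247.49314372] [(242, 206), (317, 349)]
-0.3056 [169.57891809 214.08527249] [187.53628454 250.13544692] [(250, 216), (325, 360)]
```

View pics/s37.png

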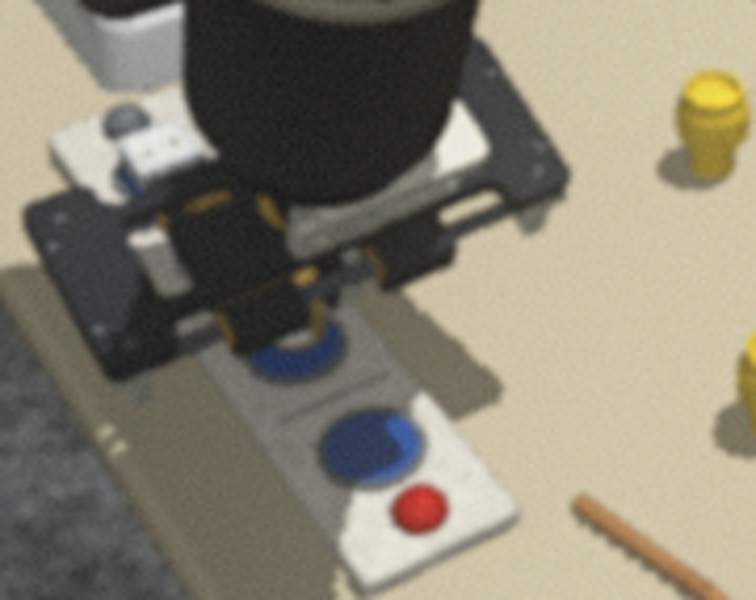

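```bash
python3 -m pendant '[[[-0.7,-0.28,0.2,0,0,0,0],[0,0,0,0,0,0,0],[0,0,0,0,0,0,0]]]'
python3 - <<'E'
from loc import *
o=ctrl.get_obs();W=s=snapshot("wrist"); cv2.imwrite("pics/w37.png",cv2.resize(s["image"][170:350,180:400,::-1],None,fx=3.5,fy=3.3,interpolation=cv2.INTER_CUBIC))
E
```

```text
clock: 34.27
tool_pos: [0.4418, -0.3027, 0.0133]
orientation: [-90.0, -22.0, 90.0]
force: [-1.0, 0.1, -0.1]
opening: 0.0254
```

View pics/w37.png

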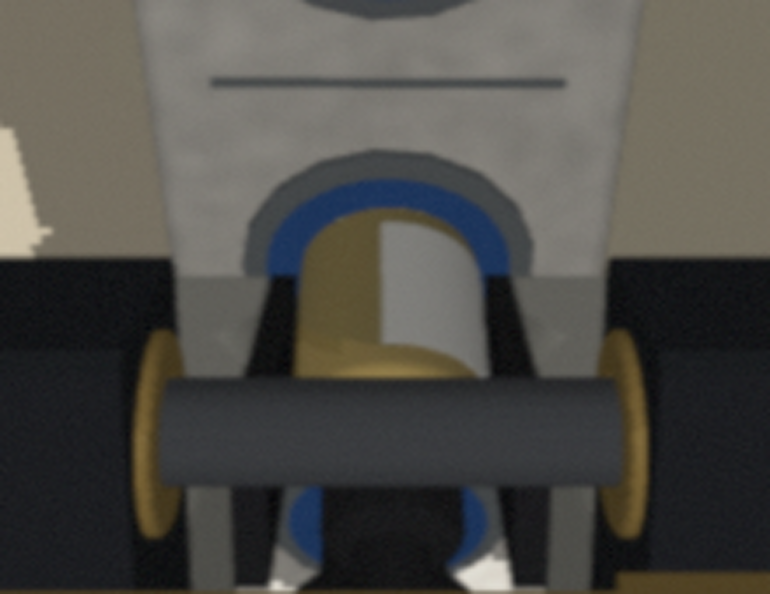

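```bash
for i in 1 2 3; do python3 -m pendant '[[[-0.04,0.1,0,0,0,0,0],[0,0,0,0,0,0,0]]]'|egrep 'pos|force'; done
```

```text
tool_pos: [0.4417, -0.302, 0.0117]
force: [-0.8, 0.6, -1.1]
tool_pos: [0.4417, -0.3019, 0.0106]
force: [-0.7, 0.3, -0.5]
tool_pos: [0.4418, -0.302, 0.0095]
force: [0.9, -0.4, -1.4]
```

```bash
for i in 1 2; do python3 -m pendant '[[[-0.03,0.07,0,0,0,0,0],[0,0,0,0,0,0,0]]]'|egrep 'pos|force'; done
```

```text
tool_pos: [0.4418, -0.302, 0.0088]
force: [-1.0, -0.2, -0.8]
tool_pos: [0.4419, -0.3022, 0.0082]
force: [0.1, 0.2, 0.6]
```

```bash
python3 -m pendant '[[[-0.03,0.07,0,0,0,0,0],[0,0,0,0,0,0,0]]]'|egrep 'pos|force';python3 - <<'E'
from loc import *
o=ctrl.get_obs();W=s=snapshot("wrist"); cv2.imwrite("pics/w38.png",cv2.resize(s["image"][170:350,180:400,::-1],None,fx=3.5,fy=3.3,interpolation=cv2.INTER_CUBIC))
E
```

```text
tool_pos: [0.442, -0.3022, 0.0081]
force: [-0.9, 0.7, 6.1]
```

View pics/w38.png

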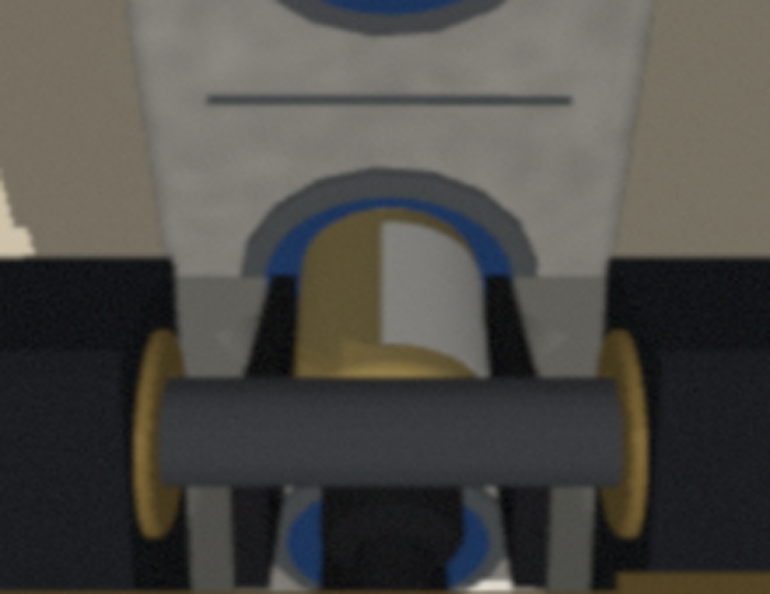

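```bash
python3 -m pendant '[[[0.04,-0.12,0,0,0,0,0],[0.24,0.1,0,0,0,0,0],[0,0,0,0,0,0,0],[-0.04,0.11,0,0,0,0,0],[0,0,0,0,0,0,0],[0,0,0,0,0,0,0]]]'|egrep 'pos|force';python3 - <<'E'
from loc import *
o=ctrl.get_obs();W=s=snapshot("wrist"); cv2.imwrite("pics/w39.png",cv2.resize(s["image"][170:350,180:400,::-1],None,fx=3.5,fy=3.3,interpolation=cv2.INTER_CUBIC))
print(atz(W,(292,233),.015,o), atz(W,(292,221),.015,o))
E
```

```text
tool_pos: [0.4419, -0.2994, 0.0081]
force: [-1.4, 1.5, 5.5]
[ 0.44186895 -0.31925403  0.015     ] [ 0.44188933 -0.32695517  0.015     ]
```

View pics/w39.png

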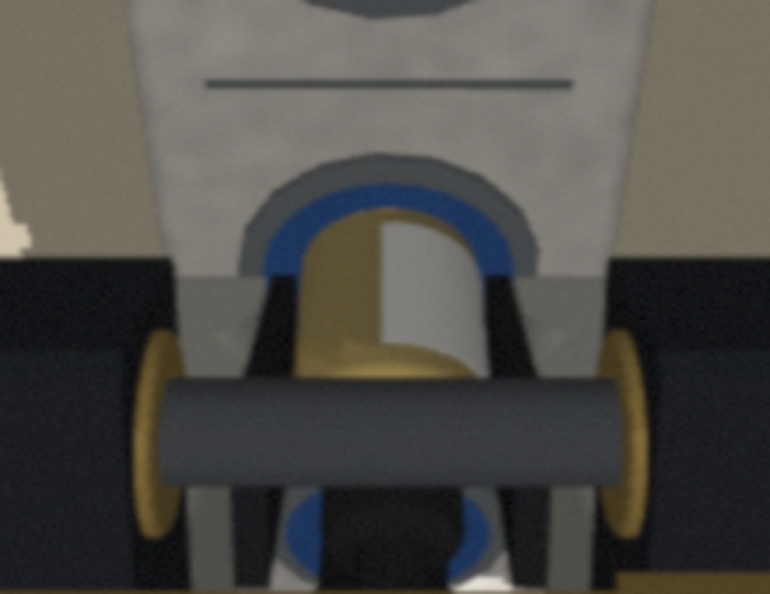

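```bash
python3 -m pendant '[[[0,0,0,0,0,0,0.6],[0,0,0,0,0,0,0.6],[0,0,0,0,0,0,0.6],[0,0,0,0,0,0,0.6],[0,0,0,0,0,0,0.6],[0,0,0,0,0,0,0.6],[1.2,-2.9,0,0,0,0,0.7],[1.4,-3.4,0,0,0,0,0.7],[1.4,-3.4,0,0,0,0,0.7],[1.2,-3,0,0,0,0,0.7],[0,0,0,0,0,0,0.7]]]'
python3 - <<'E'
from h import *
o=ctrl.get_obs(); W=snapshot("wrist"); cv2.imwrite("pics/w40.png",W["image"][:,:,::-1]); S=snapshot("scene"); cv2.imwrite("pics/s40.png",cv2.resize(S["image"][140:320,90:310,::-1],None,fx=3.4,fy=3.3,interpolation=cv2.INTER_CUBIC))
E
python3 mv.py .58 -.174 .045 90 20 .0257
```

```text
clock: 36.83
tool_pos: [0.4447, -0.3016, 0.1516]
orientation: [-90.4, -21.6, 90.3]
force: [1.3, -0.2, 1.3]
opening: 0.0612
pose [ 0.4428 -0.2994  0.1464] j [-28.9  19.9  -3.5 -19.6 -78.2  35. ] t 36.93 F [-0.2 -0.4 -1.3] op 0.0616
target TCP [ 0.58   -0.1652  0.0208] world d cm [ 13.72  13.42 -12.55] up in tool [ 0.374 -0.928 -0.002]
shift cm (now axes) [  7.72  16.68 -13.72] (target axes) [  8.32  16.39 -13.72] horizontal part only [ 12.42   5.03 -13.75] turn [0.07 0.13 1.94] rows>= 5.5
```

View pics/w40.png

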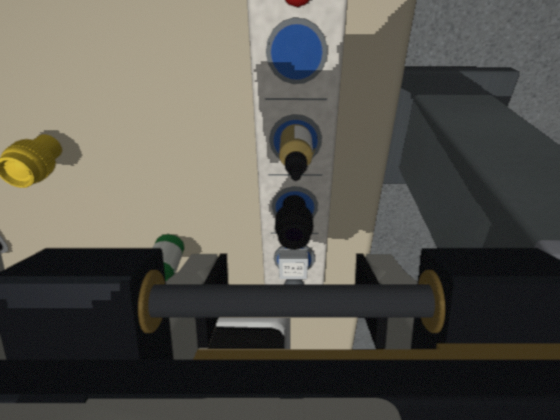

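View pics/s40.png

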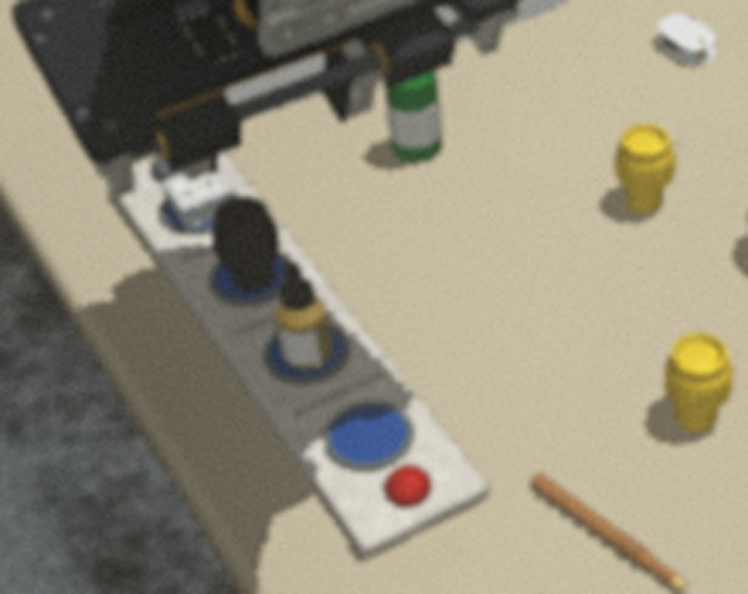

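```bash
python3 -m pendant '[[[2.5,1,-2.75,0,0,0,0.7],[2.5,1,-2.75,0,0,0,0.7],[2.5,1,-2.75,0,0,0,0.7],[2.5,1,-2.75,0,0,0,0.7],[2.4,1,-2.75,0,0,0,0.7],[0,0,0,0,0,0,0.7],[0,0,0,0,0,0,0.7]]]'; python3 mv.py .58 -.174 .033 90 22 .0257;python3 - <<'E'
from loc import *
o=ctrl.get_obs();s=snapshot("wrist"); cv2.imwrite("pics/w41.png",s["image"][:,:,::-1])
for d in silhouettes(s,"cleaner_mid"): print(d["bbox"],d["confidence"],*fit([(s,o,d["bbox"])],"cleaner_mid"))
E
python3 wr.py
```

```text
clock: 37.52
tool_pos: [0.5795, -0.163, 0.1427]
orientation: [-89.7, -22.1, 90.2]
force: [0.4, -0.1, -0.2]
opening: 0.0615
pose [ 0.5795 -0.163   0.1427] j [-12.9  22.7   1.3 -22.2 -75.2  20.1] t 37.52 F [ 0.4 -0.1 -0.2] op 0.0615
target TCP [ 0.58   -0.1644  0.0092] world d cm [  0.05  -0.14 -13.35] up in tool [ 0.376 -0.926  0.004]
shift cm (now axes) [-5.15 12.32 -0.11] (target axes) [-5.13 12.33 -0.05] horizontal part only [-0.13 -0.05 -0.05] turn [-0.32  0.15  0.11] rows>= 3.2
[268.7, 115.4, 44.3, 76.3] 0.93 [ 0.57979067 -0.17451038] [-0.  -5.6  0.   2.8]
0 [ 0.58  -0.319  0.524] [270. 166.] px/m 1069.4312719330253
0.1 [ 0.614 -0.232  0.559] [166. 120.] px/m 1143.4888038098
0.192 [ 0.646 -0.152  0.591] [53. 70.] px/m 1221.8797592869976
0.25 [ 0.666 -0.102  0.612] [-27.  35.] px/m 1277.5135737828437
0.28 [ 0.676 -0.076  0.622] [-73.  15.] px/m 1308.5059820706522
forearm back 0.1 [ 0.555 -0.131  0.628] [-10. 177.]
forearm back 0.2 [ 0.464 -0.11   0.664] [-96. 322.]
forearm back 0.3 [ 0.374 -0.089  0.701] [-219.  530.]
```

View pics/w41.png

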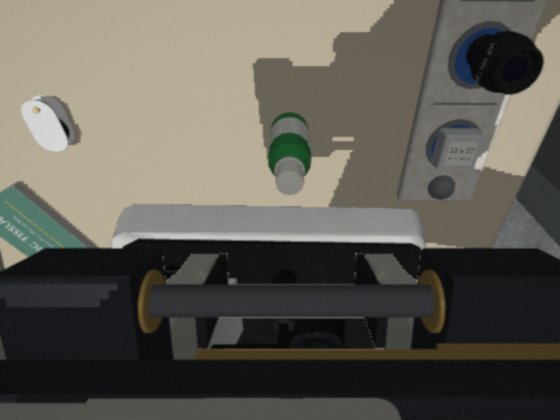

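```bash
python3 -m pendant '[[[-1.28,3.08,-0.1,0,0,0,0.7],[-1.28,3.08,0,0,0,0,0.7],[-1.28,3.08,0,0,0,0,0.7],[-1.28,3.08,0,0,0,0,0.7],[0,0,0,0,0,0,0.7],[0,0,0,0,0,0,0.7]]]'; python3 mv.py .58 -.174 .033 90 22 .0257;python3 - <<'E'
from loc import *
o=ctrl.get_obs();s=snapshot("wrist"); cv2.imwrite("pics/w42.png",s["image"][:,:,::-1])
E
```

```text
clock: 38.17
tool_pos: [0.5782, -0.167, 0.01]
orientation: [-89.6, -22.1, 89.9]
force: [0.3, -1.1, 0.4]
opening: 0.0613
pose [ 0.5782 -0.167   0.01  ] j [-13.5  30.6  -4.8 -24.3 -62.6  26.2] t 38.17 F [ 0.3 -1.1  0.4] op 0.0613
target TCP [ 0.58   -0.1644  0.0092] world d cm [ 0.18  0.26 -0.08] up in tool [ 0.376 -0.926  0.006]
shift cm (now axes) [ 0.21  0.17 -0.18] (target axes) [ 0.21  0.17 -0.18] horizontal part only [ 0.24  0.1  -0.18] turn [-0.31 -0.11  0.1 ] rows>= 0.1
```

View pics/w42.png

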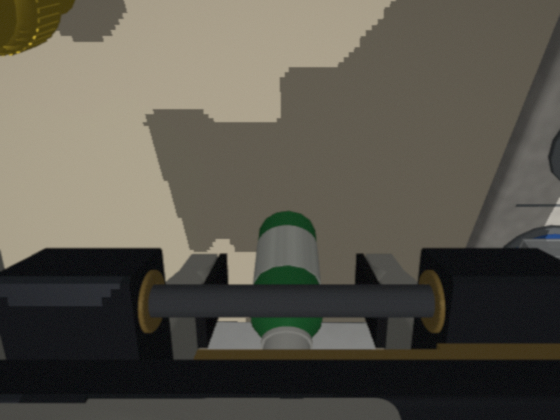

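```bash
python3 -m pendant '[[[0.25,0.1,-0.2,0,0,0,0.7],[0,0,0,0,0,0,0.7],[0,0,0,0,0,0,0],[0,0,0,0,0,0,0],[0,0,0,0,0,0,0],[0,0,0,0,0,0,0],[0,0,0,0,0,0,0],[0,0,0,0,0,0,0],[0,0,0,0,0,0,0]]]'; python3 mv.py .58 -.174 .033 90 22 .0257;python3 - <<'E'
from loc import *
o=ctrl.get_obs();s=snapshot("wrist"); cv2.imwrite("pics/w43.png",s["image"][:,:,::-1])
print(proj(s,[.58,-.174,0],o),proj(s,[.58,-.19,0],o),atz(s,(291,211),0,o))
E
```

```text
clock: 38.97
tool_pos: [0.5821, -0.1636, 0.0114]
orientation: [-89.9, -22.0, 90.1]
force: [-0.9, 1.0, 1.4]
opening: 0.0309
pose [ 0.5821 -0.1636  0.0114] j [-13.1  30.5  -4.6 -24.3 -62.4  26. ] t 38.97 F [-0.9  1.   1.4] op 0.0309
target TCP [ 0.58   -0.1644  0.0092] world d cm [-0.21 -0.08 -0.23] up in tool [ 0.375 -0.927  0.001]
shift cm (now axes) [-0.16  0.18  0.21] (target axes) [-0.16  0.18  0.21] horizontal part only [-0.07 -0.03  0.21] turn [-0.1   0.07  0.05] rows>= 0.1
[295.62950282 224.93450868] [295.88163069 201.60125522] [ 0.58261247 -0.1837464   0.        ]
```

View pics/w43.png

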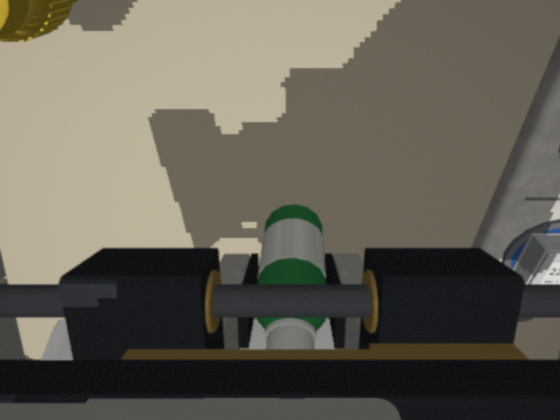

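```bash
python3 -m pendant '[[[0.5,-1.2,0,0,0,0,0],[1.1,-2.8,0,0,0,0,0],[1.2,-3,0,0,0,0,0],[1.3,-3.2,0,0,0,0,0],[-2.7,-1.1,2,0,0,0,0],[-2.7,-1.1,2,0,0,0,0],[-2.7,-1.1,2,0,0,0,0],[-2.7,-1.1,2,0,0,0,0],[-2.7,-1.1,2,0,0,0,0],[-2.7,-1.1,2,0,0,0,0],[-2.7,-1.1,2,0,0,0,0],[0,0,0,0,0,0,0]]]'; python3 -m pendant '[[[0,0,0,0,0,0,0]]]'; python3 mv.py .4431 -.3681 .03 90 22 0
python3 - <<'E'
from loc import *
s=snapshot("wrist"); cv2.imwrite("pics/w44.png",s["image"][:,:,::-1])
E
```

```text
clock: 40.02
tool_pos: [0.4391, -0.3729, 0.1223]
orientation: [-89.8, -21.9, 89.8]
force: [-0.0, 0.9, -1.6]
opening: 0.0315
clock: 40.1
tool_pos: [0.4413, -0.3699, 0.1223]
orientation: [-89.9, -22.0, 89.9]
force: [0.6, 0.7, -1.7]
opening: 0.0312
pose [ 0.4413 -0.3699  0.1223] j [-34.3  25.6   1.5 -18.4 -79.3  39.7] t 40.1 F [ 0.6  0.7 -1.7] op 0.0312
target TCP [ 0.4431 -0.3681  0.03  ] world d cm [ 0.18  0.18 -9.23] up in tool [ 0.375 -0.927  0.002]
shift cm (now axes) [-3.29  8.62 -0.19] (target axes) [-3.29  8.63 -0.18] horizontal part only [ 0.17  0.07 -0.18] turn [-0.05 -0.12  0.03] rows>= 2.2
```

View pics/w44.png

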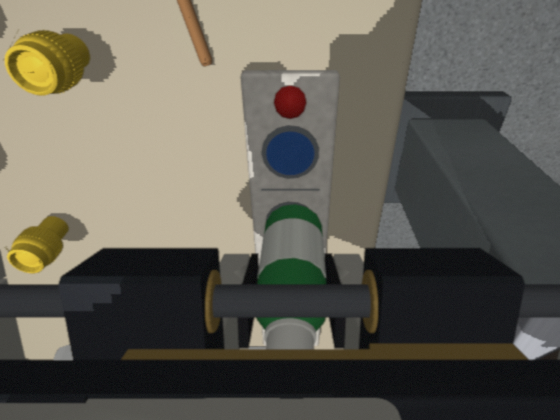

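```bash
python3 -m pendant '[[[-1,2.9,-0.19,0,0,0,0],[-1.15,2.85,0,0,0,0,0],[-1.15,2.85,0,0,0,0,0],[0,0,0,0,0,0,0],[0,0,0,0,0,0,0]]]'
python3 - <<'E'
from loc import *
o=ctrl.get_obs();W=s=snapshot("wrist"); cv2.imwrite("pics/w45.png",cv2.resize(s["image"][150:350,180:400,::-1],None,fx=3.5,fy=3,interpolation=cv2.INTER_CUBIC))
E
```

```text
clock: 40.57
tool_pos: [0.4444, -0.3654, 0.0295]
orientation: [-89.8, -22.1, 90.1]
force: [0.1, -0.2, -0.5]
opening: 0.0314
```

View pics/w45.png

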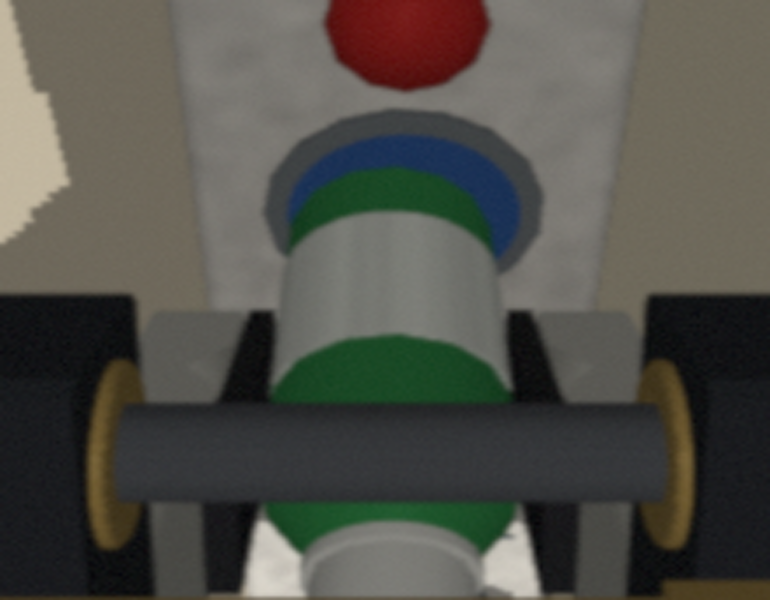

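```bash
python3 -m pendant '[[[-0.15,0.37,0.2,0,0,0,0],[0,0,0,0,0,0,0],[0,0,0,0,0,0,0]]]' |egrep 'pos|force'; for i in 1 2; do python3 -m pendant '[[[-0.03,0.08,0,0,0,0,0],[0,0,0,0,0,0,0]]]'|egrep 'pos|force'; done;  python3 - <<'E'
from loc import *
o=ctrl.get_obs();W=s=snapshot("wrist"); cv2.imwrite("pics/w46.png",cv2.resize(s["image"][150:350,180:400,::-1],None,fx=3.5,fy=3,interpolation=cv2.INTER_CUBIC))
E
```

```text
tool_pos: [0.4428, -0.3667, 0.027]
force: [-0.2, -0.3, -0.6]
tool_pos: [0.4425, -0.3666, 0.0254]
force: [0.2, 0.2, -0.3]
tool_pos: [0.4425, -0.3666, 0.0242]
force: [0.6, -0.8, 0.4]
```

View pics/w46.png

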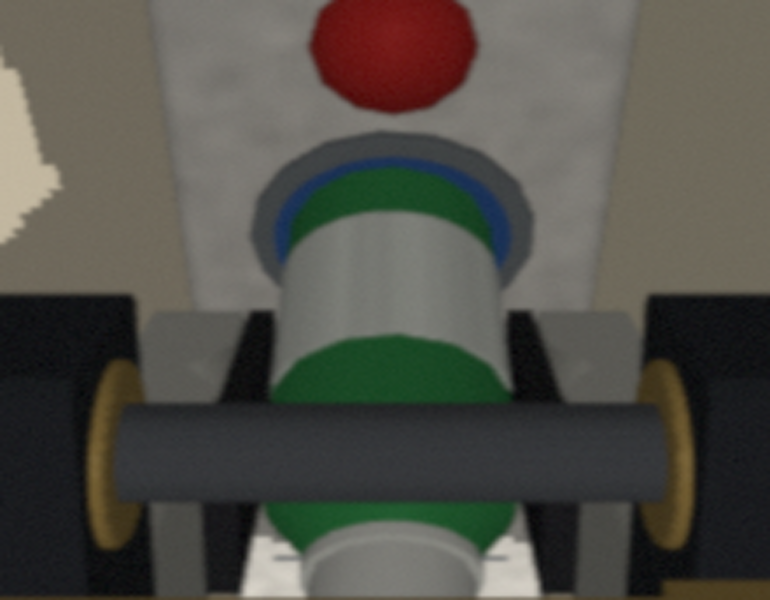

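```bash
for i in 1 2; do python3 -m pendant '[[[-0.03,0.08,0,0,0,0,0],[0,0,0,0,0,0,0]]]'|egrep 'pos|force'; done
```

```text
tool_pos: [0.4425, -0.3668, 0.0241]
force: [-0.8, -0.1, 6.5]
tool_pos: [0.4425, -0.367, 0.024]
force: [-1.5, 0.7, 10.6]
```

```bash
python3 -m pendant '[[[0.03,-0.08,0,0,0,0,0],[0,0,0,0,0,0,0]]]'|egrep 'pos|force'
python3 - <<'E'
from loc import *
o=ctrl.get_obs();W=s=snapshot("wrist"); cv2.imwrite("pics/w47.png",cv2.resize(s["image"][150:350,180:400,::-1],None,fx=3.5,fy=3,interpolation=cv2.INTER_CUBIC))
for v in (192,194,196,204,205.5,207): print(v,atz(W,(292,v),.015,o))
E
```

```text
tool_pos: [0.4425, -0.3668, 0.0241]
force: [-1.6, 0.2, 7.7]
192 [ 0.44250329 -0.40088772  0.015     ]
194 [ 0.44250022 -0.39964836  0.015     ]
196 [ 0.44249712 -0.39839878  0.015     ]
204 [ 0.44248446 -0.39329565  0.015     ]
205.5 [ 0.44248204 -0.39231969  0.015     ]
207 [ 0.44247961 -0.39133756  0.015     ]
```

View pics/w47.png

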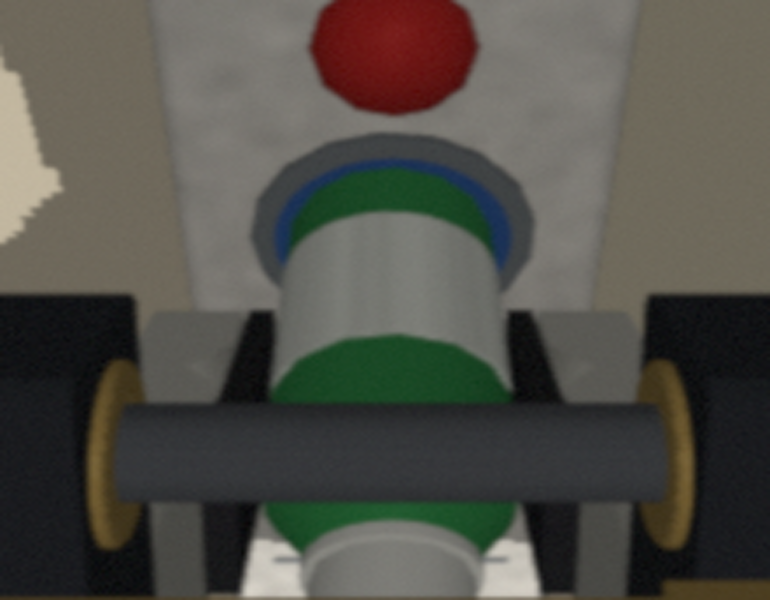

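```bash
python3 -m pendant '[[[0,0,0,0,0,0,0.6],[0,0,0,0,0,0,0.6],[0,0,0,0,0,0,0.6],[0,0,0,0,0,0,0.6],[0,0,0,0,0,0,0.6],[0,0,0,0,0,0,0.6],[1,-2.6,0,0,0,0,0.7],[1.4,-3.4,0,0,0,0,0.7],[1.4,-3.4,0,0,0,0,0.7],[1.4,-3.4,0,0,0,0,0.7],[1.4,-3.4,0,0,0,0,0.7],[0,0,0,0,0,0,0.7]]]';  python3 -m pendant '[[[1.4,-3.4,-2,0,0,0,0.7],[1.4,-3.4,-2,0,0,0,0.7],[0,0,0,0,0,0,0.7]]]'
python3 - <<'E'
from h import *
o=ctrl.get_obs(); W=snapshot("wrist"); cv2.imwrite("pics/w48.png",W["image"][:,:,::-1]); S=snapshot("scene"); cv2.imwrite("pics/s48.png",S["image"][:,:,::-1]);cv2.imwrite("pics/s48c.png",cv2.resize(S["image"][140:320,90:310,::-1],None,fx=3.4,fy=3.3,interpolation=cv2.INTER_CUBIC))
for n,s,oo in (("scene",S,None),("wrist",W,o)):
    for y in (-.1656,-.2356,-.3056,-.3756): print(n,y,proj(s,[.4431,y,.015],oo).round(1))
E
```

```text
clock: 42.8
tool_pos: [0.4447, -0.3689, 0.2063]
orientation: [-90.5, -21.5, 90.3]
force: [1.1, -0.1, 2.3]
opening: 0.0613
clock: 43.05
tool_pos: [0.4862, -0.3674, 0.2782]
orientation: [-90.4, -21.6, 90.3]
force: [-0.4, -0.5, 0.7]
opening: 0.0615
scene -0.1656 [147.8 201.9]
scene -0.2356 [163.  222.8]
scene -0.3056 [179.6 245.6]
scene -0.3756 [197.9 270.8]
wrist -0.1656 [321.2 232.5]
wrist -0.2356 [323.9 193.2]
wrist -0.3056 [327.2 146.4]
wrist -0.3756 [331.   89.8]
```

View pics/w48.png

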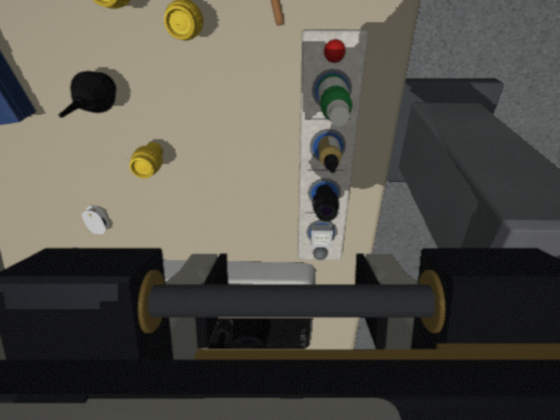

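View pics/s48c.png

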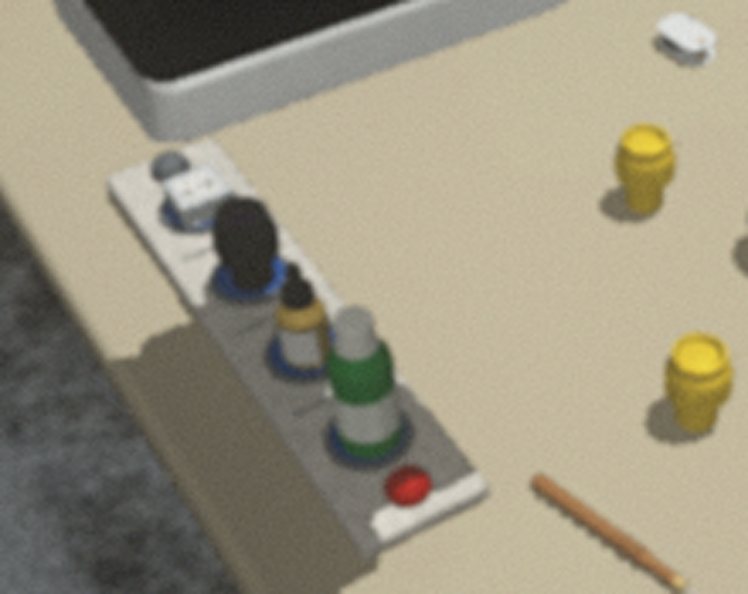

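View pics/s48.png

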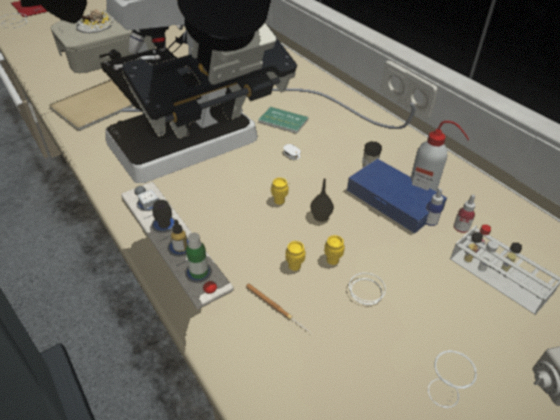

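Run:
```python
from loc import *
M["slips_mid"]=np.array([[a,b,z] for a in(-.015,.015) for b in(-.015,.015) for z in (0,.017)])
M["eyepiece_mid"]=rings([(0,.012),(.015,.012),(.022,.017),(.051,.017)])
o=ctrl.get_obs(); W=snapshot("wrist"); S=snapshot("scene")
for th,y in (("slips_mid",-.1656),("eyepiece_mid",-.2356),("oil_mid",-.3056),("cleaner_mid",-.3756)):
    for n,s,oo in (("W",W,o),("S",S,None)):
        for d in silhouettes(s,th):
            x,r=fit([(s,oo,d["bbox"])],th,.015)
            if abs(x[0]-.443)<.02 and abs(x[1]-y)<.03: print(th,n,round(d["confidence"],2),"off mm",((x-[.4431,y])*1000).round(1),r)
cv2.imwrite("pics/w49.png",cv2.resize(W["image"][60:270,270:400,::-1],None,fx=3.5,fy=2.8,interpolation=cv2.INTER_CUBIC))
```

```text
slips_mid W 0.83 off mm [-2.4  0.5] [-0.3  0.8  0.3 -0.9]
slips_mid S 0.66 off mm [1.9 7.6] [-1.7 -5.6  1.7  1.9]
eyepiece_mid W 0.69 off mm [-0.1 -4.3] [ 1.3  0.7 -1.2 -0.9]
oil_mid W 0.74 off mm [-5.8 -3.1] [-2.2 -3.7  1.5  7. ]
oil_mid S 0.62 off mm [-8.8 -9.8] [ 0.9 -0.7 -1.   0.7]
cleaner_mid W 0.81 off mm [ 0.6 -2.2] [ 0.3 -6.3 -0.2  2.3]
cleaner_mid S 0.97 off mm [-2.5 -5.8] [-1.8 -0.7  2.4  0.6]
```

View pics/w49.png

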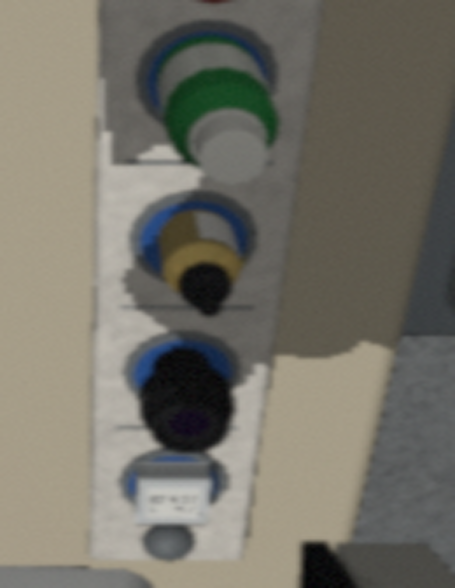

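```bash
python3 -m pendant '[[[-3.6,-1.45,0,0,0,0,0.7],[-3.6,-1.45,0,0,0,0,0.7],[-3.6,-1.45,0,0,0,0,0.7],[-3.6,-1.45,0,0,0,0,0.7],[-3.6,-1.45,0,0,0,0,0.7],[-3.6,-1.45,0,0,0,0,0.7],[-3.6,-1.45,0,0,0,0,0.7],[0,0,0,0,0,0,0.7]]]'
python3 - <<'E'
from h import *
T=snapshot("top"); cv2.imwrite("pics/t50.png",T["image"][:,:,::-1]); cv2.imwrite("pics/t50c.png",cv2.resize(T["image"][255:315,165:345,::-1],None,fx=4.4,fy=4.4,interpolation=cv2.INTER_CUBIC))
S=snapshot("scene"); cv2.imwrite("pics/s50.png",cv2.resize(S["image"][170:300,110:250,::-1],None,fx=5,fy=4.6,interpolation=cv2.INTER_CUBIC))
E
```

```text
clock: 44.32
tool_pos: [0.4811, -0.6438, 0.2611]
orientation: [-89.5, -22.4, 89.6]
force: [1.7, 0.0, -4.9]
opening: 0.0614
```

View pics/t50.png

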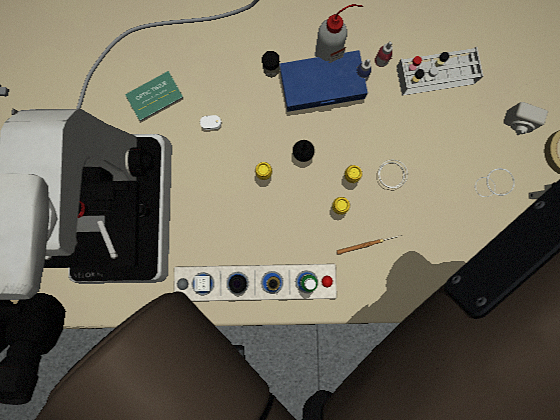

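View pics/s50.png

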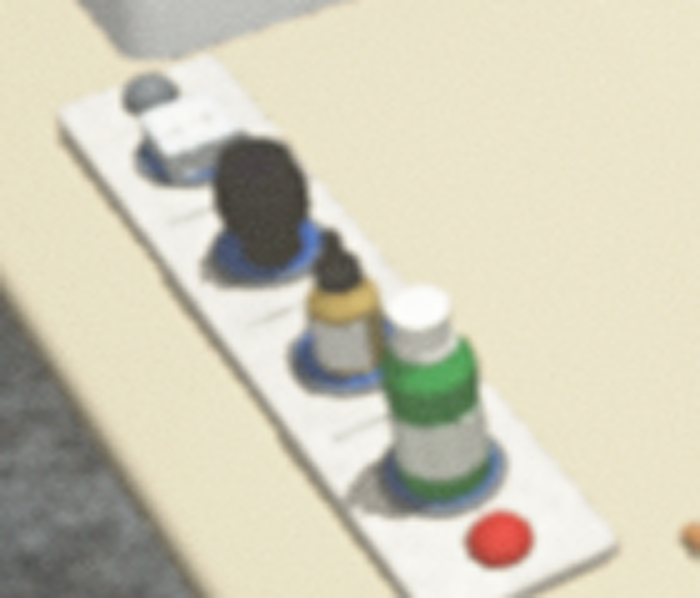

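View pics/t50c.png

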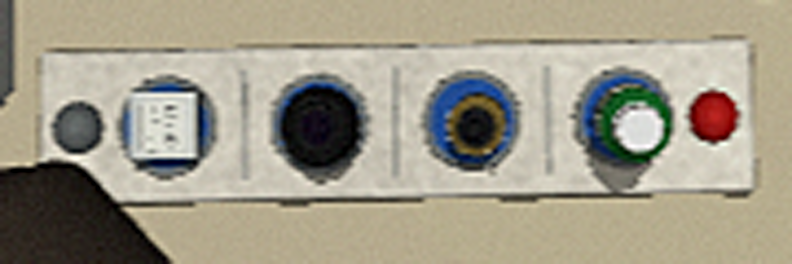

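Run:
```python
from loc import *
T=snapshot("top")
f=lambda P:((proj(T,P)-[165,255])*4.4).round(0)
for n,y,h,r in (("slips",-.1656,.017,.015),("eye",-.2356,.051,.017),("oil",-.3056,.068,.0085),("oilshoulder",-.3056,.043,.013),("cleaner top",-.3756,.088,.0095),("cl shoulder",-.3756,.06,.016)):
    c=[.4431,y,.015+h]; print(n,"ideal px",f(c), "r px",np.round(np.linalg.norm(f([c[0],y+r,c[2]])-f(c)),1),"4.4px/px; mm per px",1000*.01/np.linalg.norm(f([c[0],y+.01,c[2]])-f(c)))
```

```text
slips ideal px [160. 127.] r px 33.0 4.4px/px; mm per px 0.45407660918649984
eye ideal px [307. 129.] r px 39.0 4.4px/px; mm per px 0.4343722427630694
oil ideal px [467. 129.] r px 20.0 4.4px/px; mm per px 0.43478260869565216
oilshoulder ideal px [469. 125.] r px 30.0 4.4px/px; mm per px 0.43478260869565216
cleaner top ideal px [635. 129.] r px 23.0 4.4px/px; mm per px 0.4166666666666667
cl shoulder ideal px [631. 124.] r px 37.0 4.4px/px; mm per px 0.4343722427630694
```

```bash
python3 -m pendant '[[[3.6,1.45,0.35,0,0,0,0.7],[3.6,1.45,0.35,0,0,0,0.7],[3.6,1.45,0.35,0,0,0,0.7],[3.6,1.45,0.35,0,0,0,0.7],[3.6,1.45,0.35,0,0,0,0.7],[3.6,1.45,0.35,0,0,0,0.7],[3.6,1.45,0.35,0,0,0,0.7],[3.6,1.45,0.35,0,0,0,0.7],[3.6,1.45,0.35,0,0,0,0.7],[3.6,1.45,0.35,0,0,0,0.7],[1.9,0.8,0.3,0,0,4.4,0.7],[0,0,0,0,0,0,0.7]]]'; python3 -m pendant '[[[0,0,0,0,0,0,0.7]]]'; python3 mv.py .4431 -.2256 .14 90 18 0
python3 - <<'E'
from loc import *
M["eyepiece_mid"]=rings([(0,.012),(.015,.012),(.022,.017),(.051,.017)])
o=ctrl.get_obs();s=snapshot("wrist"); cv2.imwrite("pics/w51.png",s["image"][:,:,::-1])
for d in silhouettes(s,"eyepiece_mid"): print(d["bbox"],d["confidence"],*fit([(s,o,d["bbox"])],"eyepiece_mid",.015))
for y in (-.2356,-.2406): q=np.array([proj(s,p+[.4431,y,.015],o) for p in M["eyepiece_mid"]]); print(y,q.min(0).round(1),q.max(0).round(1))
print("pad b front/back",proj(s,[.4431,-.2586,.015],o),proj(s,[.4431,-.2126,.015],o))
cv2.imwrite("pics/w51c.png",cv2.resize(s["image"][80:280,220:370,::-1],None,fx=4,fy=3,interpolation=cv2.INTER_CUBIC))
E
```

```text
clock: 45.47
tool_pos: [0.4426, -0.223, 0.275]
orientation: [-90.4, -17.3, 90.6]
force: [-1.0, -0.7, 0.2]
opening: 0.0612
clock: 45.55
tool_pos: [0.4433, -0.2256, 0.2746]
orientation: [-90.3, -17.5, 90.5]
force: [-0.7, -0.6, 0.4]
opening: 0.0612
pose [ 0.4433 -0.2256  0.2746] j [-19.    8.1  -2.  -16.6 -85.9  21.6] t 45.55 F [-0.7 -0.6  0.4] op 0.0612
target TCP [ 0.4431 -0.2256  0.14  ] world d cm [ -0.02  -0.   -13.46] up in tool [ 0.301 -0.954 -0.005]
shift cm (now axes) [-4.05 12.84  0.09] (target axes) [-4.16 12.8   0.02] horizontal part only [-0.   -0.    0.02] turn [ 0.13  0.49 -0.5 ] rows>= 3.2
[276.4, 90.2, 30.5, 37.4] 0.95 [ 0.44436781 -0.24187812] [-1.3 -1.2  1.3  1.4]
[47.0, 34.8, 53.9, 34.9] 0.8 [ 0.65977712 -0.29387898] [-1.1 -1.9  1.6  5.5]
-0.2356 [276.4  94.7] [309.2 134.7]
-0.2406 [276.4  90.2] [309.4 130.2]
pad b front/back [293.05667434  84.63475081] [292.69580276 124.83268161]
```

View pics/w51c.png

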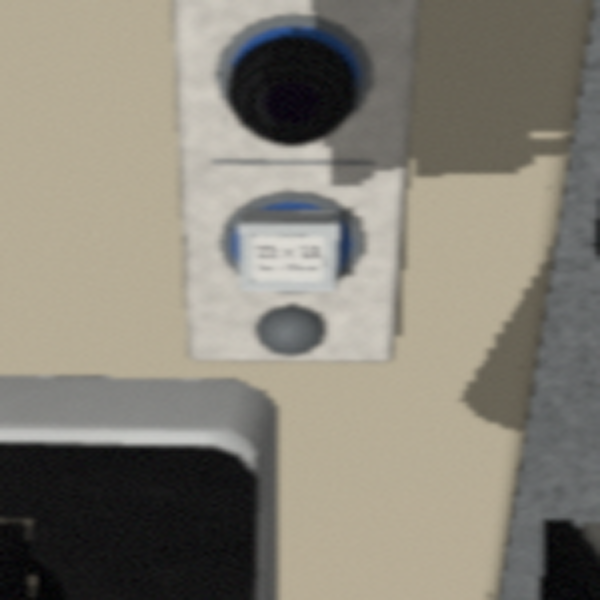

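```bash
python3 -m pendant '[[[-1.19,3.53,0.03,0.1,0.5,-0.5,0.7],[-1.19,3.53,0,0,0,0,0.7],[-1.19,3.53,0,0,0,0,0.7],[-1.19,3.53,0,0,0,0,0.7],[-1.19,3.53,0,0,0,0,0.7],[-1.19,3.53,0,0,0,0,0.7],[0,0,0,0,0,0,0.7],[0,0,0,0,0,0,0.7]]]'; python3 mv.py .4431 -.2305 .0135 90 18 0
python3 - <<'E'
from loc import *
s=snapshot("wrist"); cv2.imwrite("pics/w52.png",s["image"][:,:,::-1])
E
```

```text
clock: 46.32
tool_pos: [0.4414, -0.2315, 0.0466]
orientation: [-89.4, -18.2, 89.4]
force: [0.2, -0.3, 1.6]
opening: 0.0615
pose [ 0.4414 -0.2315  0.0466] j [-20.4  20.6 -16.8 -19.4 -61.   30.6] t 46.32 F [ 0.2 -0.3  1.6] op 0.0615
target TCP [ 0.4431 -0.2305  0.0135] world d cm [ 0.17  0.1  -3.31] up in tool [ 0.313 -0.95   0.01 ]
shift cm (now axes) [-0.94  3.17 -0.2 ] (target axes) [-0.93  3.18 -0.17] horizontal part only [ 0.09  0.03 -0.17] turn [-0.42 -0.61  0.24] rows>= 0.8
```

View pics/w52.png

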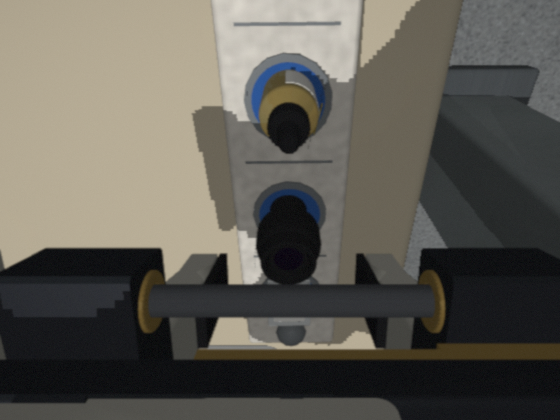

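```bash
python3 -m pendant '[[[-0.4,1.6,-0.17,-0.4,-0.6,0.2,0.7],[-0.5,1.6,0,0,0,0,0.7],[0,0,0,0,0,0,0.7],[0,0,0,0,0,0,0],[0,0,0,0,0,0,0],[0,0,0,0,0,0,0],[0,0,0,0,0,0,0],[0,0,0,0,0,0,0],[0,0,0,0,0,0,0],[0,0,0,0,0,0,0]]]'; python3 mv.py .4431 -.2305 .0135 90 18 0
python3 - <<'E'
from loc import *
s=snapshot("wrist"); cv2.imwrite("pics/w53.png",s["image"][:,:,::-1])
E
```

```text
clock: 47.2
tool_pos: [0.4449, -0.2297, 0.0155]
orientation: [-90.3, -17.9, 90.2]
force: [-0.6, 0.2, 6.6]
opening: 0.0332
pose [ 0.4449 -0.2297  0.0155] j [-20.1  22.7 -18.4 -20.3 -56.8  32.6] t 47.2 F [-0.6  0.2  6.6] op 0.0332
target TCP [ 0.4431 -0.2305  0.0135] world d cm [-0.18 -0.08 -0.2 ] up in tool [ 0.308 -0.951 -0.005]
shift cm (now axes) [-0.13  0.17  0.18] (target axes) [-0.13  0.17  0.18] horizontal part only [-0.07 -0.02  0.18] turn [ 0.24  0.21 -0.08] rows>= 0.1
```

View pics/w53.png

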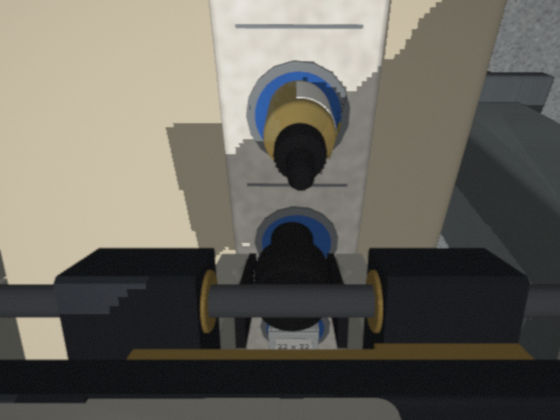

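```bash
python3 -m pendant '[[[0.06,-0.2,0,0,0,0,0],[0.06,-0.2,0,0,0,0,0],[0.52,0.17,0.12,0,0,0,0],[0,0,0,0,0,0,0],[-0.06,0.2,0,0,0,0,0],[0,0,0,0,0,0,0],[0,0,0,0,0,0,0]]]'; for i in 1 2; do python3 -m pendant '[[[-0.03,0.09,0,0,0,0,0],[0,0,0,0,0,0,0]]]'|egrep 'pos|force'; done
```

```text
clock: 47.83
tool_pos: [0.4431, -0.2239, 0.0163]
orientation: [-90.2, -18.0, 90.2]
force: [-0.5, -0.4, -0.9]
opening: 0.0333
tool_pos: [0.4434, -0.2241, 0.0156]
force: [-0.1, -0.7, -1.1]
tool_pos: [0.4434, -0.2241, 0.0155]
force: [-1.1, 0.1, 8.2]
```

```bash
python3 -m pendant '[[[0,0,0,0,0,0,0.7],[0,0,0,0,0,0,0.7],[0,0,0,0,0,0,0.7],[0,0,0,0,0,0,0.7],[0,0,0,0,0,0,0.7],[0,0,0,0,0,0,0.7],[1,-2.9,0,0,0,0,0.7],[1.2,-3.5,0,0,0,0,0.7],[1.2,-3.5,0,0,0,0,0.7],[1.2,-3.5,0,0,0,0,0.7],[1.2,-3.5,0,0,0,0,0.7],[1.2,-3.5,0,0,0,0,0.7]]]'|egrep 'clock|force'; python3 -m pendant '[[[-1,-4,0,0,0,0,0.7],[-3.6,-1.45,0,0,0,0,0.7],[-3.6,-1.45,0,0,0,0,0.7],[0,0,0,0,0,0,0.7],[0,0,0,0,0,0,0.7]]]'
python3 - <<'E'
from loc import *
M["eyepiece_mid"]=rings([(0,.012),(.015,.012),(.022,.017),(.051,.017)])
M["slips_mid"]=np.array([[a,b,z] for a in(-.015,.015) for b in(-.015,.015) for z in (0,.017)])
o=ctrl.get_obs();s=snapshot("wrist"); cv2.imwrite("pics/w54.png",s["image"][:,:,::-1])
for th,y in (("slips_mid",-.1656),("eyepiece_mid",-.2356),("oil_mid",-.3056),("cleaner_mid",-.3756)):
    for d in silhouettes(s,th):
        x,r=fit([(s,o,d["bbox"])],th,.015)
        if abs(x[0]-.443)<.02 and abs(x[1]-y)<.03: print(th,((x-[.4431,y])*1000).round(1),r)
cv2.imwrite("pics/w54c.png",cv2.resize(s["image"][20:270,220:380,::-1],None,fx=4,fy=2.4,interpolation=cv2.INTER_CUBIC))
E
```

```text
clock: 49.17
force: [1.8, -0.6, -1.1]
clock: 49.58
tool_pos: [0.4421, -0.3211, 0.2698]
orientation: [-90.2, -18.0, 90.0]
force: [-0.1, 0.1, -0.1]
opening: 0.0614
slips_mid [-1.4 -3.7] [ 0.1 -0.8 -0.1  0.9]
eyepiece_mid [0.1 0.6] [ 0.9 -0.8 -0.9  0.7]
oil_mid [-3.  -5.1] [-1.2 -6.   1.2  3.7]
cleaner_mid [-1.  -4.4] [ 0.3 -7.1 -0.3  1.8]
```

View pics/w54.png

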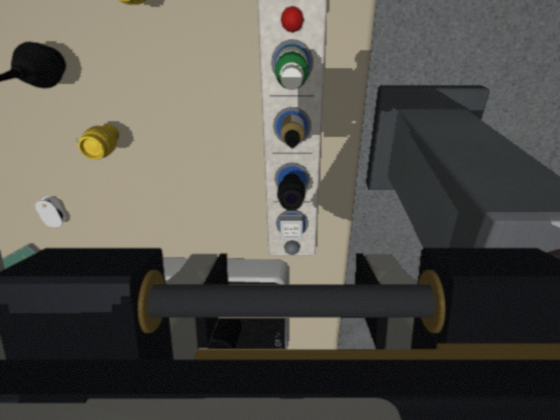

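```bash
python3 -m pendant '[[[-3.7,-1.2,0,0,0,0,0.7],[-3.7,-1.2,0,0,0,0,0.7],[-3.7,-1.2,0,0,0,0,0.7],[-3.7,-1.2,0,0,0,0,0.7],[-3.7,-1.2,0,0,0,0,0.7],[-3.7,-1.2,0,0,0,0,0.7],[-3.7,-1.2,0,0,0,0,0.7],[-3.7,-1.2,0,0,0,0,0.7],[0,0,0,0,0,0,0.7]]]'
python3 - <<'E'
from h import *
T=snapshot("top"); cv2.imwrite("pics/t55c.png",cv2.resize(T["image"][255:315,165:345,::-1],None,fx=4.4,fy=4.4,interpolation=cv2.INTER_CUBIC))
im=T["image"].astype(int)
# feature centres: white cap of cleaner, green, black eyepiece, box
def cen(m,x0,x1,name,z,y):
    mm=np.zeros(m.shape,bool); mm[255:315,x0:x1]=m[255:315,x0:x1]; v,u=np.nonzero(mm); c=(u.mean(),v.mean()); p=atz(T,c,z); print(name,len(u),np.round(c,1),((p[:2]-[.4431,y+.0008])*1000).round(1))
R_,G,B=im[...,0],im[...,1],im[...,2]
cen((R_<40)&(G<40)&(B<45),225,252,"eyepiece",.06,-.2356)
cen((R_<60)&(G<60)&(B<60),264,282,"oil top",.075,-.3056)
cen((R_>190)&(G>190)&(B>190)&(abs(R_-B)<25),303,317,"cap",.103,-.3756)
cen((G>R_+25)&(G>B+20)|((R_>190)&(G>190)&(B>190)),300,317,"green+cap",.08,-.3756)
E
```

```text
clock: 50.58
tool_pos: [0.4417, -0.6355, 0.2639]
orientation: [-89.9, -18.2, 89.9]
force: [0.1, 0.3, -3.8]
opening: 0.0616
eyepiece 260 [234.7 283.7] [ 0.9 -0. ]
oil top 96 [272.6 284.8] [-1.5 -3.1]
cap 82 [310.5 284.4] [-0.3 -3. ]
green+cap 188 [309.2 282.7] [ 1.2 -2.1]
```

View pics/t55c.png

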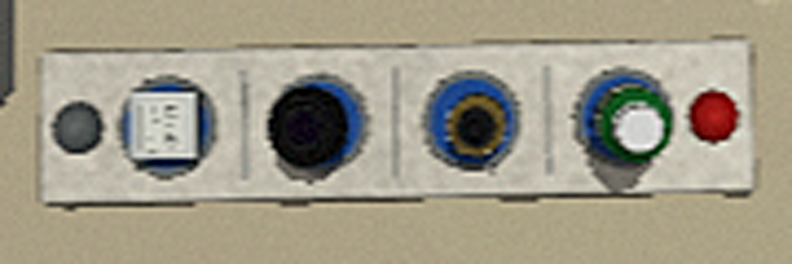

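Run:
```python
from plant import ctrl
print(ctrl.close_job()); print(ctrl.get_obs()["clock"])
```

```text
the job is handed in; nothing more can be done
None
the job is handed in; nothing more can be done
```

All four supplies are standing upright on the pads and released. From the red dome to the grey end the order is cleaner (pad d), oil (pad c), eyepiece (pad b), cover-glass box (pad a). I handed the job in at about 51 s, with the arm clear of everything. The magnifier, blower, needle and yellow look-alikes were left alone and showed no movement in the pictures.

- **Final centring (overhead picture):** The eyepiece is within about 1 mm of its pad centre. The oil and cleaner are each about 3 mm off towards the red end, and the box about 2–3 mm. I left those as they were.
- **Eyepiece re-set:** It first stood about 5 mm off centre. I gripped it again and moved it, and both the wrist and overhead cameras then put it within 1 mm.
- **Cover-glass box:** Two attempts to grip it missed. The fingertips sit about 26 mm short of the reported tool point, so the fingers closed above the box until I lowered further. I also set the box down once and re-gripped it at a steeper tilt so the arm would clear the microscope.
- **Checks that disagreed:** The last wrist-camera fits put the oil about 5 mm, the cleaner 4 mm and the box 4 mm off. The oil and cleaner fits were poor, and I relied on the overhead picture. Earlier scene-camera fits of the partly hidden objects differed by up to 10 mm, so I set them aside. The close wrist views of the objects' feet read up to 5 mm off.

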